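Pack the tyre pressure sensors

ROBOT

A 6-joint arm with a two-finger parallel gripper is mounted at the origin on the work surface. World frame = base frame: x ahead of the robot, y to its left, z up, the work surface at z = 0. Lengths are in m, angles in rad, forces in N, time in s.
With the tool pointing down it reaches from about 0.3 to 0.95 m from the base axis. Payload 3.1 kg.
Tool frame: the origin (TCP) lies between the finger pads; the fingertips stand 14 mm ahead of it and the grasp point (between the pads) lies 5 mm behind it; y points along the fingers, x is the direction in which the jaws open and shut, and the axes are right-handed (so a half turn about y gives the same grasp; the last joint's range is limited). The gripper opens to 85 mm and grips with 20 to 120 N. Pads are 22 mm wide; open, the fingers measure 114 mm over their backs; the gripper's body (76 mm by 85 mm) begins 54 mm behind the grasp point. The pads swing forward as they close: fully open they stand 13 mm farther back than shut.
Start: joints at [1.139, 0.308, 1.634, -0, 1.2, -0.07], TCP at [0.221, 0.585, 0.213] pointing down, gripper open.
Joint ranges: [-3.06, 3.06], [-0.79, 1.96], [0.05, 2.63], [-1.19, 4.34], [0.05, 2.64], [-2.94, 2.94]. Speed limits (rad/s): [2.79, 2.79, 3.14, 3.14, 3.14, 3.14].

INTERFACE

Orientations are given as a unit quaternion [x, y, z, w].
In Python, from plant import * gives the robot as it stands. The module is installed in compiled form; this text tells all that it offers.
- The arm moves only by the tool jog_arm, never from a script. Its argument "deltas" is a list of rows, each a list of 7 numbers: the turn, a rotation vector about the tool's x, y, z each as a share of 0.5 rad, from -1 to 1, then the shift along the tool's x, y, z each as a share of 0.3 m, from -1 to 1, then the opening, from 0 (shut) to 1 (fully open). In form: [[wx, wy, wz, x, y, z, grip], ...]. A call has exactly 5 rows; each row shifts and turns the commanded pose from where the row before left it, along the tool's axes as they then stand; what a row does not reach is not made up. A row lasts 1/12 s, in which the tool goes at most 41.7 mm and 7.16 degrees, less where a joint would pass 70% of its speed; a pose out of reach is approached as far as the arm can. A call with a number of a shift or a turn outside -1 to 1 is refused whole. A call with a gripper value outside its range is refused whole. The fingers move at their own pace and stop on an object; "force" is the grip in N (left out, the last holds). Time passes only in rows, so rows that do not move let the fingers close, or fill a call up. It gives the time, the measured TCP pose, the force and the opening at its end, in the units of the state.
- get_state(): the state, without advancing time (a new reading comes with each control period).
- snapshot(name): name is "scene" or "top"; returns a dict with "color" (480x640x3 uint8, red, green, blue), "camera_matrix" (3x3 intrinsics, pixels), "camera_from_world" (4x4, takes a point from world to camera coordinates). Camera axes: x right, y down, z forward; pixel columns grow to the right and rows downward; lengths in m; the calibration is good to about 2 mm. A picture is of the moment at which its call begins. There is no depth.
- sign_off(): hands the job in, once; it reports no verdict.
The state is a dict: "time_s": time; "joints": joint angles; "qvel": joint speeds; "tau": joint torques, N m; "ee_pos": TCP position; "tcp_rot": TCP orientation; "force": force on the tool from outside, world axes, zero at the start; "wrist_torque": the same for the moment, N m; "grip_width": finger opening in m.
Only numpy, scipy, OpenCV 4.12 (cv2) and the standard library are available. Lean on these libraries where they do the work, as an engineer would, in place of code of your own. Each camera call takes 0.05 s, during which the arm holds its last target.

TASK

Pry the sensor case open with the lever's blade through the notch under the lid's edge, and swing the lid up past upright. Then lay every tyre pressure sensor on the bench flat on the case's floor, none on top of another, setting each down inside and not letting go above the case, and gripping them gently, with no more than 30 N. When all are in, shut the lid fully; leave the lever lying flat on its orange pad and do not disturb the bottle, the tin or the socket.

Things in the scene. Friction and masses are not known exactly. Their poses are not given: they have to be found in the camera images.
- case: Fixed grey open-topped case, 150 mm deep (its x), 250 mm wide (its y), 60 mm high, covered by the blue lid. Origin: centre of its underside on the bench. Its -x side is the front with the prying notch, its +x side carries the hinge; z up. Walls 5 mm; the dark rubber inner floor is 10 mm above the bench and has no dividers (room inside 140 by 240 mm).
- notch (a point): Centre of the prying notch in the case's front wall: an opening 80 mm wide and 14 mm high, from 46 mm to 60 mm above the bench, right below the lid's front edge; a yellow mark on the lid stands above it. Axes as the case's.
- case_hinge (a point): Middle of the lid's hinge line, at the case's rear top edge, 60 mm above the bench; the hinge line runs along the case's y.
- lid (a joint): Angle of the blue lid, rad: 0 shut, growing as its front edge rises; stop at 1.9 (leaning back). The lid is a flat plate 150 by 250 by 6 mm, 0.15 kg, its underside in the plane of the hinge line, flush with the case all round, with no handle. The hinge is stiff (about 0.17 N m of friction): the lid stays wherever it is left, and must be pushed both to open and to shut; about 2 N at the front edge moves it.
- lid_edge (a point): Middle of the lid's front edge, on its underside, 150 mm from the hinge line; moves with the lid.
- pad: Fixed flat orange parking pad for the lever, 270 mm (its x) by 130 mm (its y), 4 mm thick; origin at the centre of its underside.
- lever_c (a point): Centre of the handle of the pry lever. The lever is 205 mm long, 0.22 kg: a green handle 100 mm long (x), 28 mm wide (y), 26 mm high (z), and a flat steel blade 24 mm wide and 3 mm thick at half the handle's height that goes on along +x from the handle's end, to 155 mm from this point. x to the blade's tip, z up. It starts lying flat on the pad. It balances about 18 mm ahead of this point; it is not fragile and may be gripped firmly.
- lever_tip (a point): Middle of the lever blade's tip edge, 155 mm along x from the handle's centre; axes as the lever's.
- bottle_c (a point): Half-way up a standing white bottle, 56 mm across, 130 mm high. Bystander.
- tin_c (a point): Half-way up a standing pale steel tin with a white label, 72 mm across, 75 mm high. Bystander.
- socket_c (a point): Half-way up a standing dark steel wrench socket, 42 mm across, 75 mm high. Bystander.
- s1 (a point): Centre of the white block of tyre pressure sensor 1 (it may be absent: None). The sensor is 86 mm long, 45 g: a block 48 mm (x) by 26 mm (y) by 22 mm (z), with a yellow mark on top, from whose +x face a metal valve stem 11 mm thick with a black cap sticks out 38 mm, at half height. x along the stem, z up. It starts lying flat on the bench. FRAGILE: grip it with 20 to 30 N per finger at most; it breaks when both fingers' forces add up to over 70 N.
- s2 (a point): Centre of the white block of tyre pressure sensor 2 (it may be absent: None). The sensor is 86 mm long, 45 g: a block 48 mm (x) by 26 mm (y) by 22 mm (z), with a yellow mark on top, from whose +x face a metal valve stem 11 mm thick with a black cap sticks out 38 mm, at half height. x along the stem, z up. It starts lying flat on the bench. FRAGILE: grip it with 20 to 30 N per finger at most; it breaks when both fingers' forces add up to over 70 N.
- s3 (a point): Centre of the white block of tyre pressure sensor 3 (it may be absent: None). The sensor is 86 mm long, 45 g: a block 48 mm (x) by 26 mm (y) by 22 mm (z), with a yellow mark on top, from whose +x face a metal valve stem 11 mm thick with a black cap sticks out 38 mm, at half height. x along the stem, z up. It starts lying flat on the bench. FRAGILE: grip it with 20 to 30 N per finger at most; it breaks when both fingers' forces add up to over 70 N.
- s4 (a point): Centre of the white block of tyre pressure sensor 4 (it may be absent: None). The sensor is 86 mm long, 45 g: a block 48 mm (x) by 26 mm (y) by 22 mm (z), with a yellow mark on top, from whose +x face a metal valve stem 11 mm thick with a black cap sticks out 38 mm, at half height. x along the stem, z up. It starts lying flat on the bench. FRAGILE: grip it with 20 to 30 N per finger at most; it breaks when both fingers' forces add up to over 70 N.
Mind the look-alikes: they are no part of the job. Leave any blue look-alike of the part that bears lever_c alone.

How it is judged:
On the way, in this order (a step that is already met when the one before it is completed fails the run):
1. the lever, not the fingers, pries the lid up (contact force between lever and lid above 0.3 N and contact force between the fingers and lid below 0.1 N and value of joint lid between 0.08 and 0.6 rad), for 0.1 s.
2. the lid is swung up past upright (value of joint lid above 1.58 rad), for 0.2 s.
3. all sensors lie flat on the case's floor, released, the lid still open (x of s1 in the frame of case between -0.068 and 0.068 m and y of s1 in the frame of case between -0.118 and 0.118 m and z of s1 in the frame of case between 0.01 and 0.03 m and contact force between the fingers and sensor1 below 0.1 N and x of s2 in the frame of case between -0.068 and 0.068 m and y of s2 in the frame of case between -0.118 and 0.118 m and z of s2 in the frame of case between 0.01 and 0.03 m and contact force between the fingers and sensor2 below 0.1 N and x of s3 in the frame of case between -0.068 and 0.068 m and y of s3 in the frame of case between -0.118 and 0.118 m and z of s3 in the frame of case between 0.01 and 0.03 m and contact force between the fingers and sensor3 below 0.1 N and x of s4 in the frame of case between -0.068 and 0.068 m and y of s4 in the frame of case between -0.118 and 0.118 m and z of s4 in the frame of case between 0.01 and 0.03 m and contact force between the fingers and sensor4 below 0.1 N and value of joint lid above 0.8 rad), for 0.2 s.
4. the lid is shut (value of joint lid below 0.04 rad), for 0.2 s.
At the end, for the whole second after the job is handed in: All present sensors lie flat on the case floor (block centres 10-30 mm above its underside, inside the walls), released and at rest; lid within 0.04 rad of shut; lever at rest, flat within 0.12 rad on its pad, handle centre within 95 mm along and 50 mm across of the pad's centre (x of s1 in the frame of case between -0.068 and 0.068 m and y of s1 in the frame of case between -0.118 and 0.118 m and z of s1 in the frame of case between 0.01 and 0.03 m and contact force between the fingers and sensor1 below 0.1 N and x of s2 in the frame of case between -0.068 and 0.068 m and y of s2 in the frame of case between -0.118 and 0.118 m and z of s2 in the frame of case between 0.01 and 0.03 m and contact force between the fingers and sensor2 below 0.1 N and x of s3 in the frame of case between -0.068 and 0.068 m and y of s3 in the frame of case between -0.118 and 0.118 m and z of s3 in the frame of case between 0.01 and 0.03 m and contact force between the fingers and sensor3 below 0.1 N and x of s4 in the frame of case between -0.068 and 0.068 m and y of s4 in the frame of case between -0.118 and 0.118 m and z of s4 in the frame of case between 0.01 and 0.03 m and contact force between the fingers and sensor4 below 0.1 N and value of joint lid below 0.04 rad and linear speed of each of sensor1, sensor2, sensor3, sensor4 below 0.03 m/s and x of lever_c in the frame of pad between -0.095 and 0.095 m and y of lever_c in the frame of pad between -0.05 and 0.05 m and z of lever_c in the frame of pad below 0.024 m and angle between lever_c's own z axis and vertical below 0.12 rad and contact force between the fingers and lever below 0.1 N and linear speed of lever below 0.02 m/s); the robot touches nothing.
It fails at once if fingers press on a sensor with more than 70 N, both fingers added (contact force between the fingers and sensor1 above 70 N or contact force between the fingers and sensor2 above 70 N or contact force between the fingers and sensor3 above 70 N or contact force between the fingers and sensor4 above 70 N).
It fails at once if a sensor is let go and falls from above the case (its centre over 80 mm above the bench) ((height (world z) of s1 above 0.08 m and contact force between the fingers and sensor1 below 0.1 N and linear speed of sensor1 above 0.25 m/s) or (height (world z) of s2 above 0.08 m and contact force between the fingers and sensor2 below 0.1 N and linear speed of sensor2 above 0.25 m/s) or (height (world z) of s3 above 0.08 m and contact force between the fingers and sensor3 below 0.1 N and linear speed of sensor3 above 0.25 m/s) or (height (world z) of s4 above 0.08 m and contact force between the fingers and sensor4 below 0.1 N and linear speed of sensor4 above 0.25 m/s)).
It fails at once if a bystander is shifted by more than 30 mm or tipped (distance of any of bottle_c, tin_c, socket_c from where it was at the start of the episode above 0.03 m or angle between any of bottle_c, tin_c, socket_c's own z axis and vertical above 0.4 rad).
Of sensor1, sensor2, sensor3, sensor4 only 2 to 4 are there at a start; the rules pass over those that are not, and their reading is None.
At some moment in a run one of sensor1, sensor2, sensor3, sensor4 may be knocked a few centimetres aside while the robot is not near it.
It also fails if it takes over 210 s, if anything falls off the work surface, if the arm or the gripper's body presses on something with over 40 N, if the wrist force passes 120 N, or if a joint passes its speed limit or range.

## Working session

There is one attempt and no reset: what is moved stays moved. The work goes in short steps, Python scripts to look and compute and a tool call to move; the robot and the scene stay as the last step left them, time stands still between calls to the robot, and variables do not carry over. Pictures are saved under pics/ and viewed, and the job is handed in when it is done.

Besides the shell and the picture viewer there is one more tool, called after "Request:" as name([rows], argument=value, ...), one row to a line, values as JSON. jog_arm: Moves the arm, as the interface text tells. Shift numbers are shares of 0.3 m and turn numbers shares of 0.5 rad, none past 1 either way. Its arguments: {"type":"object","properties":{"deltas":{"type":"array"},"force":{"type":"number"}},"required":["deltas"]}

```bash
ls; mkdir -p pics
python3 - <<'E'
from plant import *
import cv2,numpy as np,pickle
print(get_state())
for n in ["scene","top"]:
    s=snapshot(n); cv2.imwrite(f"pics/{n}0.png",s["color"][:,:,::-1]); pickle.dump(s,open(f"{n}0.pkl","wb"))
    print(n,s["camera_matrix"].tolist(),s["camera_from_world"].tolist())
E
```

```text
pics
{'time_s': 0.0, 'joints': array([ 1.13928885e+00,  3.08967441e-01,  1.63519932e+00, -3.47665318e-06,
        1.19971809e+00, -6.97247319e-02]), 'qvel': array([-8.46234929e-04,  3.63739659e-04,  1.37628743e-03,  9.06107890e-05,
        7.27132496e-04,  7.98106370e-04]), 'tau': array([-5.33470429e-04, -4.15270901e+01, -2.76656538e+01, -2.39552228e-04,
        1.02255569e-02,  1.26247983e-05]), 'ee_pos': array([0.22088891, 0.5837318 , 0.21156445]), 'tcp_rot': array([ 0.58220848,  0.40119205, -0.40258541, -0.58138045]), 'force': array([-0.32759447,  0.11970864,  0.44921169]), 'wrist_torque': array([-0.02943167, -0.0138624 , -0.02736221]), 'grip_width': 0.08550880710544095}
scene [[536.4822987077757, 0.0, 324.2736386093716], [0.0, 536.4822987077757, 241.61910151274287], [0.0, 0.0, 1.0]] [[-0.315239736396103, 0.9490039434371125, -0.003927332138366734, 0.26019501055748434], [0.8044762286514274, 0.2650307060351572, -0.5315794600934863, -0.3354312982638224], [-0.5034301402694239, -0.17073441422078814, -0.8469993232990171, 1.8403165495290343], [0.0, 0.0, 0.0, 1.0]]
top [[445.54776194342975, 0.0, 318.1042501392571], [0.0, 445.54776194342975, 242.75622705966327], [0.0, 0.0, 1.0]] [[-0.005825063924495957, -0.9999150403810226, 0.011661074139799164, -0.10036590169235045], [-0.9859042380749975, 0.0037927576150367836, -0.16726759499506474, 0.5295008871767034], [0.16720915637618347, -0.012471046848277703, -0.9858425690821399, 1.0516349762792128], [0.0, 0.0, 0.0, 1.0]]
```

View pics/scene0.png

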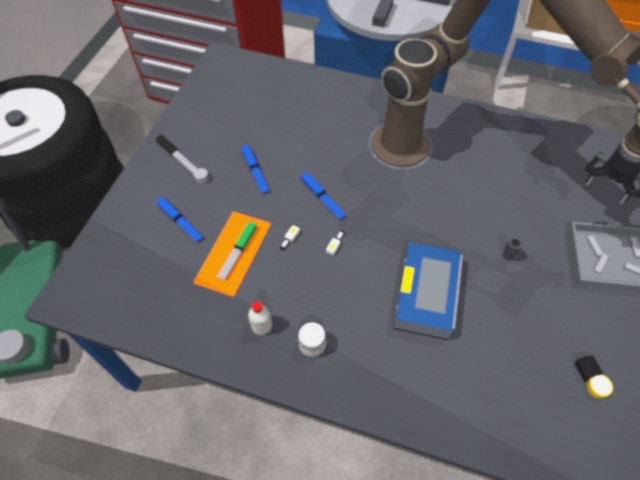

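View pics/top0.png

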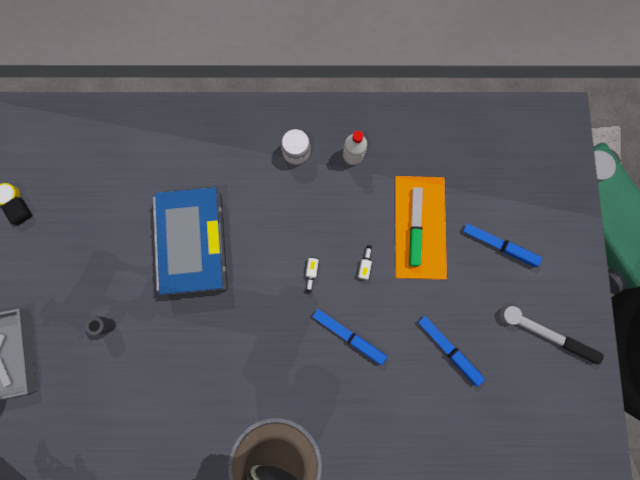

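```bash
cat > h.py <<'E'
import cv2,numpy as np,pickle
from scipy.spatial.transform import Rotation as R
def px2w(s,u,v,z):
    K=s["camera_matrix"];T=s["camera_from_world"]
    d=T[:3,:3].T@np.linalg.inv(K)@np.array([u,v,1.]); c=-T[:3,:3].T@T[:3,3]
    return c+d*(z-c[2])/d[2]
def w2px(s,p):
    K=s["camera_matrix"];T=s["camera_from_world"]
    q=K@(T[:3,:3]@np.asarray(p,float)+T[:3,3]); return q[:2]/q[2]
def crop(s,x0,y0,x1,y1,f,name):
    c=s["color"][y0:y1,x0:x1,::-1]; c=cv2.resize(c,None,fx=f,fy=f,interpolation=cv2.INTER_CUBIC); cv2.imwrite(name,c)
def load(n): return pickle.load(open(n,"rb"))
E
python3 - <<'E'
from h import *
s=load("top0.pkl")
crop(s,270,120,470,300,4,"pics/c1.png")
crop(s,0,170,250,400,3,"pics/c2.png")
s=load("scene0.pkl")
crop(s,540,200,640,310,5,"pics/c3.png")
E
```

```text
(no output)
```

View pics/c1.png

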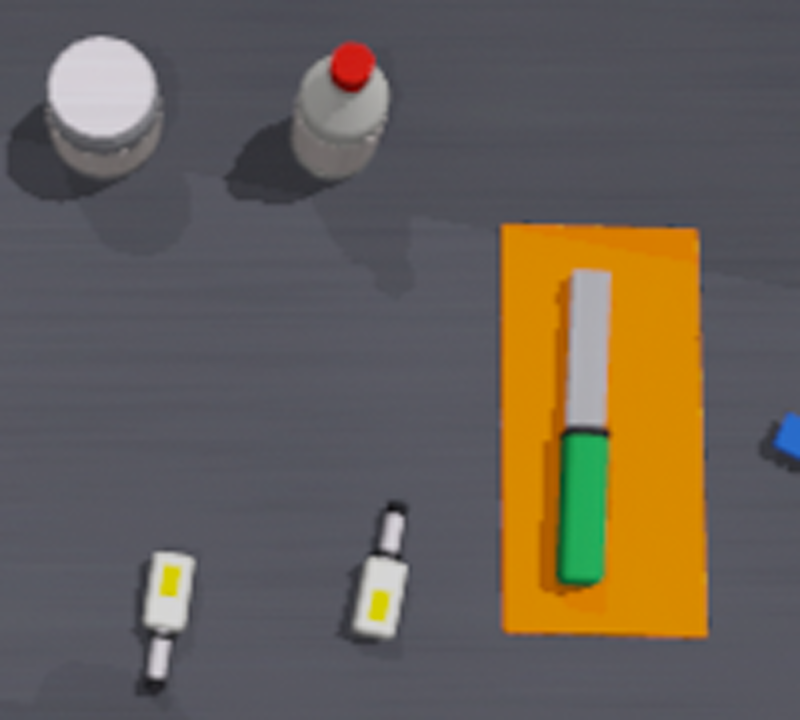

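View pics/c2.png

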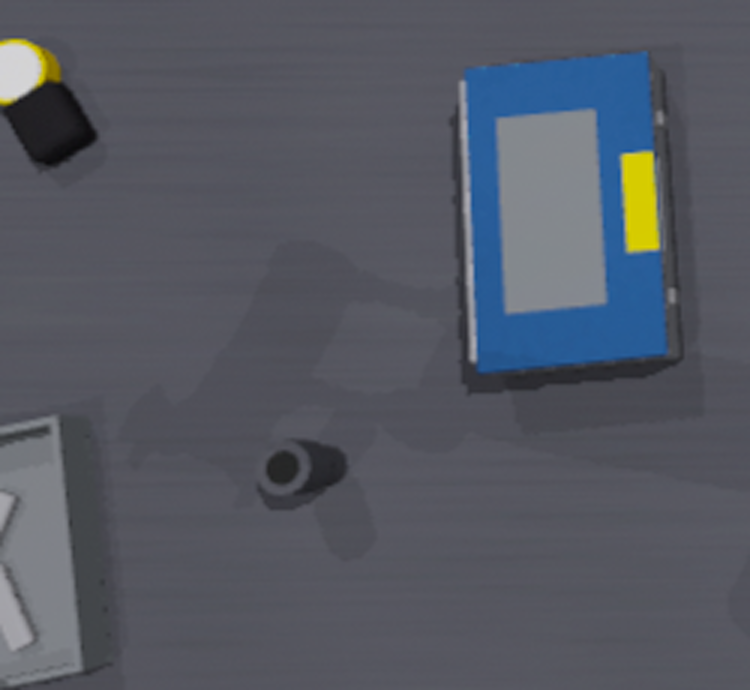

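View pics/c3.png

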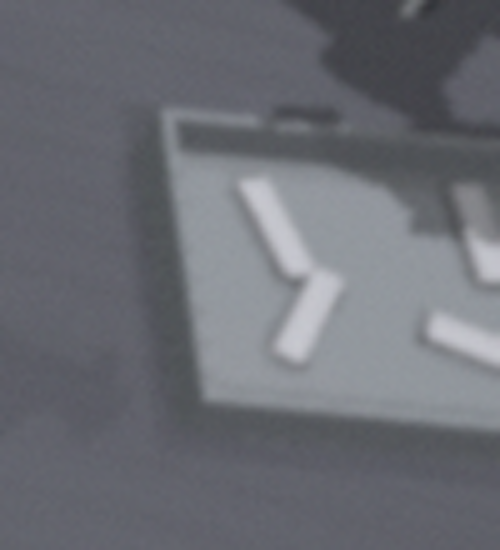

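Run:
```python
from h import *
s=load("top0.pkl")
g=lambda x,y,f,ox,oy:(x/f+ox-0.3,y/f+oy-0.3)
print("lid corners")
L=[px2w(s,*g(x,y,3,0,170),0.066) for x,y in [(465,68),(648,52),(667,353),(477,372)]]
L=np.array(L);print(L.round(4)); print([np.linalg.norm(L[i]-L[i-1]).round(4) for i in range(4)],L.mean(0))
d=L[0]-L[1]+L[3]-L[2]; print("case x dir",np.degrees(np.arctan2(d[1],d[0])))
d=L[0]-L[3]+L[1]-L[2]; print("case y or -y dir",np.degrees(np.arctan2(d[1],d[0])))
print("pad")
P=np.array([px2w(s,*g(x,y,4,270,120),0.004) for x,y in [(501,224),(698,229),(707,636),(503,632)]]);print(P.round(4),P.mean(0),[np.linalg.norm(P[i]-P[i-1]).round(4) for i in range(4)])
print("lever")
zt=0.004+0.026; zb=0.004+0.0145
print("handle",[px2w(s,*g(x,y,4,270,120),zt).round(4) for x,y in [(564,432),(608,434),(602,580),(559,580)]])
print("blade tip",[px2w(s,*g(x,y,4,270,120),zb).round(4) for x,y in [(574,270),(611,272)]])
print("s a",[px2w(s,*g(x,y,4,270,120),.022).round(4) for x,y in [(153,552),(195,557),(184,634),(144,627)]])
print("s a tip",px2w(s,*g(155,683,4,270,120),.014).round(4))
print("s b",[px2w(s,*g(x,y,4,270,120),.022).round(4) for x,y in [(367,556),(408,563),(392,638),(353,633)]])
print("s b tip",px2w(s,*g(397,508,4,270,120),.014).round(4))
print("bottle cap",px2w(s,*g(352,67,4,270,120),.13),"tin",px2w(s,*g(103,87,4,270,120),.075),"socket",px2w(s,*g(283,468,3,0,170),.075))
```

```text
lid corners
[[0.6523 0.2971 0.066 ]
 [0.6655 0.1484 0.066 ]
 [0.4192 0.1255 0.066 ]
 [0.4051 0.274  0.066 ]]
[np.float64(0.2483), np.float64(0.1492), np.float64(0.2473), np.float64(0.1492)] [0.53550207 0.2112639  0.066     ]
case x dir 95.2580288639819
case y or -y dir 5.327112104252035
pad
[[ 0.714  -0.3065  0.004 ]
 [ 0.7103 -0.4362  0.004 ]
 [ 0.4425 -0.4276  0.004 ]
 [ 0.4457 -0.2984  0.004 ]] [ 0.5781089  -0.36714848  0.004     ] [np.float64(0.2684), np.float64(0.1298), np.float64(0.2679), np.float64(0.1292)]
lever
handle [array([ 0.5691, -0.3364,  0.03  ]), array([ 0.5677, -0.3641,  0.03  ]), array([ 0.4754, -0.3562,  0.03  ]), array([ 0.4755, -0.3295,  0.03  ])]
blade tip [array([ 0.6782, -0.3498,  0.0185]), array([ 0.6768, -0.3737,  0.0185])]
s a [array([ 0.4952, -0.0776,  0.022 ]), array([ 0.4919, -0.1038,  0.022 ]), array([ 0.4438, -0.0967,  0.022 ]), array([ 0.4482, -0.0719,  0.022 ])]
s a tip [ 0.4141 -0.0786  0.014 ]
s b [array([ 0.4921, -0.2115,  0.022 ]), array([ 0.4875, -0.237 ,  0.022 ]), array([ 0.4407, -0.2259,  0.022 ]), array([ 0.4439, -0.2017,  0.022 ])]
s b tip [ 0.5237 -0.232   0.014 ]
bottle cap [ 0.7694784  -0.19707081  0.13      ] tin [ 0.77985565 -0.04766579  0.075     ] socket [0.33183576 0.41560351 0.075     ]
```

```bash
cat >> h.py <<'E'
def down(ang):
    # tool y down, tool z horizontal at world angle ang(deg); x = y cross z
    a=np.radians(ang); z=np.array([np.cos(a),np.sin(a),0]); y=np.array([0,0,-1.]); x=np.cross(y,z)
    return np.stack([x,y,z],1)
def plan(st,pos,Rt):
    Rc=R.from_quat(st["tcp_rot"]).as_matrix()
    d=Rc.T@(np.asarray(pos)-st["ee_pos"]); w=R.from_matrix(Rc.T@Rt).as_rotvec()
    d2=Rt.T@(np.asarray(pos)-st["ee_pos"])
    n=max(np.ceil(np.linalg.norm(d)/0.0417),np.ceil(np.linalg.norm(w)/0.125))
    print("now",st["ee_pos"].round(4),"t",round(float(st["time_s"]),2),"zang",np.degrees(np.arctan2(Rc[1,2],Rc[0,2])).round(1),"y",Rc[:,1].round(3))
    print("turn shares",(w/0.5).round(3),"shift shares (cur)",(d/0.3).round(3),"(after turn)",(d2/0.3).round(3),"min rows",n,"per row /n:",(w/0.5/n).round(4),(d/0.3/n).round(4))
E
python3 - <<'E'
from h import *
from plant import *
st=get_state(); Rc=R.from_quat(st["tcp_rot"]).as_matrix(); print(Rc.round(3))
for a in [-5.6,174.4]: plan(st,[0.53,-0.3475,0.15],down(a))
E
```

```text
[[ 0.354 -0.001 -0.935]
 [ 0.935 -0.002  0.354]
 [-0.002 -1.     0.   ]]
now [0.2209 0.5838 0.2117] t 0.1 zang 159.3 y [-0.001 -0.002 -1.   ]
turn shares [ 6.000e-03  5.755e+00 -1.000e-03] shift shares (cur) [-2.538  0.211 -2.062] (after turn) [2.989 0.206 1.328] min rows 24.0 per row /n: [ 3.000e-04  2.398e-01 -1.000e-04] [-0.1058  0.0088 -0.0859]
now [0.2209 0.5838 0.2117] t 0.1 zang 159.3 y [-0.001 -0.002 -1.   ]
turn shares [-0.001 -0.528 -0.004] shift shares (cur) [-2.538  0.211 -2.062] (after turn) [-2.989  0.206 -1.328] min rows 24.0 per row /n: [-0.     -0.022  -0.0002] [-0.1058  0.0088 -0.0859]
```

```bash
cat >> h.py <<'E'
def rows(st,pos,Rt,n=None):
    """interpolated rows, rounded, in tool axes at each row's start"""
    Rc=R.from_quat(st["tcp_rot"]).as_matrix(); p=st["ee_pos"].copy(); pos=np.asarray(pos)
    w=R.from_matrix(Rc.T@Rt).as_rotvec(); D=pos-p
    m=max(np.ceil(np.linalg.norm(D)/0.040),np.ceil(np.linalg.norm(w)/0.122),1)
    n=n or int(np.ceil(m/5)*5)
    print("now",p.round(4),"n",n,"turn deg",np.degrees(w).round(1))
    for i in range(n):
        q=p+D/(n-i); 
        sh=(Rc.T@(q-p)/0.3).round(3); tw=(R.from_matrix(Rc.T@Rt).as_rotvec()/(n-i)/0.5).round(3)
        p=p+Rc@sh*0.3; Rc=Rc@R.from_rotvec(tw*0.5).as_matrix(); D=pos-p
        if i%5==0: print()
        print([*map(float,tw),*map(float,sh)])
E
python3 - <<'E'
from h import *
from plant import *
rows(get_state(),[0.53,-0.3475,0.2],down(-5.6))
E
```

```text
now [0.2209 0.5838 0.2117] n 25 turn deg [  0.2 164.9  -0. ]

[0.0, 0.23, -0.0, -0.102, 0.002, -0.082]
[0.0, 0.23, -0.0, -0.091, 0.002, -0.094]
[0.0, 0.23, -0.0, -0.08, 0.002, -0.103]
[0.0, 0.23, -0.0, -0.068, 0.002, -0.112]
[0.0, 0.23, 0.0, -0.054, 0.002, -0.119]

[0.0, 0.23, 0.0, -0.04, 0.002, -0.124]
[0.0, 0.23, 0.0, -0.026, 0.002, -0.128]
[0.0, 0.23, 0.0, -0.011, 0.002, -0.13]
[0.0, 0.23, 0.0, 0.004, 0.002, -0.131]
[0.0, 0.23, 0.0, 0.019, 0.002, -0.13]

[0.0, 0.23, 0.0, 0.034, 0.002, -0.126]
[0.0, 0.23, 0.0, 0.048, 0.002, -0.122]
[0.0, 0.23, 0.0, 0.062, 0.002, -0.115]
[0.0, 0.23, 0.0, 0.075, 0.001, -0.108]
[0.0, 0.23, 0.0, 0.086, 0.002, -0.098]

[0.0, 0.231, 0.0, 0.097, 0.001, -0.088]
[0.0, 0.23, 0.0, 0.107, 0.002, -0.076]
[0.0, 0.231, 0.0, 0.115, 0.001, -0.063]
[0.0, 0.23, 0.0, 0.121, 0.002, -0.05]
[0.0, 0.231, 0.001, 0.126, 0.001, -0.035]

[0.001, 0.23, 0.001, 0.129, 0.002, -0.02]
[0.001, 0.231, 0.0, 0.131, 0.001, -0.006]
[0.0, 0.23, 0.0, 0.13, 0.001, 0.01]
[0.0, 0.231, 0.001, 0.129, 0.002, 0.024]
[0.001, 0.23, 0.0, 0.125, 0.001, 0.039]
```

Which object is which (top view): the green-handled lever on the orange pad is at (415,230). The blue look-alikes at (350,335), (450,350) and (500,245) and the ratchet at (545,330) stay untouched. The sensors are at (312,272) and (365,268). The white strips in the grey tray at (5,360) have no stem or yellow mark, so they aren't sensors. The crops confirm the choice.

Request:
jog_arm([
  [0,0.23,0,-0.102,0,-0.082,1],
  [0,0.23,0,-0.091,0,-0.094,1],
  [0,0.23,0,-0.08,0,-0.103,1],
  [0,0.23,0,-0.068,0,-0.112,1],
  [0,0.23,0,-0.054,0,-0.119,1],
])

```text
time_s: 0.52
ee_pos: [0.2828, 0.3963, 0.2121]
tcp_rot: [0.673, 0.218, -0.219, -0.672]
force: [2.0, 0.7, 0.5]
grip_width: 0.0853
```

Request:
jog_arm([
  [0,0.23,0,-0.04,0,-0.124,1],
  [0,0.23,0,-0.026,0,-0.128,1],
  [0,0.23,0,-0.011,0,-0.13,1],
  [0,0.23,0,0.004,0,-0.131,1],
  [0,0.23,0,0.019,0,-0.13,1],
])

```text
time_s: 0.93
ee_pos: [0.3444, 0.2103, 0.2125]
tcp_rot: [0.707, 0.019, -0.019, -0.707]
force: [0.2, 0.3, -0.3]
grip_width: 0.0854
```

Request:
jog_arm([
  [0,0.23,0,0.034,0,-0.126,1],
  [0,0.23,0,0.048,0,-0.122,1],
  [0,0.23,0,0.062,0,-0.115,1],
  [0,0.23,0,0.075,0,-0.108,1],
  [0,0.23,0,0.086,0,-0.098,1],
])

```text
time_s: 1.35
ee_pos: [0.4064, 0.024, 0.2127]
tcp_rot: [-0.683, 0.182, -0.182, 0.683]
force: [0.1, 0.1, 0.0]
grip_width: 0.0852
```

Request:
jog_arm([
  [0,0.23,0,0.097,0,-0.088,1],
  [0,0.23,0,0.107,0,-0.076,1],
  [0,0.23,0,0.115,0,-0.063,1],
  [0,0.23,0,0.121,0,-0.05,1],
  [0,0.23,0,0.126,0,-0.035,1],
])

```text
time_s: 1.77
ee_pos: [0.4683, -0.1625, 0.2124]
tcp_rot: [-0.603, 0.369, -0.369, 0.603]
force: [0.5, 0.3, -0.8]
grip_width: 0.0855
```

Run:
```python
from h import *
from plant import *
for n in ["scene","top"]:
    s=snapshot(n); cv2.imwrite(f"pics/{n}1.png",s["color"][:,:,::-1]); pickle.dump(s,open(f"{n}1.pkl","wb"))
st=get_state();print(st["time_s"],st["joints"].round(3))
rows(st,[0.53,-0.3475,0.16],down(-5.6))
```

```text
1.8667 [-0.425  0.061  1.927 -0.002  1.151  0.674]
now [ 0.4701 -0.1657  0.2128] n 5 turn deg [-0.1 32.7  0.2]

[-0.0, 0.228, 0.001, 0.126, 0.036, -0.02]
[-0.001, 0.228, 0.001, 0.127, 0.035, -0.005]
[-0.0, 0.228, 0.001, 0.127, 0.036, 0.009]
[-0.001, 0.229, 0.001, 0.126, 0.035, 0.024]
[-0.001, 0.228, 0.002, 0.122, 0.036, 0.038]
```

View pics/scene1.png

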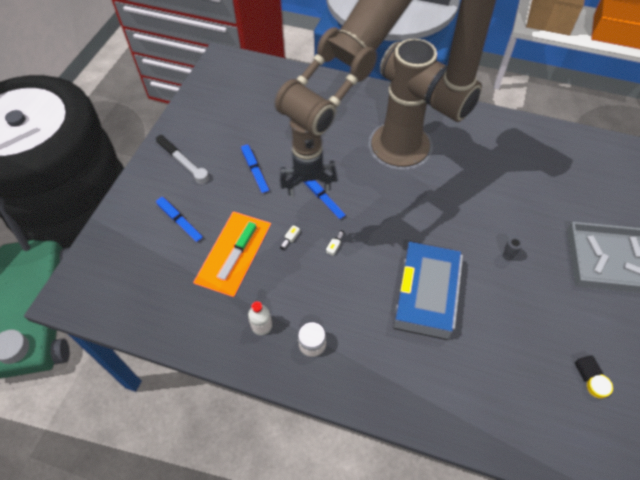

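View pics/top1.png

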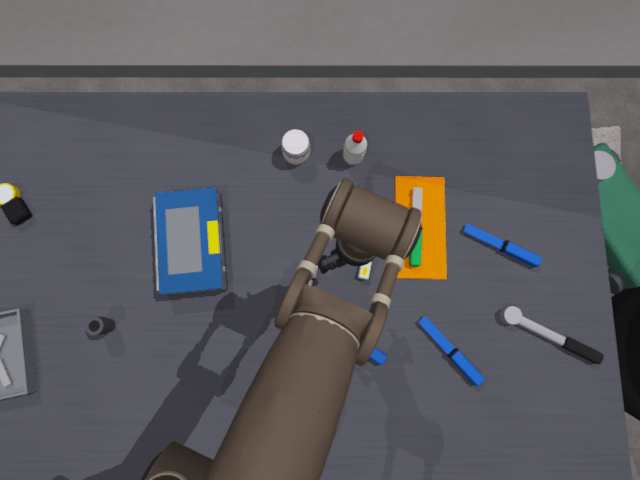

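Both views show only two sensors, at scene pixels (290,237) and (336,243); everything else is unchanged. I'll cross-check my top-view points by reprojecting them into the scene view while moving on.

Request:
jog_arm([
  [0,0.228,0,0.126,0.036,-0.02,1],
  [0,0.228,0,0.127,0.035,-0.005,1],
  [0,0.228,0,0.127,0.036,0.009,1],
  [0,0.228,0,0.126,0.035,0.024,1],
  [0,0.228,0,0.122,0.036,0.038,1],
])

```text
time_s: 2.28
ee_pos: [0.5296, -0.3424, 0.1583]
tcp_rot: [-0.476, 0.524, -0.523, 0.476]
force: [0.7, 0.6, 0.9]
grip_width: 0.0852
```

Run:
```python
from h import *
from plant import *
s=load("scene0.pkl")
f=5;x0,y0=190,205
im=cv2.resize(s["color"][y0:y0+100,x0:x0+160,::-1],None,fx=f,fy=f,interpolation=cv2.INTER_CUBIC)
for p in [(0.5691,-.3364,.03),(.5677,-.3641,.03),(.4754,-.3562,.03),(.4755,-.3295,.03),(.6782,-.3498,.0185),(.6768,-.3737,.0185),(0.4952,-0.0776,0.022),(0.4438,-0.0967,0.022),(0.4921,-0.2115,0.022),(0.4407,-0.2259,0.022)]:
    u,v=w2px(s,p); cv2.circle(im,(int((u-x0+.5)*f),int((v-y0+.5)*f)),4,(255,0,255),1)
cv2.imwrite("pics/ov1.png",im)
x0,y0=385,230
im=cv2.resize(s["color"][y0:y0+115,x0:x0+90,::-1],None,fx=f,fy=f,interpolation=cv2.INTER_CUBIC)
for p in [[0.6523,0.2971,0.066 ],[0.6655,0.1484,0.066],[0.4192,0.1255,0.066],[0.4051,0.274,0.066]]:
    u,v=w2px(s,p); cv2.circle(im,(int((u-x0+.5)*f),int((v-y0+.5)*f)),4,(255,0,255),1)
cv2.imwrite("pics/ov2.png",im)
rows(get_state(),[0.531,-0.3475,0.06],down(-5.6))
```

```text
now [ 0.5296 -0.3424  0.1583] n 5 turn deg [ 0.1  0.2 -0.1]

[0.0, 0.001, -0.0, 0.003, 0.066, 0.001]
[0.0, 0.001, -0.001, 0.003, 0.065, 0.001]
[0.001, 0.002, -0.0, 0.004, 0.066, 0.001]
[0.0, 0.001, -0.001, 0.003, 0.065, 0.002]
[0.001, 0.002, -0.0, 0.004, 0.066, 0.001]
```

View pics/ov1.png

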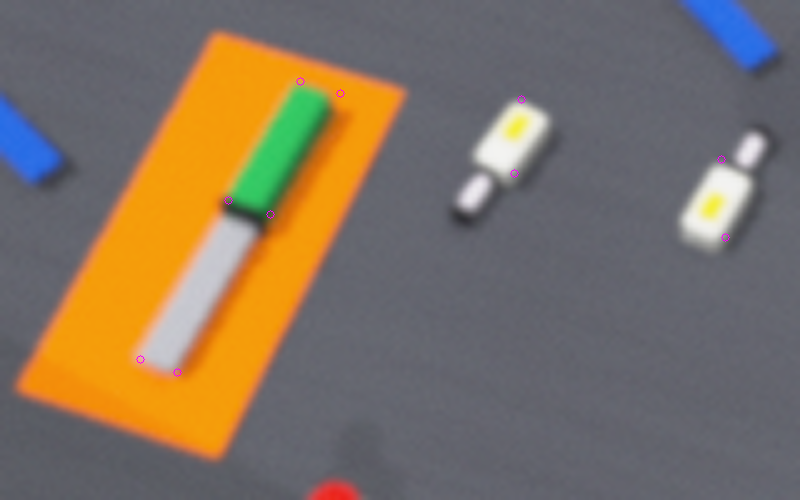

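View pics/ov2.png

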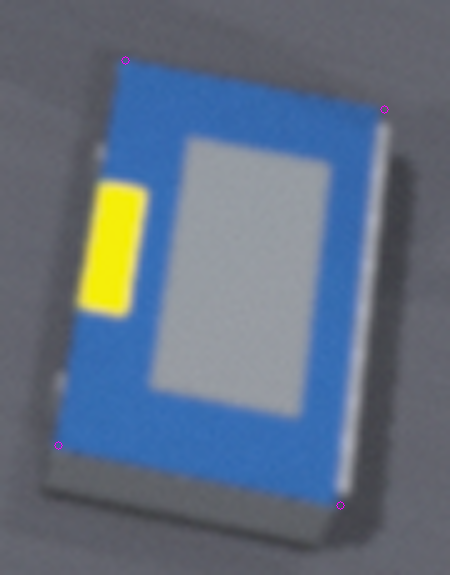

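Reprojections agree to within about 1–2 px. Going down on the handle.

Request:
jog_arm([
  [0,0,0,0.004,0.08,0,1],
  [0,0,0,0.004,0.08,0,1],
  [0,0,0,0.004,0.08,0,1],
  [0,0,0,0.003,0.08,0,1],
  [0,0,0,0,0.08,0,1],
])

```text
time_s: 2.7
ee_pos: [0.5287, -0.3454, 0.0378]
tcp_rot: [-0.477, 0.522, -0.521, 0.477]
force: [0.9, 0.5, 0.2]
grip_width: 0.0859
```

Run:
```python
from h import *
from plant import *
rows(get_state(),[0.528,-0.347,0.022],down(-5.6))
```

```text
now [ 0.5287 -0.3454  0.0378] n 5 turn deg [ 0.1  0.5 -0.1]

[0.0, 0.003, -0.0, 0.001, 0.011, -0.0]
[0.001, 0.004, -0.0, 0.001, 0.01, -0.0]
[0.0, 0.003, -0.001, 0.001, 0.011, -0.001]
[0.001, 0.004, -0.0, 0.001, 0.01, -0.0]
[0.0, 0.003, -0.001, 0.002, 0.011, -0.001]
```

Request:
jog_arm([
  [0,0.003,0,0.001,0.011,0,1],
  [0,0.003,0,0.001,0.011,0,1],
  [0,0.003,0,0.001,0.011,0,1],
  [0,0.003,0,0.001,0.011,0,1],
  [0,0.003,0,0.001,0.011,0,1],
])

```text
time_s: 3.12
ee_pos: [0.5304, -0.3487, 0.0246]
tcp_rot: [0.475, -0.523, 0.525, -0.475]
force: [-0.3, 0.5, -0.2]
grip_width: 0.085
```

Request:
jog_arm([
  [0,0,0,0,0,0,0],
  [0,0,0,0,0,0,0],
  [0,0,0,0,0,0,0],
  [0,0,0,0,0,0,0],
  [0,0,0,0,0,0,0],
], force=110)

```text
time_s: 3.53
ee_pos: [0.5293, -0.3481, 0.0233]
tcp_rot: [0.475, -0.524, 0.524, -0.475]
force: [0.3, -0.1, -0.4]
grip_width: 0.0253
```

Request:
jog_arm([
  [0,0,0,0,0,0,0],
  [0,0,0,0,0,0,0],
  [0,0,0,0,0,0,0],
  [0,0,0,0,0,0,0],
  [0,0,0,0,0,0,0],
])

```text
time_s: 3.95
ee_pos: [0.5291, -0.3479, 0.0229]
tcp_rot: [-0.475, 0.524, -0.524, 0.475]
force: [-0.5, 0.1, -0.7]
grip_width: -0.0001
```

Run:
```python
from h import *
from plant import *
for n in ["scene","top"]:
    s=snapshot(n); pickle.dump(s,open(f"{n}2.pkl","wb"))
    if n=="scene": crop(s,190,150,350,270,5,"pics/s2.png")
    else: crop(s,330,130,490,290,4,"pics/t2.png")
print(get_state())
```

```text
{'time_s': 4.05, 'joints': array([-6.50464216e-01,  5.50381224e-01,  1.71874844e+00, -5.22927148e-06,
        8.72587849e-01,  1.01803216e+00]), 'qvel': array([-0.0001007 , -0.00131731,  0.00038097, -0.00160476,  0.00111331,
       -0.00170088]), 'tau': array([ 7.12498331e-04, -4.58726835e+01, -2.20392841e+01,  1.62153387e-04,
        1.07035125e-03, -1.24736778e-05]), 'ee_pos': array([ 0.52902387, -0.34789382,  0.02280881]), 'tcp_rot': array([-0.47499858,  0.52386118, -0.5237749 ,  0.47497966]), 'force': array([-0.76753642, -0.78322515,  0.88721207]), 'wrist_torque': array([-0.01030146, -0.06364453, -0.00565031]), 'grip_width': 8.300354885592335e-05}
```

View pics/s2.png

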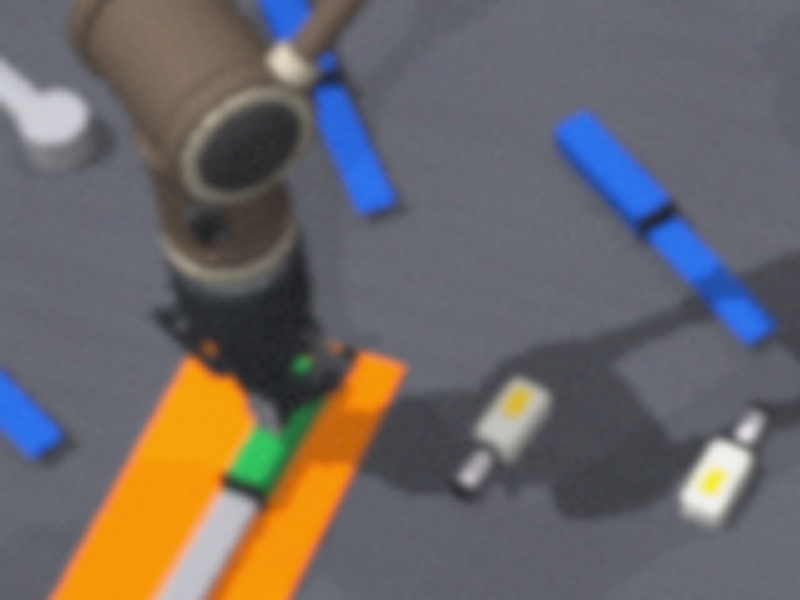

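View pics/t2.png

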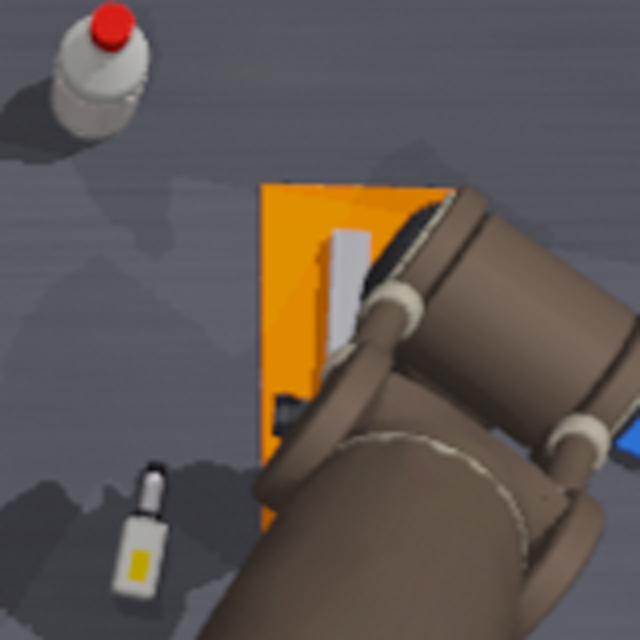

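Run:
```python
from h import *
s=load("scene2.pkl")
f=10;x0,y0=210,200
im=cv2.resize(s["color"][y0:y0+60,x0:x0+80,::-1],None,fx=f,fy=f,interpolation=cv2.INTER_CUBIC)
im0=im.copy()
T=np.array([.529,-.3479,.0228])
for p,c in [((0.5691,-.3364,.03),0),((.5677,-.3641,.03),0),((.4754,-.3562,.03),0),((.4755,-.3295,.03),0),(T,1),(T-[0,0,.014],1),(T+[0,0,.005],1),(T+[0,0,.059],1)]:
    u,v=w2px(s,p); cv2.circle(im,(int((u-x0+.5)*f),int((v-y0+.5)*f)),4,(0,255,255) if c else (255,0,255),2)
cv2.imwrite("pics/ov3.png",im)
```

```text
(no output)
```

View pics/ov3.png

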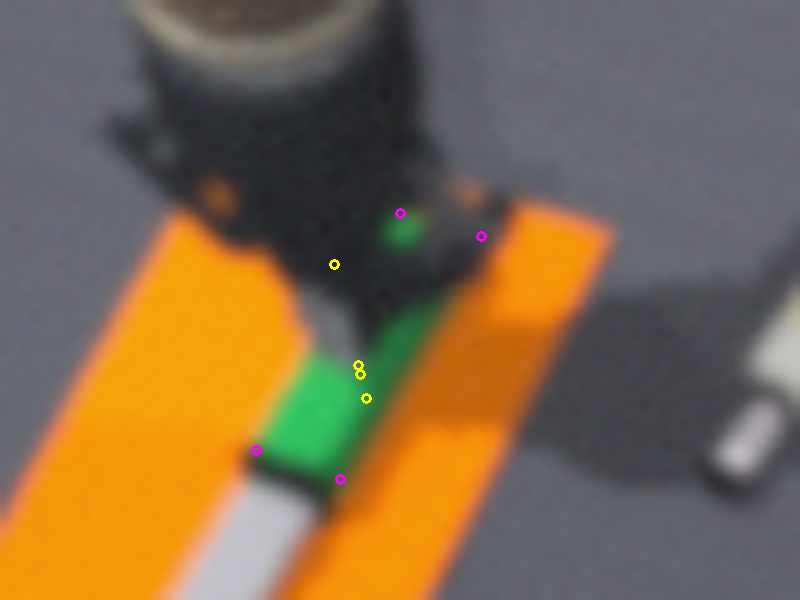

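Request:
jog_arm([
  [0,0,0,0,-0.04,0,0],
  [0,0,0,0,-0.04,0,0],
  [0,0,0,0,-0.04,0,0],
  [0,0,0,0,-0.04,0,0],
  [0,0,0,0,0,0,0],
])

```text
time_s: 4.47
ee_pos: [0.5318, -0.3499, 0.0755]
tcp_rot: [0.474, -0.521, 0.526, -0.475]
force: [0.5, -0.2, 0.8]
grip_width: -0.0004
```

Run:
```python
from h import *
from plant import *
s=snapshot("scene"); pickle.dump(s,open("scene3.pkl","wb")); st=get_state(); print(st["ee_pos"],st["force"])
f=8;x0,y0=200,170
im=cv2.resize(s["color"][y0:y0+75,x0:x0+100,::-1],None,fx=f,fy=f,interpolation=cv2.INTER_CUBIC)
T=st["ee_pos"]
for p in [T,T-[0,0,.014],T+[0,0,.059]]:
    u,v=w2px(s,p); cv2.circle(im,(int((u-x0+.5)*f),int((v-y0+.5)*f)),4,(0,255,255),1)
cv2.imwrite("pics/ov4.png",im)
```

```text
[ 0.53103625 -0.34940058  0.0741224 ] [0.42507181 0.58129601 0.13662033]
```

View pics/ov4.png

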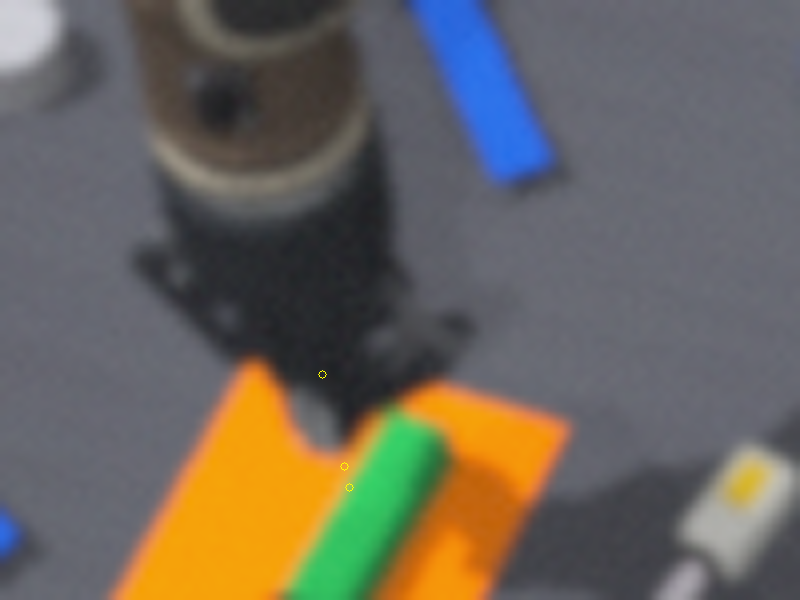

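The fingers closed above the handle: the lever hasn't moved, and the visible fingertips sit roughly 20 mm higher than the TCP reading implies. I'll calibrate tip height with a gentle touch on bare bench.

Run:
```python
from h import *
from plant import *
rows(get_state(),[0.60,-0.255,0.05],down(-5.6))
```

```text
now [ 0.531  -0.3494  0.0741] n 5 turn deg [-0.3  0.   0.2]

[-0.002, 0.0, 0.001, -0.067, 0.016, 0.04]
[-0.002, 0.0, 0.001, -0.067, 0.016, 0.039]
[-0.002, 0.0, 0.001, -0.067, 0.016, 0.04]
[-0.002, 0.0, 0.002, -0.067, 0.016, 0.039]
[-0.002, 0.0, 0.001, -0.068, 0.016, 0.04]
```

Request:
jog_arm([
  [0,0,0,-0.067,0,0.04,0],
  [0,0,0,-0.067,0.01,0.04,0],
  [0,0,0,-0.067,0.02,0.04,0],
  [0,0,0,-0.067,0.02,0.04,0],
  [0,0,0,-0.067,0.02,0.04,0],
])

```text
time_s: 4.93
ee_pos: [0.5988, -0.2528, 0.0494]
tcp_rot: [-0.475, 0.524, -0.524, 0.475]
force: [-0.1, 0.1, 0.9]
grip_width: -0.0
```

Request:
jog_arm([
  [0,0,0,0,0.02,0,0],
  [0,0,0,0,0.02,0,0],
  [0,0,0,0,0.02,0,0],
  [0,0,0,0,0.02,0,0],
  [0,0,0,0,0,0,0],
])

```text
time_s: 5.35
ee_pos: [0.5967, -0.254, 0.024]
tcp_rot: [-0.475, 0.525, -0.523, 0.474]
force: [-1.4, -0.4, -0.3]
grip_width: -0.0002
```

Run:
```python
from h import *
from plant import *
s=snapshot("scene"); pickle.dump(s,open("scene3.pkl","wb")); st=get_state(); print(st["ee_pos"],st["force"])
f=8;x0,y0=225,200
im=cv2.resize(s["color"][y0:y0+75,x0:x0+100,::-1],None,fx=f,fy=f,interpolation=cv2.INTER_CUBIC)
T=st["ee_pos"]
for p in [T,T-[0,0,.014],T+[0,0,.059],T*[1,1,0]]:
    u,v=w2px(s,p); cv2.circle(im,(int((u-x0+.5)*f),int((v-y0+.5)*f)),4,(0,255,255),1)
cv2.imwrite("pics/ov5.png",im)
```

```text
[ 0.59711145 -0.2542669   0.02471809] [-0.68242447  0.45144739  0.05225259]
```

View pics/ov5.png

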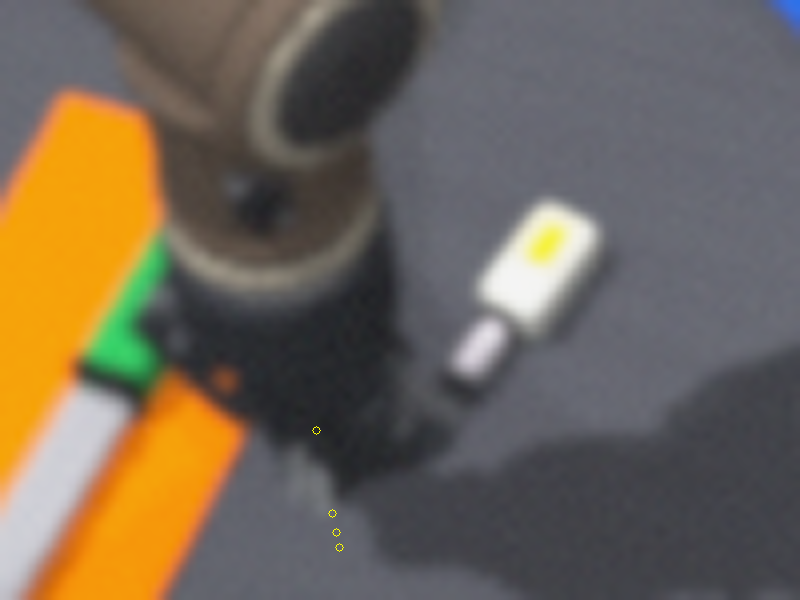

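Request:
jog_arm([
  [0,0,0,0,0.006,0,0],
  [0,0,0,0,0.006,0,0],
  [0,0,0,0,0.006,0,0],
  [0,0,0,0,0.006,0,0],
  [0,0,0,0,0,0,0],
])

```text
time_s: 5.82
ee_pos: [0.5983, -0.2538, 0.0184]
tcp_rot: [-0.475, 0.524, -0.524, 0.475]
force: [-0.0, -0.0, -0.9]
grip_width: 0.0001
```

Request:
jog_arm([
  [0,0,0,0,0.006,0,0],
  [0,0,0,0,0.006,0,0],
  [0,0,0,0,0,0,0],
  [0,0,0,0,0,0,0],
  [0,0,0,0,0,0,0],
])

```text
time_s: 6.23
ee_pos: [0.5986, -0.2537, 0.0151]
tcp_rot: [0.475, -0.524, 0.524, -0.475]
force: [0.1, 0.5, 0.4]
grip_width: -0.0001
```

Request:
jog_arm([
  [0,0,0,0,0.004,0,0],
  [0,0,0,0,0.004,0,0],
  [0,0,0,0,0.004,0,0],
  [0,0,0,0,0,0,0],
  [0,0,0,0,0,0,0],
])

```text
time_s: 6.65
ee_pos: [0.5984, -0.2537, 0.0113]
tcp_rot: [-0.475, 0.524, -0.524, 0.475]
force: [-0.0, 0.1, 0.8]
grip_width: -0.0002
```

Request:
jog_arm([
  [0,0,0,0,0.004,0,0],
  [0,0,0,0,0.004,0,0],
  [0,0,0,0,0.004,0,0],
  [0,0,0,0,0,0,0],
  [0,0,0,0,0,0,0],
])

```text
time_s: 7.07
ee_pos: [0.5984, -0.2537, 0.0077]
tcp_rot: [-0.475, 0.524, -0.524, 0.475]
force: [0.3, 0.4, -0.2]
grip_width: 0.0001
```

Run:
```python
from h import *
from plant import *
s=snapshot("scene"); pickle.dump(s,open("scene4.pkl","wb")); st=get_state(); print(st["ee_pos"],st["force"])
f=8;x0,y0=225,200
im=cv2.resize(s["color"][y0:y0+75,x0:x0+100,::-1],None,fx=f,fy=f,interpolation=cv2.INTER_CUBIC)
im=cv2.convertScaleAbs(im,alpha=2.2)
cv2.imwrite("pics/ov6.png",im)
```

```text
[ 0.59853651 -0.25370704  0.00779075] [-0.28228504 -0.3770067  -0.53347849]
```

View pics/ov6.png

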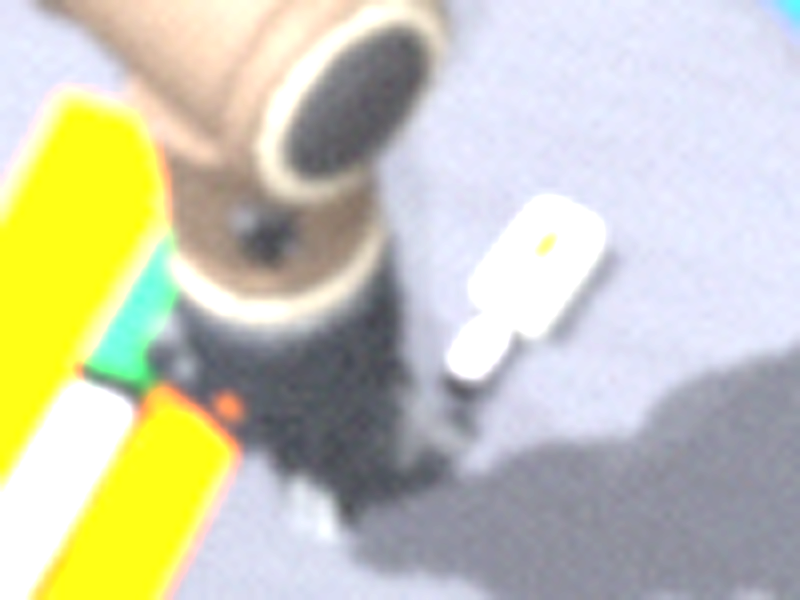

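Request:
jog_arm([
  [0,0,0,0,0.005,0,0],
  [0,0,0,0,0.005,0,0],
  [0,0,0,0,0.005,0,0],
  [0,0,0,0,0,0,0],
  [0,0,0,0,0,0,0],
])

```text
time_s: 7.53
ee_pos: [0.5984, -0.2536, 0.0031]
tcp_rot: [-0.475, 0.524, -0.524, 0.475]
force: [-0.3, 0.1, -0.1]
grip_width: -0.0003
```

Request:
jog_arm([
  [0,0,0,0,0.005,0,0],
  [0,0,0,0,0.005,0,0],
  [0,0,0,0,0,0,0],
  [0,0,0,0,0,0,0],
  [0,0,0,0,0,0,0],
])

```text
time_s: 7.95
ee_pos: [0.5986, -0.2537, 0.0003]
tcp_rot: [-0.475, 0.524, -0.524, 0.475]
force: [-1.1, 0.0, 0.6]
grip_width: -0.0004
```

Request:
jog_arm([
  [0,0,0,0,0.004,0,0],
  [0,0,0,0,0.004,0,0],
  [0,0,0,0,0,0,0],
  [0,0,0,0,0,0,0],
  [0,0,0,0,0,0,0],
])

```text
time_s: 8.37
ee_pos: [0.5985, -0.2537, -0.0021]
tcp_rot: [-0.475, 0.524, -0.524, 0.475]
force: [-0.0, -1.1, -0.6]
grip_width: -0.0002
```

Request:
jog_arm([
  [0,0,0,0,0.004,0,0],
  [0,0,0,0,0.004,0,0],
  [0,0,0,0,0,0,0],
  [0,0,0,0,0,0,0],
  [0,0,0,0,0,0,0],
])

```text
time_s: 8.78
ee_pos: [0.5986, -0.2538, -0.0045]
tcp_rot: [-0.475, 0.524, -0.524, 0.475]
force: [0.6, 0.0, 0.1]
grip_width: -0.0001
```

Run:
```python
from h import *
from plant import *
s=snapshot("scene"); pickle.dump(s,open("scene4.pkl","wb")); st=get_state(); print(st["ee_pos"],st["force"],st["joints"])
f=12;x0,y0=240,235
im=cv2.resize(s["color"][y0:y0+50,x0:x0+65,::-1],None,fx=f,fy=f,interpolation=cv2.INTER_CUBIC)
im=cv2.convertScaleAbs(im,alpha=2.2)
T=st["ee_pos"]
for z in [0,.01,.02,.03,.05]:
    u,v=w2px(s,[T[0],T[1],z]); cv2.circle(im,(int((u-x0+.5)*f),int((v-y0+.5)*f)),4,(0,0,255),1)
cv2.imwrite("pics/ov7.png",im)
```

```text
[ 0.59859199 -0.25376191 -0.00442137] [0.89297931 0.69686201 0.09907421] [-4.67921229e-01  6.16503516e-01  1.67845096e+00 -1.50855993e-06
  8.46632977e-01  1.20058066e+00]
```

View pics/ov7.png

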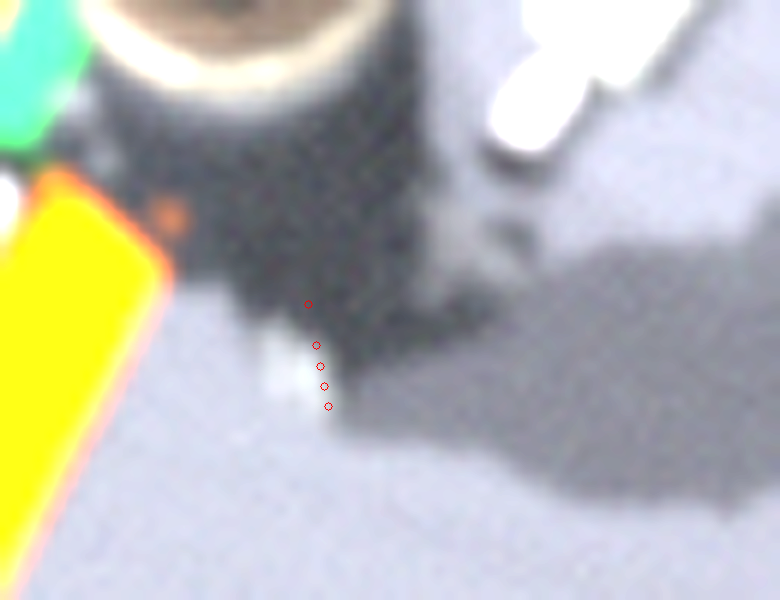

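Request:
jog_arm([
  [0,0,0,0,0.004,0,0],
  [0,0,0,0,0.004,0,0],
  [0,0,0,0,0,0,0],
  [0,0,0,0,0,0,0],
  [0,0,0,0,0,0,0],
])

```text
time_s: 9.25
ee_pos: [0.5985, -0.2537, -0.0069]
tcp_rot: [-0.475, 0.524, -0.524, 0.475]
force: [0.5, -0.4, -0.3]
grip_width: 0.0
```

Request:
jog_arm([
  [0,0,0,0,0.004,0,0],
  [0,0,0,0,0.004,0,0],
  [0,0,0,0,0,0,0],
  [0,0,0,0,0,0,0],
  [0,0,0,0,0,0,0],
])

```text
time_s: 9.67
ee_pos: [0.5985, -0.2537, -0.0093]
tcp_rot: [-0.475, 0.524, -0.524, 0.475]
force: [0.3, 0.0, -0.1]
grip_width: -0.0002
```

Request:
jog_arm([
  [0,0,0,0,0.004,0,0],
  [0,0,0,0,0.004,0,0],
  [0,0,0,0,0,0,0],
  [0,0,0,0,0,0,0],
  [0,0,0,0,0,0,0],
])

```text
time_s: 10.08
ee_pos: [0.5985, -0.2537, -0.0117]
tcp_rot: [-0.475, 0.524, -0.524, 0.475]
force: [1.3, -1.0, -0.6]
grip_width: -0.0001
```

Request:
jog_arm([
  [0,0,0,0,0.004,0,0],
  [0,0,0,0,0.004,0,0],
  [0,0,0,0,0,0,0],
  [0,0,0,0,0,0,0],
  [0,0,0,0,0,0,0],
])

```text
time_s: 10.5
ee_pos: [0.5985, -0.2537, -0.0141]
tcp_rot: [-0.475, 0.524, -0.524, 0.475]
force: [0.3, 0.1, 0.3]
grip_width: -0.0
```

Request:
jog_arm([
  [0,0,0,0,0.003,0,0],
  [0,0,0,0,0.003,0,0],
  [0,0,0,0,0,0,0],
  [0,0,0,0,0,0,0],
  [0,0,0,0,0,0,0],
])

```text
time_s: 10.92
ee_pos: [0.5986, -0.2537, -0.0158]
tcp_rot: [-0.475, 0.524, -0.524, 0.475]
force: [0.8, 0.3, 0.1]
grip_width: -0.0002
```

Run:
```python
from h import *
from plant import *
s=snapshot("scene"); pickle.dump(s,open("scene5.pkl","wb")); st=get_state(); print(st["ee_pos"],st["force"],st["joints"])
f=12;x0,y0=240,235
im=cv2.resize(s["color"][y0:y0+50,x0:x0+65,::-1],None,fx=f,fy=f,interpolation=cv2.INTER_CUBIC)
im=cv2.convertScaleAbs(im,alpha=2.2)
T=st["ee_pos"]
for z in [0,.01,.02,.03,.05]:
    u,v=w2px(s,[T[0],T[1],z]); cv2.circle(im,(int((u-x0+.5)*f),int((v-y0+.5)*f)),4,(0,0,255),1)
cv2.imwrite("pics/ov8.png",im)
```

```text
[ 0.59862094 -0.25375201 -0.01580937] [-0.5832451   0.34582995 -0.37348715] [-4.67895059e-01  6.33791338e-01  1.67892255e+00  1.83309623e-05
  8.28849415e-01  1.20061777e+00]
```

View pics/ov8.png

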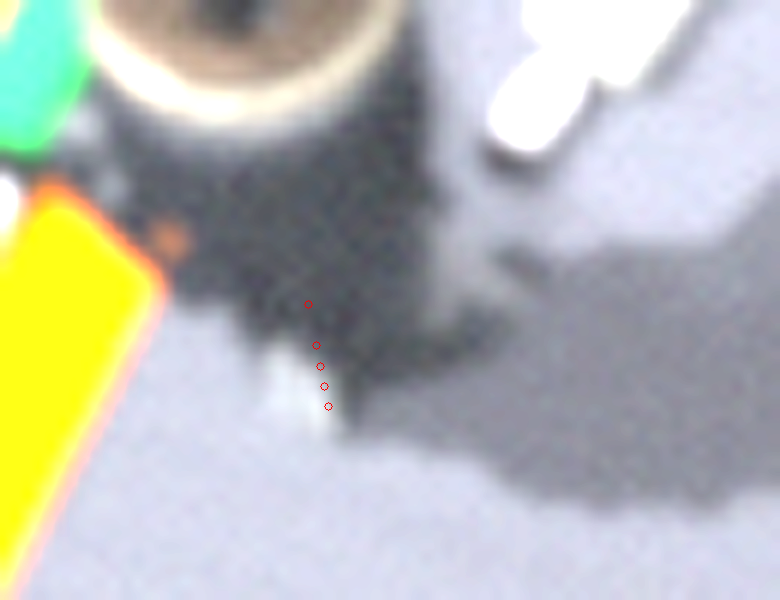

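Request:
jog_arm([
  [0,0,0,0,0.003,0,0],
  [0,0,0,0,0.003,0,0],
  [0,0,0,0,0,0,0],
  [0,0,0,0,0,0,0],
  [0,0,0,0,0,0,0],
])

```text
time_s: 11.38
ee_pos: [0.5986, -0.2538, -0.0177]
tcp_rot: [-0.475, 0.524, -0.524, 0.475]
force: [-0.6, 0.9, -0.3]
grip_width: 0.0002
```

Request:
jog_arm([
  [0,0,0,0,0.003,0,0],
  [0,0,0,0,0.003,0,0],
  [0,0,0,0,0,0,0],
  [0,0,0,0,0,0,0],
  [0,0,0,0,0,0,0],
])

```text
time_s: 11.8
ee_pos: [0.5988, -0.2539, -0.0184]
tcp_rot: [0.475, -0.524, 0.524, -0.475]
force: [-1.5, 0.7, 5.3]
grip_width: -0.0001
```

Run:
```python
from h import *
from plant import *
s=snapshot("scene"); pickle.dump(s,open("scene6.pkl","wb")); st=get_state(); print(st["ee_pos"],st["force"])
f=16;x0,y0=250,250
im=cv2.resize(s["color"][y0:y0+35,x0:x0+45,::-1],None,fx=f,fy=f,interpolation=cv2.INTER_CUBIC)
im=cv2.convertScaleAbs(im,alpha=2.)
T=st["ee_pos"]*[1,1,0]
Rc=R.from_quat(st["tcp_rot"]).as_matrix()
for dx in [-.012,.012]:
  for dz in [-.011,.011]:
    p=T+Rc@[dx,0,dz]; p[2]=0
    u,v=w2px(s,p); cv2.circle(im,(int((u-x0+.5)*f),int((v-y0+.5)*f)),4,(0,0,255),1)
cv2.imwrite("pics/ov9.png",im)
```

```text
[ 0.59876288 -0.25384149 -0.01839631] [-0.75231974  0.78533295  5.10253625]
```

View pics/ov9.png

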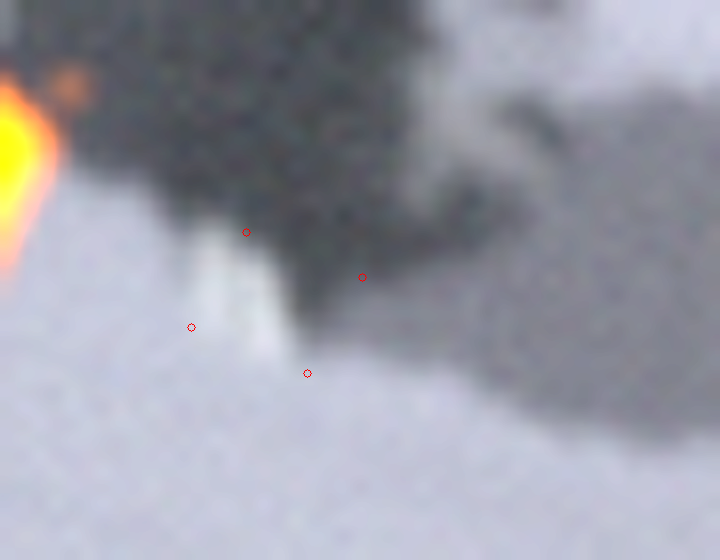

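Contact came at a reading of z = −0.018, so the closed tips are about 18 mm above the TCP reading, not 14 mm below it. From here I'll use tip_z ≈ reading + 0.018; xy looks right within a few mm. Regrasping the lever.

Request:
jog_arm([
  [0,0,0,0,-0.05,0,0],
  [0,0,0,0,-0.07,0,0],
  [0,0,0,0,-0.07,0,0],
  [0,0,0,0.02,-0.06,-0.02,1],
  [0,0,0,0.04,-0.03,-0.03,1],
])

```text
time_s: 12.27
ee_pos: [0.5845, -0.2705, 0.0684]
tcp_rot: [0.475, -0.521, 0.525, -0.476]
force: [0.1, 0.2, 0.4]
grip_width: 0.0228
```

Run:
```python
from h import *
from plant import *
rows(get_state(),[0.531,-0.3475,0.05],down(-5.6))
```

```text
now [ 0.5845 -0.2705  0.0684] n 5 turn deg [-0.3  0.1  0.1]

[-0.002, 0.001, 0.001, 0.054, 0.012, -0.031]
[-0.002, 0.001, 0.001, 0.055, 0.012, -0.031]
[-0.002, 0.001, 0.001, 0.054, 0.012, -0.03]
[-0.003, 0.001, 0.0, 0.055, 0.013, -0.03]
[-0.002, 0.0, 0.001, 0.054, 0.012, -0.031]
```

Request:
jog_arm([
  [0,0,0,0.054,0,-0.03,1],
  [0,0,0,0.054,0,-0.03,1],
  [0,0,0,0.054,0,-0.03,1],
  [0,0,0,0.045,0,-0.025,1],
  [0,0,0,0,0,0,1],
])

```text
time_s: 12.68
ee_pos: [0.5393, -0.3314, 0.0646]
tcp_rot: [0.475, -0.525, 0.525, -0.474]
force: [0.1, -0.4, -0.2]
grip_width: 0.0832
```

Run:
```python
from h import *
from plant import *
rows(get_state(),[0.531,-0.3475,-0.011],down(-5.6))
```

```text
now [ 0.5393 -0.3314  0.0646] n 5 turn deg [ 0.  -0.2  0.1]

[0.0, -0.001, 0.0, 0.011, 0.05, -0.004]
[0.0, -0.001, 0.0, 0.011, 0.051, -0.004]
[0.001, -0.001, 0.001, 0.011, 0.05, -0.005]
[0.0, -0.001, 0.0, 0.011, 0.051, -0.004]
[0.001, -0.002, 0.001, 0.012, 0.05, -0.005]
```

Request:
jog_arm([
  [0,0,0,0.015,0.04,-0.006,1],
  [0,0,0,0.015,0.055,-0.006,1],
  [0,0,0,0.015,0.055,-0.006,1],
  [0,0,0,0.01,0.05,-0.004,1],
  [0,0,0,0,0.035,0,1],
])

```text
time_s: 13.1
ee_pos: [0.5321, -0.3436, -0.0086]
tcp_rot: [-0.475, 0.525, -0.523, 0.475]
force: [0.2, 0.5, -1.1]
grip_width: 0.0853
```

Request:
jog_arm([
  [0,0,0,0,0.005,0,1],
  [0,0,0,0,0,0,0],
  [0,0,0,0,0,0,0],
  [0,0,0,0,0,0,0],
  [0,0,0,0,0,0,0],
])

```text
time_s: 13.52
ee_pos: [0.5345, -0.3453, -0.0061]
tcp_rot: [0.475, -0.523, 0.525, -0.475]
force: [-0.4, -2.2, 1.0]
grip_width: 0.0386
```

Request:
jog_arm([
  [0,0,0,0,0,0,0],
  [0,0,0,0,0,0,0],
  [0,0,0,0,0,0,0],
  [0,0,0,0,0,0,0],
  [0,0,0,0,0,0,0],
])

```text
time_s: 13.93
ee_pos: [0.5349, -0.3458, -0.0053]
tcp_rot: [0.475, -0.522, 0.525, -0.475]
force: [-0.7, -1.3, 5.0]
grip_width: 0.0254
```

Request:
jog_arm([
  [0,0,0,0,-0.03,0,0],
  [0,0,0,0,-0.06,0,0],
  [0,0,0,0,-0.1,0,0],
  [0,0,0,0,-0.1,0,0],
  [0,0,0,0,-0.06,0,0],
])

```text
time_s: 14.35
ee_pos: [0.5339, -0.3444, 0.1002]
tcp_rot: [0.475, -0.523, 0.524, -0.475]
force: [0.5, -0.1, -1.3]
grip_width: 0.0254
```

Run:
```python
from h import *
from plant import *
for n in ["scene","top"]:
    s=snapshot(n); pickle.dump(s,open(f"{n}7.pkl","wb"))
    if n=="scene": crop(s,190,130,350,250,5,"pics/s7.png")
    else: crop(s,330,130,490,290,4,"pics/t7.png")
st=get_state();print(st["ee_pos"],st["force"],st["wrist_torque"],st["grip_width"])
```

```text
[ 0.53585694 -0.34598457  0.10185615] [ 0.26455265  0.41953319 -2.52345916] [-0.01695286 -0.01788637 -0.01105296] 0.0253925555246701
```

View pics/s7.png

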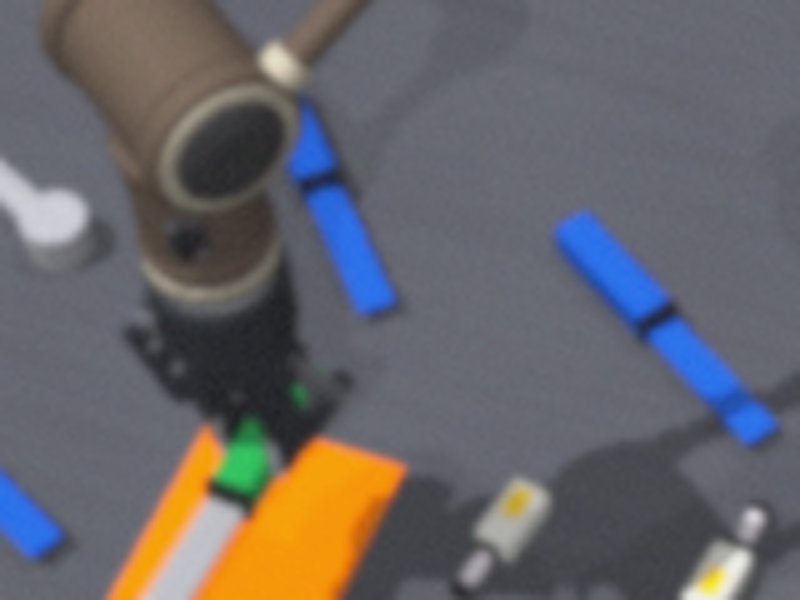

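View pics/t7.png

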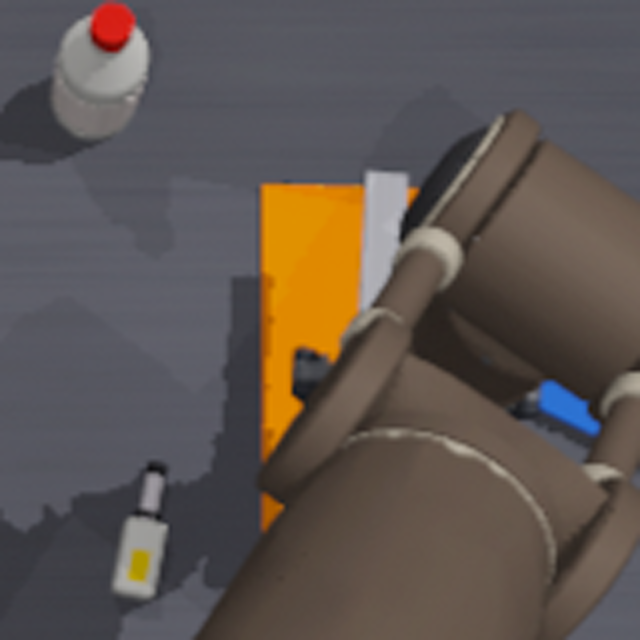

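Run:
```python
from h import *
s=load("top7.pkl")
for z in [.11,.125,.14]:
    a=px2w(s,365/4+330-.4,172/4+130-.4,z);b=px2w(s,408/4+330-.4,175/4+130-.4,z);print(z,a.round(4),b.round(4),np.linalg.norm(a-b))
    print(w2px(load("scene7.pkl"),(a+b)/2))
crop(load("scene7.pkl"),170,190,270,265,8,"pics/s7b.png")
```

```text
0.11 [ 0.6867 -0.3481  0.11  ] [ 0.6848 -0.3737  0.11  ] 0.025694522526944832
[214.69497335 264.39788729]
0.125 [ 0.6817 -0.3443  0.125 ] [ 0.6798 -0.3695  0.125 ] 0.025315355351279697
[215.84326478 260.52441089]
0.14 [ 0.6767 -0.3405  0.14  ] [ 0.6748 -0.3653  0.14  ] 0.02493618817561469
[217.0088583  256.59257017]
```

View pics/s7b.png

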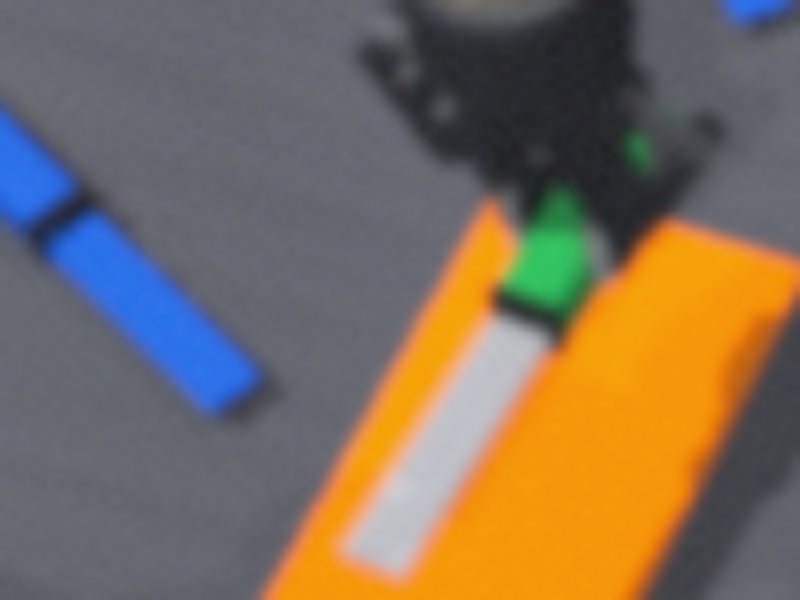

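Run:
```python
from h import *
from plant import *
st=get_state(); print(st["joints"].round(2))
rows(st,[0.5585,-0.0372,0.14],down(95.3))
s=load("top0.pkl"); print(px2w(s,640/3-.3,202/3+170-.3,.066))
```

```text
[-0.64  0.45  1.69  0.    1.    1.03]
now [ 0.5359 -0.346   0.1019] n 15 turn deg [-1.000e-01 -1.009e+02  5.000e-01]

[-0.0, -0.235, 0.001, -0.069, -0.009, -0.002]
[-0.0, -0.235, 0.001, -0.068, -0.009, 0.006]
[-0.0, -0.235, 0.001, -0.067, -0.009, 0.014]
[-0.0, -0.235, 0.001, -0.065, -0.009, 0.022]
[-0.0, -0.235, 0.001, -0.062, -0.008, 0.03]

[-0.0, -0.235, 0.001, -0.058, -0.009, 0.037]
[-0.0, -0.235, 0.001, -0.053, -0.008, 0.043]
[-0.0, -0.235, 0.001, -0.048, -0.008, 0.049]
[-0.0, -0.235, 0.001, -0.042, -0.009, 0.055]
[-0.0, -0.235, 0.002, -0.035, -0.008, 0.059]

[-0.0, -0.234, 0.001, -0.028, -0.008, 0.063]
[-0.0, -0.235, 0.002, -0.02, -0.009, 0.066]
[-0.001, -0.234, 0.002, -0.013, -0.008, 0.068]
[-0.0, -0.235, 0.001, -0.005, -0.009, 0.069]
[-0.001, -0.234, 0.002, 0.004, -0.008, 0.069]
[0.54046007 0.15079311 0.066     ]
```

Request:
jog_arm([
  [0,-0.235,0,-0.069,-0.03,-0.002,0],
  [0,-0.235,0,-0.068,-0.03,0.006,0],
  [0,-0.235,0,-0.067,-0.03,0.014,0],
  [0,-0.235,0,-0.065,-0.02,0.022,0],
  [0,-0.235,0,-0.062,-0.02,0.03,0],
])

```text
time_s: 14.87
ee_pos: [0.5388, -0.2397, 0.1344]
tcp_rot: [-0.607, 0.364, -0.361, 0.607]
force: [-0.8, 0.5, -2.9]
grip_width: 0.0253
```

Request:
jog_arm([
  [0,-0.235,0,-0.058,0,0.037,0],
  [0,-0.235,0,-0.053,0,0.043,0],
  [0,-0.235,0,-0.048,0,0.049,0],
  [0,-0.235,0,-0.042,0,0.055,0],
  [0,-0.235,0,-0.035,0,0.059,0],
])

```text
time_s: 15.28
ee_pos: [0.5461, -0.1371, 0.134]
tcp_rot: [-0.686, 0.173, -0.169, 0.686]
force: [0.7, -0.2, -2.7]
grip_width: 0.0253
```

Request:
jog_arm([
  [0,-0.235,0,-0.028,0,0.063,0],
  [0,-0.235,0,-0.02,0,0.066,0],
  [0,-0.235,0,-0.013,0,0.068,0],
  [0,-0.235,0,-0.005,0,0.069,0],
  [0,-0.235,0,0.004,0,0.069,0],
])

```text
time_s: 15.7
ee_pos: [0.5538, -0.0341, 0.134]
tcp_rot: [-0.706, -0.034, 0.037, 0.707]
force: [0.4, -0.3, -2.1]
grip_width: 0.0252
```

Run:
```python
from h import *
from plant import *
for n in ["scene","top"]:
    s=snapshot(n); pickle.dump(s,open(f"{n}8.pkl","wb"))
    if n=="scene": crop(s,320,150,480,270,5,"pics/s8.png")
    else: crop(s,140,150,340,300,4,"pics/t8.png")
rows(get_state(),[0.5585,-0.0372,0.06],down(95.3))
```

```text
now [ 0.5539 -0.0324  0.134 ] n 5 turn deg [-0.2  0.3 -0.3]

[-0.001, 0.002, -0.002, 0.003, 0.049, -0.004]
[-0.001, 0.002, -0.002, 0.003, 0.049, -0.004]
[-0.001, 0.003, -0.002, 0.003, 0.05, -0.003]
[-0.001, 0.002, -0.002, 0.003, 0.049, -0.003]
[-0.002, 0.003, -0.001, 0.002, 0.05, -0.004]
```

View pics/s8.png

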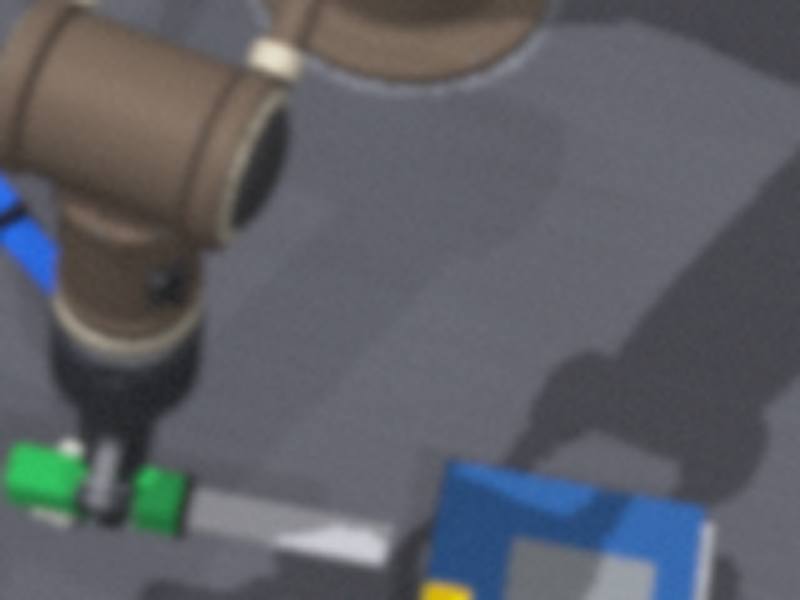

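View pics/t8.png

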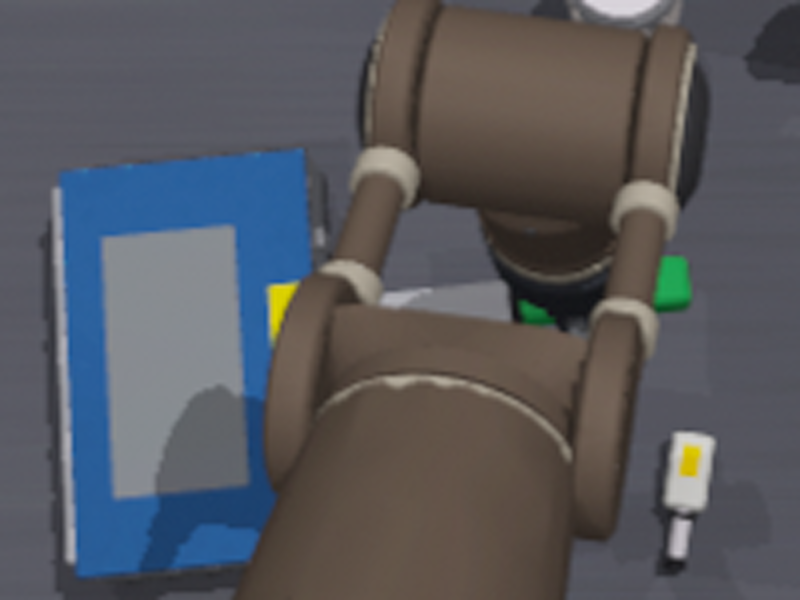

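Run:
```python
from h import *
s=load("scene8.pkl")
f=8;x0,y0=350,230
im=cv2.resize(s["color"][y0:y0+60,x0:x0+90,::-1],None,fx=f,fy=f,interpolation=cv2.INTER_CUBIC)
c=np.array([.5406,.1116,.158]);n=np.array([.996,.092,0])
for z in [.153,.158,.163]:
  for k in (-.012,.012):
    p=c+k*n; p[2]=z; u,v=w2px(s,p); cv2.circle(im,(int((u-x0+.5)*f),int((v-y0+.5)*f)),3,(0,255,255),1)
cv2.imwrite("pics/ov10.png",im)
```

```text
(no output)
```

View pics/ov10.png

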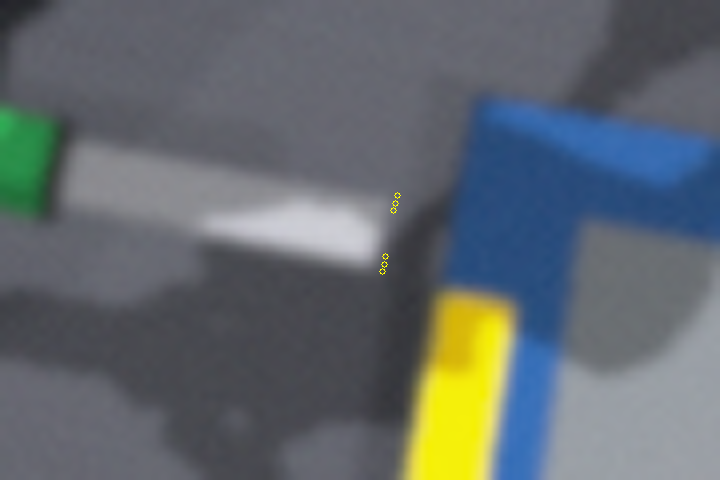

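Request:
jog_arm([
  [0,0,0,0.003,0.06,-0.004,0],
  [0,0,0,0.003,0.08,-0.004,0],
  [0,0,0,0.003,0.08,-0.004,0],
  [0,0,0,0.003,0.06,-0.004,0],
  [0,0,0,0,0.04,0,0],
])

```text
time_s: 16.22
ee_pos: [0.5569, -0.0402, 0.0367]
tcp_rot: [-0.706, -0.03, 0.035, 0.707]
force: [-0.1, 0.1, -2.5]
grip_width: 0.026
```

Run:
```python
from h import *
from plant import *
rows(get_state(),[0.5585,-0.0372,0.029],down(95.3))
```

```text
now [ 0.5569 -0.0402  0.0367] n 5 turn deg [-0.1 -0.  -0.4]

[-0.001, -0.0, -0.003, 0.001, 0.005, 0.002]
[-0.0, -0.0, -0.002, 0.001, 0.005, 0.002]
[-0.001, -0.0, -0.003, 0.001, 0.005, 0.002]
[-0.0, -0.0, -0.002, 0.002, 0.005, 0.002]
[-0.001, -0.0, -0.003, 0.001, 0.006, 0.002]
```

Request:
jog_arm([
  [0,0,0,0.002,0.006,0.002,0],
  [0,0,0,0.002,0.006,0.002,0],
  [0,0,0,0.001,0.006,0.001,0],
  [0,0,0,0,0,0,0],
  [0,0,0,0,0,0,0],
])

```text
time_s: 16.63
ee_pos: [0.5627, -0.0386, 0.0364]
tcp_rot: [0.706, 0.034, -0.032, -0.706]
force: [0.2, 0.5, -2.2]
grip_width: 0.0255
```

Run:
```python
from h import *
from plant import *
s=snapshot("scene"); pickle.dump(s,open("scene9.pkl","wb"));
st=get_state(); rows(st,[0.5585,-0.0372,0.029],down(95.3))
f=8;x0,y0=350,230
im=cv2.resize(s["color"][y0:y0+70,x0:x0+90,::-1],None,fx=f,fy=f,interpolation=cv2.INTER_CUBIC)
d=np.array([-.092,.996,0]);n=np.array([.996,.092,0]);c=st["ee_pos"]+d*.1445+[0,0,.024]
for z in [.053-.005,.053,.058]:
  for k in (-.012,.012):
    p=c+k*n; p[2]=z; u,v=w2px(s,p); cv2.circle(im,(int((u-x0+.5)*f),int((v-y0+.5)*f)),3,(0,255,255),1)
F=np.array([.5424,.1366,0])
for k in (-.04,.04):
  for z in (.046,.060):
    p=F+k*n; p[2]=z; u,v=w2px(s,p); cv2.circle(im,(int((u-x0+.5)*f),int((v-y0+.5)*f)),3,(0,0,255),1)
cv2.imwrite("pics/ov11.png",im)
```

```text
now [ 0.5626 -0.0386  0.0363] n 5 turn deg [0.  0.1 0.1]

[0.0, 0.001, 0.001, -0.003, 0.005, 0.001]
[0.0, 0.0, 0.001, -0.003, 0.005, 0.001]
[0.0, 0.001, 0.001, -0.002, 0.005, 0.001]
[0.001, 0.0, 0.001, -0.003, 0.005, 0.001]
[0.0, 0.001, 0.0, -0.002, 0.004, 0.002]
```

View pics/ov11.png

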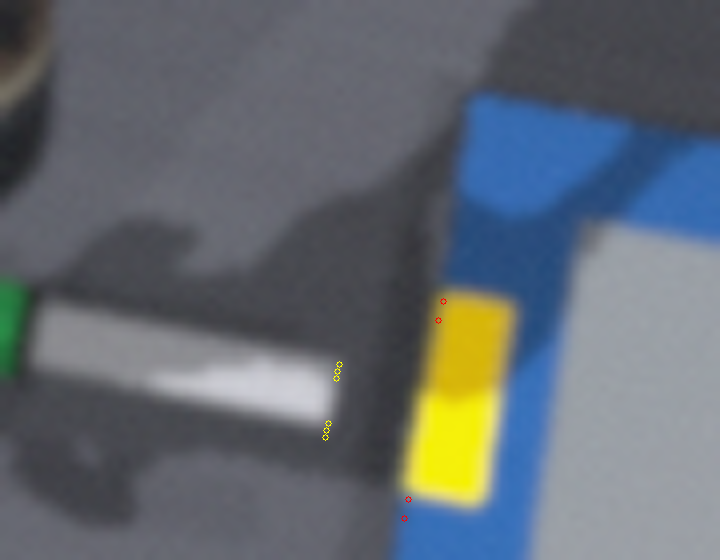

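Request:
jog_arm([
  [0,0,0,-0.004,0.006,0,0],
  [0,0,0,-0.004,0.006,0,0],
  [0,0,0,-0.003,0.006,0,0],
  [0,0,0,0,0.006,0,0],
  [0,0,0,0,0,0,0],
])

```text
time_s: 17.1
ee_pos: [0.5576, -0.0387, 0.0274]
tcp_rot: [-0.706, -0.033, 0.034, 0.706]
force: [-1.0, 0.4, -2.2]
grip_width: 0.0256
```

Run:
```python
from h import *
from plant import *
st=get_state(); print(st["force"],st["wrist_torque"]); rows(st,np.array([0.5424,0.1366,0.029])-(.1445-.035)*np.array([-.092,.996,0]),down(95.3))
```

```text
[-0.95202181  0.41032807 -2.19229711] [-0.02618018 -0.00470547  0.03734879]
now [ 0.5576 -0.0387  0.0274] n 5 turn deg [-0.   0.1 -0.1]

[-0.0, 0.001, -0.0, 0.001, -0.001, 0.044]
[-0.0, 0.0, -0.001, 0.001, -0.001, 0.044]
[-0.0, 0.001, -0.0, 0.0, -0.001, 0.044]
[-0.0, 0.0, -0.001, 0.001, -0.001, 0.045]
[-0.0, 0.001, -0.0, 0.0, -0.001, 0.044]
```

Request:
jog_arm([
  [0,0,0,0,-0.004,0.01,0],
  [0,0,0,0,0,0.035,0],
  [0,0,0,0,0,0.035,0],
  [0,0,0,0,0,0.03,0],
  [0,0,0,0,0,0.02,0],
])

```text
time_s: 17.52
ee_pos: [0.5543, 0.0018, 0.0292]
tcp_rot: [-0.706, -0.034, 0.034, 0.706]
force: [-0.4, 0.2, -2.2]
grip_width: 0.0254
```

Run:
```python
from h import *
from plant import *
s=snapshot("scene"); pickle.dump(s,open("scene10.pkl","wb"));
st=get_state(); print(st["force"]); rows(st,np.array([0.5424,0.1366,0.029])-(.1445-.035)*np.array([-.092,.996,0]),down(95.3))
crop(s,340,220,460,310,6,"pics/s10.png")
```

```text
[-0.37197635  0.05345159 -2.62885156]
now [0.5541 0.0025 0.0291] n 5 turn deg [-0.1  0.2 -0. ]

[-0.0, 0.001, -0.0, 0.001, 0.0, 0.017]
[-0.0, 0.001, -0.0, 0.0, 0.0, 0.017]
[-0.001, 0.001, -0.0, 0.001, 0.0, 0.016]
[-0.0, 0.002, -0.001, 0.0, 0.0, 0.017]
[-0.001, 0.001, -0.0, 0.001, 0.0, 0.016]
```

View pics/s10.png

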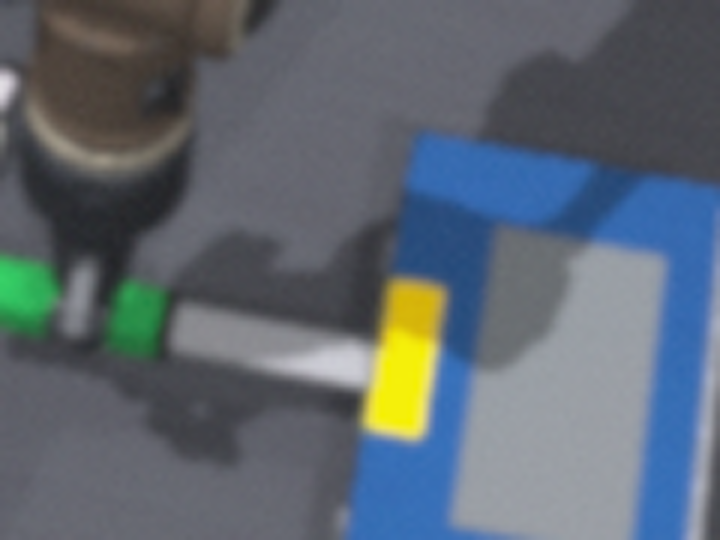

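The blade tip has entered under the yellow mark at (370,365) in the crop, with no contact force. Pushing on.

Request:
jog_arm([
  [0,0,0,0,0,0.02,0],
  [0,0,0,0,0,0.025,0],
  [0,0,0,0,0,0.025,0],
  [0,0,0,0,0,0.015,0],
  [0,0,0,0,0,0,0],
])

```text
time_s: 17.98
ee_pos: [0.552, 0.0265, 0.0291]
tcp_rot: [-0.706, -0.033, 0.034, 0.706]
force: [1.2, -0.4, -2.6]
grip_width: 0.0252
```

Request:
jog_arm([
  [0,0,0,0,-0.01,0,0],
  [0,0,0,0,-0.01,0,0],
  [0,0,0,0,-0.01,0,0],
  [0,0,0,0,-0.01,0,0],
  [0,0,0,0,-0.01,0,0],
])

```text
time_s: 18.4
ee_pos: [0.5521, 0.0253, 0.0443]
tcp_rot: [-0.706, -0.033, 0.033, 0.706]
force: [0.9, 1.0, -5.7]
grip_width: 0.025
```

Request:
jog_arm([
  [0,0,0,0,-0.015,0,0],
  [0,0,0,0,-0.015,0,0],
  [0,0,0,0,-0.015,0,0],
  [0,0,0,0,-0.01,0,0],
  [0,0,0,0,0,0,0],
])

```text
time_s: 18.82
ee_pos: [0.5525, 0.0253, 0.0615]
tcp_rot: [0.706, 0.034, -0.033, -0.706]
force: [-0.6, 0.4, -4.6]
grip_width: 0.0254
```

Run:
```python
from h import *
from plant import *
s=snapshot("scene"); pickle.dump(s,open("scene11.pkl","wb"));
st=get_state(); print(st["force"],st["wrist_torque"],st["ee_pos"])
crop(s,340,200,480,310,5.5,"pics/s11.png")
```

```text
[ 0.03803565 -0.23948471 -5.30156378] [-0.2643059  -0.00953928  0.00653814] [0.55242439 0.02529229 0.06120045]
```

View pics/s11.png

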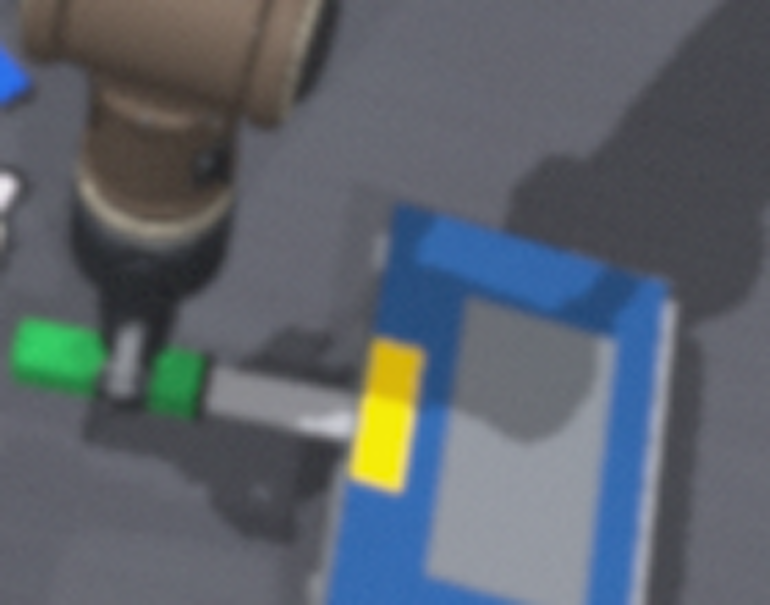

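The lid is rising on the blade, with the reading about 3 N above the lever's weight. I'll follow the hinge arc.

Request:
jog_arm([
  [0,0,0,0,-0.017,0.003,0],
  [0,0,0,0,-0.017,0.003,0],
  [0,0,0,0,-0.017,0.003,0],
  [0,0,0,0,-0.017,0.003,0],
  [0,0,0,0,-0.017,0.003,0],
])

```text
time_s: 19.28
ee_pos: [0.5517, 0.03, 0.0867]
tcp_rot: [0.706, 0.033, -0.033, -0.706]
force: [-0.1, 0.2, -4.4]
grip_width: 0.0254
```

Request:
jog_arm([
  [0,0,0,0,-0.02,0.013,0],
  [0,0,0,0,-0.02,0.013,0],
  [0,0,0,0,-0.02,0.013,0],
  [0,0,0,0,-0.02,0.013,0],
  [0,0,0,0,-0.02,0.013,0],
])

```text
time_s: 19.7
ee_pos: [0.5501, 0.0499, 0.117]
tcp_rot: [-0.706, -0.033, 0.033, 0.706]
force: [0.9, -0.9, -5.0]
grip_width: 0.0253
```

Request:
jog_arm([
  [0,0,0,0,-0.013,0.02,0],
  [0,0,0,0,-0.013,0.02,0],
  [0,0,0,0,-0.013,0.02,0],
  [0,0,0,0,-0.013,0.02,0],
  [0,0,0,0,-0.013,0.02,0],
])

```text
time_s: 20.12
ee_pos: [0.5472, 0.0799, 0.1362]
tcp_rot: [-0.706, -0.033, 0.033, 0.706]
force: [-0.1, -1.9, -3.0]
grip_width: 0.0252
```

Run:
```python
from h import *
from plant import *
s=snapshot("scene"); pickle.dump(s,open("scene12.pkl","wb"));
st=get_state(); print(st["force"],st["wrist_torque"],st["ee_pos"])
crop(s,340,200,480,310,5.5,"pics/s12.png")
```

```text
[-0.88758208 -0.71297917 -2.96523251] [-0.17453944  0.00639229  0.00692529] [0.54749804 0.08112393 0.13697674]
```

View pics/s12.png

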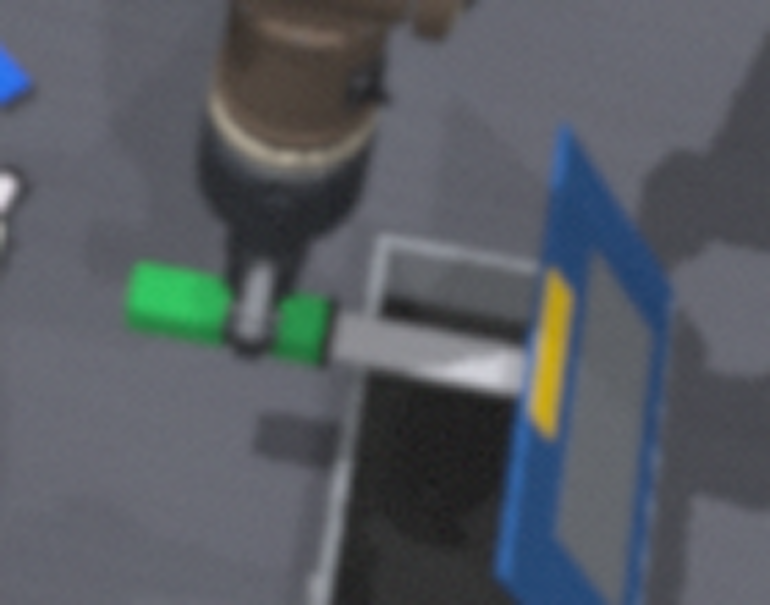

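Working well; continue past upright.

Request:
jog_arm([
  [0,0,0,0,-0.007,0.02,0],
  [0,0,0,0,-0.007,0.02,0],
  [0,0,0,0,-0.007,0.02,0],
  [0,0,0,0,-0.007,0.02,0],
  [0,0,0,0,-0.007,0.02,0],
])

```text
time_s: 20.58
ee_pos: [0.5442, 0.1097, 0.1463]
tcp_rot: [-0.706, -0.033, 0.033, 0.706]
force: [0.5, -2.2, -2.3]
grip_width: 0.0251
```

Request:
jog_arm([
  [0,0,0,0,0,0.02,0],
  [0,0,0,0,0,0.02,0],
  [0,0,0,0,0,0.02,0],
  [0,0,0,0,0,0.02,0],
  [0,0,0,0,0,0.02,0],
])

```text
time_s: 21.0
ee_pos: [0.5414, 0.1397, 0.1461]
tcp_rot: [-0.706, -0.033, 0.033, 0.706]
force: [0.3, -1.8, -1.5]
grip_width: 0.0256
```

Request:
jog_arm([
  [0,0,0,0,0,0.018,0],
  [0,0,0,0,0,0.018,0],
  [0,0,0,0,0,0.018,0],
  [0,0,0,0,0,0.018,0],
  [0,0,0,0,0,0,0],
])

```text
time_s: 21.42
ee_pos: [0.539, 0.1617, 0.1459]
tcp_rot: [-0.706, -0.033, 0.034, 0.707]
force: [-0.2, -0.1, -2.8]
grip_width: 0.0255
```

Run:
```python
from h import *
from plant import *
s=snapshot("scene"); pickle.dump(s,open("scene13.pkl","wb"));
st=get_state(); print(st["force"],st["wrist_torque"],st["ee_pos"])
f=5.5;x0,y0=340,200
im=cv2.resize(s["color"][y0:y0+110,x0:x0+140,::-1],None,fx=f,fy=f,interpolation=cv2.INTER_CUBIC)
d=np.array([-.092,.996,0]);n=np.array([.996,.092,0]);H=np.array([.5286,.286,.06])
for th in (1.57,1.7,1.85):
  for k in (-.125,.125):
    p=H+k*n+.15*(-d*np.cos(th)+np.array([0,0,1])*np.sin(th)); u,v=w2px(s,p); cv2.circle(im,(int((u-x0+.5)*f),int((v-y0+.5)*f)),3,(0,0,255),1)
    cv2.putText(im,str(th),(int((u-x0+.5)*f)+6,int((v-y0+.5)*f)),0,.4,(0,255,255))
cv2.imwrite("pics/s13.png",im)
```

```text
[ 0.5721997   0.50854559 -2.82452155] [-0.03756316  0.00063786 -0.00282783] [0.53911925 0.16133846 0.14595757]
```

View pics/s13.png

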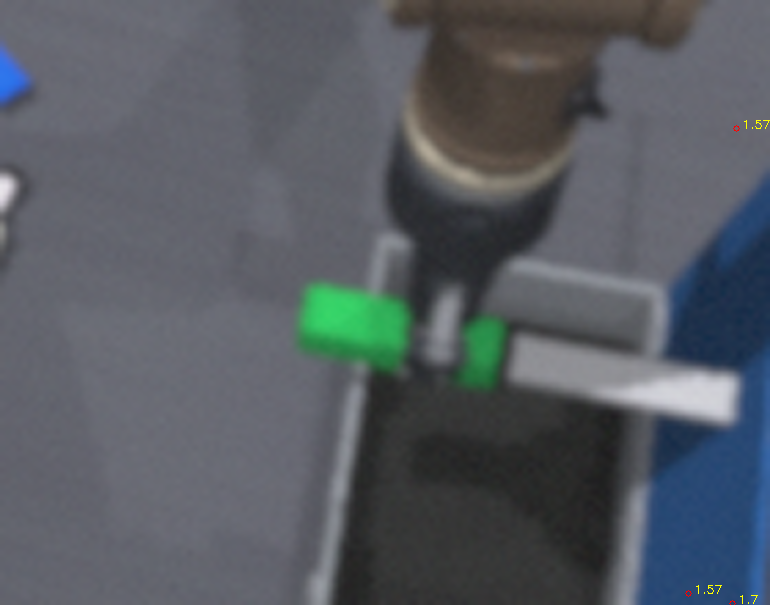

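Run:
```python
from h import *
s=load("scene13.pkl")
f=5;x0,y0=380,210
im=cv2.resize(s["color"][y0:y0+120,x0:x0+150,::-1],None,fx=f,fy=f,interpolation=cv2.INTER_CUBIC)
d=np.array([-.092,.996,0]);n=np.array([.996,.092,0]);H=np.array([.5286,.286,.06])
for th in (1.57,1.7,1.8,1.9):
  for k in (-.125,.125):
    p=H+k*n+.15*(-d*np.cos(th)+np.array([0,0,1])*np.sin(th)); u,v=w2px(s,p); cv2.circle(im,(int((u-x0+.5)*f),int((v-y0+.5)*f)),3,(0,0,255),1)
    cv2.putText(im,str(th),(int((u-x0+.5)*f)+6,int((v-y0+.5)*f)),0,.4,(0,255,255))
cv2.imwrite("pics/s13b.png",im)
```

```text
(no output)
```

View pics/s13b.png

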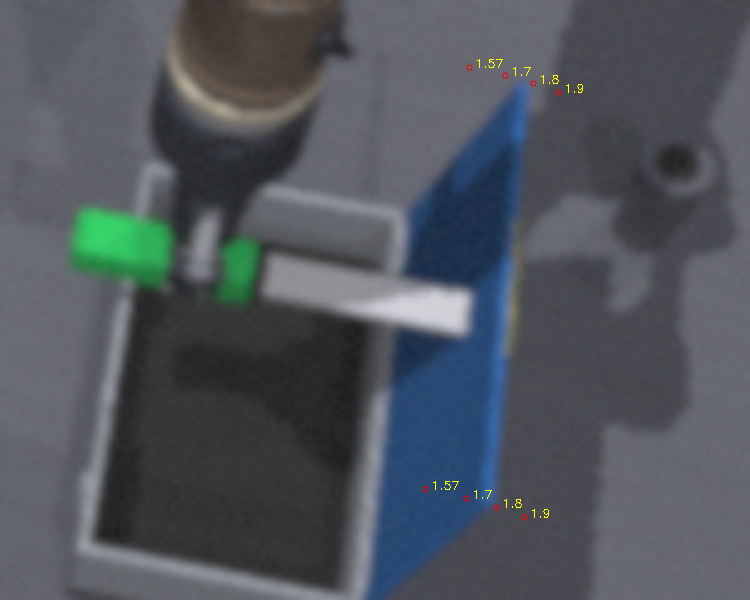

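The lid stands at about 1.77 rad, past upright, with the blade free. Returning the lever to its pad.

Request:
jog_arm([
  [0,0,0,0,-0.01,-0.06,0],
  [0,0,0,0,-0.01,-0.12,0],
  [0,0,0,0,0,-0.13,0],
  [0,0,0,0,0,-0.13,0],
  [0,0,0,0,0,-0.12,0],
])

```text
time_s: 21.88
ee_pos: [0.5553, -0.0083, 0.1524]
tcp_rot: [-0.706, -0.034, 0.033, 0.706]
force: [1.0, 0.1, -3.0]
grip_width: 0.0256
```

Run:
```python
from h import *
from plant import *
rows(get_state(),[0.558,-0.364,0.10],down(-2))
```

```text
now [ 0.5553 -0.0083  0.1524] n 15 turn deg [-0.  97.4  0. ]

[-0.0, 0.227, 0.0, -0.007, 0.012, -0.079]
[-0.0, 0.227, 0.0, 0.002, 0.012, -0.079]
[-0.0, 0.227, 0.0, 0.011, 0.012, -0.078]
[-0.0, 0.227, 0.0, 0.02, 0.012, -0.077]
[-0.0, 0.227, 0.0, 0.028, 0.011, -0.074]

[-0.0, 0.227, 0.0, 0.037, 0.012, -0.07]
[-0.0, 0.226, 0.0, 0.044, 0.011, -0.065]
[-0.0, 0.227, -0.0, 0.051, 0.012, -0.06]
[-0.0, 0.226, -0.0, 0.058, 0.011, -0.054]
[-0.0, 0.227, -0.0, 0.064, 0.012, -0.047]

[-0.0, 0.226, -0.0, 0.068, 0.011, -0.04]
[-0.0, 0.227, -0.0, 0.072, 0.012, -0.031]
[-0.0, 0.226, -0.0, 0.076, 0.011, -0.023]
[-0.001, 0.227, -0.0, 0.078, 0.012, -0.015]
[-0.0, 0.226, -0.0, 0.079, 0.011, -0.005]
```

Request:
jog_arm([
  [0,0.227,0,-0.007,0,-0.079,0],
  [0,0.227,0,0.002,0,-0.079,0],
  [0,0.227,0,0.011,0,-0.078,0],
  [0,0.227,0,0.02,0,-0.077,0],
  [0,0.227,0,0.028,0,-0.074,0],
])

```text
time_s: 22.3
ee_pos: [0.5558, -0.1266, 0.1522]
tcp_rot: [-0.687, 0.168, -0.168, 0.687]
force: [-0.2, -0.8, -1.8]
grip_width: 0.0251
```

Request:
jog_arm([
  [0,0.227,0,0.037,0.01,-0.07,0],
  [0,0.227,0,0.044,0.01,-0.065,0],
  [0,0.227,0,0.051,0.01,-0.06,0],
  [0,0.227,0,0.058,0.01,-0.054,0],
  [0,0.227,0,0.064,0.01,-0.047,0],
])

```text
time_s: 22.72
ee_pos: [0.5568, -0.245, 0.137]
tcp_rot: [-0.612, 0.354, -0.353, 0.613]
force: [-0.5, -0.0, -2.5]
grip_width: 0.0257
```

Request:
jog_arm([
  [0,0.227,0,0.068,0.02,-0.04,0],
  [0,0.227,0,0.072,0.02,-0.031,0],
  [0,0.227,0,0.076,0.02,-0.023,0],
  [0,0.226,0,0.078,0.02,-0.015,0],
  [0,0.226,0,0.079,0.02,-0.005,0],
])

```text
time_s: 23.13
ee_pos: [0.5574, -0.3636, 0.1066]
tcp_rot: [-0.489, 0.511, -0.51, 0.489]
force: [-0.5, 0.9, -2.7]
grip_width: 0.0253
```

Run:
```python
from h import *
from plant import *
rows(get_state(),[0.558,-0.364,0.01],down(-2))
s=snapshot("top"); pickle.dump(s,open("top14.pkl","wb")); crop(s,270,100,490,280,3.6,"pics/t14.png")
s=snapshot("scene"); crop(s,180,170,300,310,4,"pics/s14.png")
```

```text
now [ 0.5574 -0.3636  0.1066] n 5 turn deg [ 0.  -0.5 -0.1]

[0.0, -0.003, -0.0, 0.0, 0.064, 0.0]
[0.0, -0.003, -0.0, 0.0, 0.065, 0.001]
[0.0, -0.003, -0.001, 0.001, 0.064, 0.0]
[0.0, -0.003, -0.0, 0.0, 0.065, 0.001]
[0.0, -0.004, -0.001, 0.001, 0.064, 0.0]
```

View pics/t14.png

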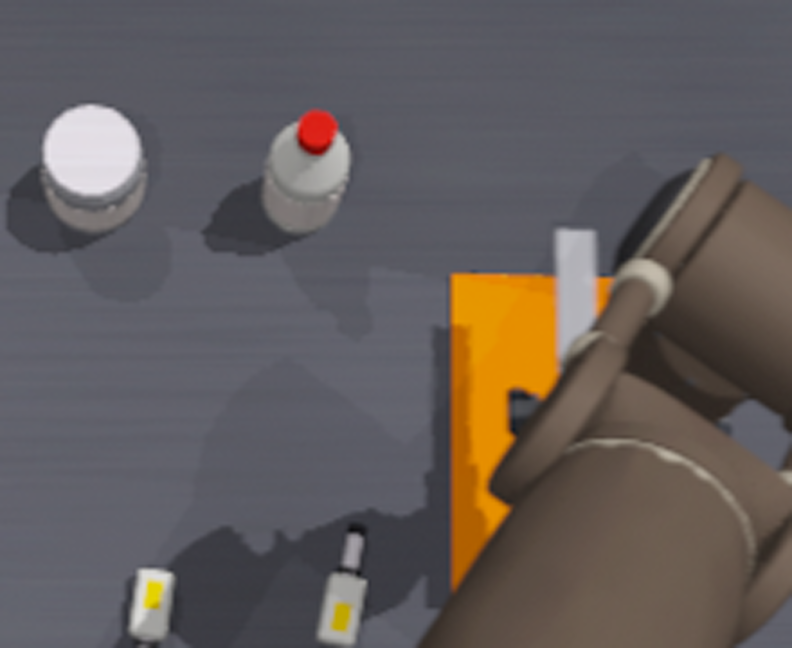

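View pics/s14.png

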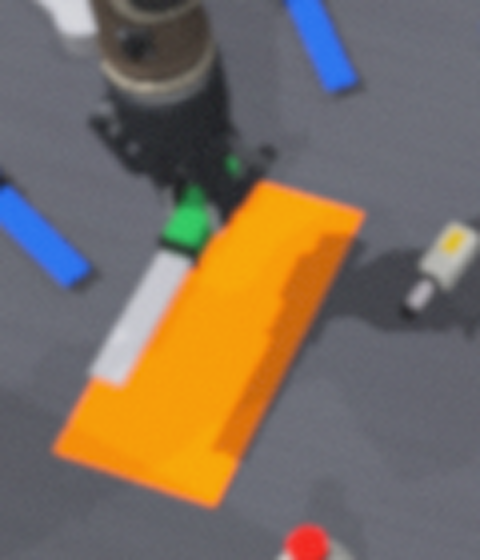

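Request:
jog_arm([
  [0,0,0,0,0.06,0,0],
  [0,0,0,0,0.08,0,0],
  [0,0,0,0,0.08,0,0],
  [0,0,0,0,0.07,0,0],
  [0,0,0,0,0.04,0,0],
])

```text
time_s: 23.65
ee_pos: [0.5558, -0.3604, 0.0051]
tcp_rot: [-0.491, 0.511, -0.507, 0.491]
force: [-0.4, 0.6, -3.7]
grip_width: 0.0257
```

Request:
jog_arm([
  [0,0,0,0,0.006,0,0],
  [0,0,0,0,0.006,0,0],
  [0,0,0,0,0,0,0],
  [0,0,0,0,0,0,0],
  [0,0,0,0,0,0,0],
])

```text
time_s: 24.07
ee_pos: [0.559, -0.3635, 0.0065]
tcp_rot: [0.491, -0.508, 0.51, -0.491]
force: [-0.3, -0.1, -2.1]
grip_width: 0.0254
```

Request:
jog_arm([
  [0,0,0,0,0.008,0,0],
  [0,0,0,0,0.008,0,0],
  [0,0,0,0,0.008,0,0],
  [0,0,0,0,0,0,0],
  [0,0,0,0,0,0,0],
])

```text
time_s: 24.48
ee_pos: [0.5572, -0.3624, -0.003]
tcp_rot: [-0.491, 0.509, -0.509, 0.491]
force: [-0.3, -0.4, -1.9]
grip_width: 0.0253
```

Request:
jog_arm([
  [0,0,0,0,0.004,0,0],
  [0,0,0,0,0.004,0,0],
  [0,0,0,0,0,0,0],
  [0,0,0,0,0,0,0],
  [0,0,0,0,0,0,0],
])

```text
time_s: 24.9
ee_pos: [0.5576, -0.3626, -0.0051]
tcp_rot: [-0.491, 0.509, -0.509, 0.491]
force: [0.1, 0.3, -2.1]
grip_width: 0.0252
```

Request:
jog_arm([
  [0,0,0,0,0.003,0,0],
  [0,0,0,0,0.003,0,0],
  [0,0,0,0,0,0,0],
  [0,0,0,0,0,0,0],
  [0,0,0,0,0,0,0],
])

```text
time_s: 25.32
ee_pos: [0.5576, -0.3626, -0.0053]
tcp_rot: [-0.491, 0.509, -0.509, 0.491]
force: [-2.9, 1.7, 5.9]
grip_width: 0.0259
```

Contact at the same height as at the pick-up. Releasing and rising.

Request:
jog_arm([
  [0,0,0,0,0,0,0.6],
  [0,0,0,0,0,0,1],
  [0,0,0,0,0,0,1],
  [0,0,0,0,0,0,1],
  [0,0,0,0,-0.005,0,1],
])

```text
time_s: 25.73
ee_pos: [0.5575, -0.3625, -0.0057]
tcp_rot: [-0.491, 0.509, -0.509, 0.491]
force: [-0.2, 0.0, 0.3]
grip_width: 0.0838
```

Request:
jog_arm([
  [0,0,0,0,-0.03,0,1],
  [0,0,0,0,-0.07,0,1],
  [0,0,0,0,-0.1,0,1],
  [0,0,0,0,-0.1,0,1],
  [0,0,0,0,-0.1,0,1],
])

```text
time_s: 26.15
ee_pos: [0.5574, -0.3625, 0.1163]
tcp_rot: [-0.491, 0.509, -0.509, 0.491]
force: [0.2, -0.7, 0.2]
grip_width: 0.0855
```

Request:
jog_arm([
  [0,0,0,-0.05,0,-0.1,1],
  [0,0,0,-0.05,0,-0.12,1],
  [0,0,0,-0.05,0,-0.12,1],
  [0,0,0,-0.05,0,-0.12,1],
  [0,0,0,-0.05,0,-0.08,1],
])

```text
time_s: 26.57
ee_pos: [0.3953, -0.2802, 0.1148]
tcp_rot: [-0.491, 0.51, -0.509, 0.49]
force: [0.4, -0.3, 0.3]
grip_width: 0.0857
```

Run:
```python
from h import *
from plant import *
st=get_state(); print(st["ee_pos"],st["grip_width"])
for n in ["scene","top"]:
    s=snapshot(n); pickle.dump(s,open(f"{n}15.pkl","wb")); cv2.imwrite(f"pics/{n}15.png",s["color"][:,:,::-1])
```

```text
[ 0.39531277 -0.28023582  0.11477612] 0.08565238671469651
```

View pics/top15.png

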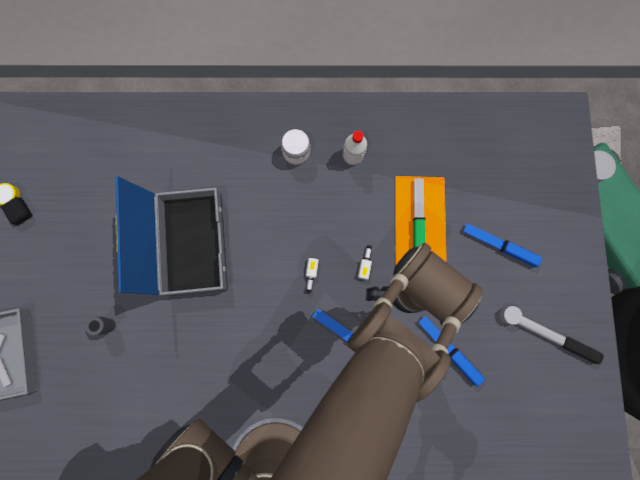

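View pics/scene15.png

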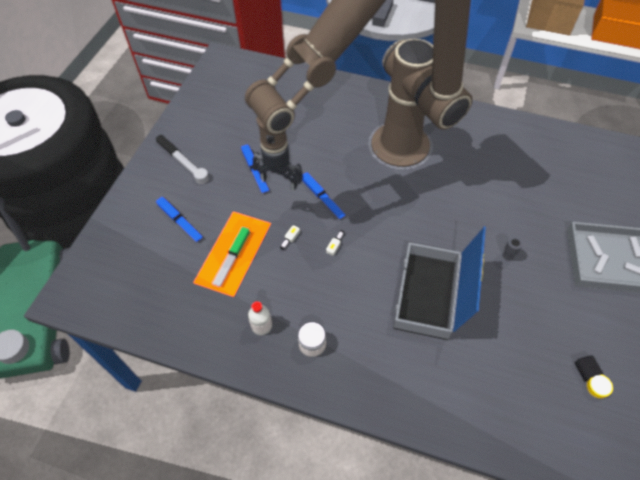

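The lever lies flat on the pad (top (419,215)), the lid stands open, the case is empty, and the sensors haven't moved. Re-measuring the sensors in a crop.

Run:
```python
from h import *
s=load("top15.pkl"); crop(s,295,235,385,300,8,"pics/t15c.png")
im=s["color"].astype(int)
m=((im.min(2)>120)|((im[:,:,0]>150)&(im[:,:,2]<100))).astype(np.uint8); m[:235]=0;m[300:]=0;m[:,:295]=0;m[:,385:]=0
n,l,st,c=cv2.connectedComponentsWithStats(m)
for i in range(1,n):
    if st[i][4]>20:
        pts=np.argwhere(l==i)[:,::-1].astype(np.float32); print(st[i],c[i],cv2.minAreaRect(pts))
```

```text
[365 248   6  10  44] [367.68181818 252.63636364] ((367.6922912597656, 252.53846740722656), (4.3145551681518555, 9.41357421875), 11.309932708740234)
[306 258  13  20 209] [311.84688995 267.48803828] ((311.78997802734375, 267.4700012207031), (10.74802303314209, 19.657569885253906), 8.130102157592773)
[358 259  14  20 208] [364.67788462 268.64903846] ((364.76922607421875, 268.65386962890625), (10.786385536193848, 19.41549301147461), 11.309932708740234)
[307 280   6  10  46] [309.39130435 284.23913043] ((309.2837829589844, 284.29730224609375), (4.6031718254089355, 9.370742797851562), 9.462322235107422)
```

View pics/t15c.png

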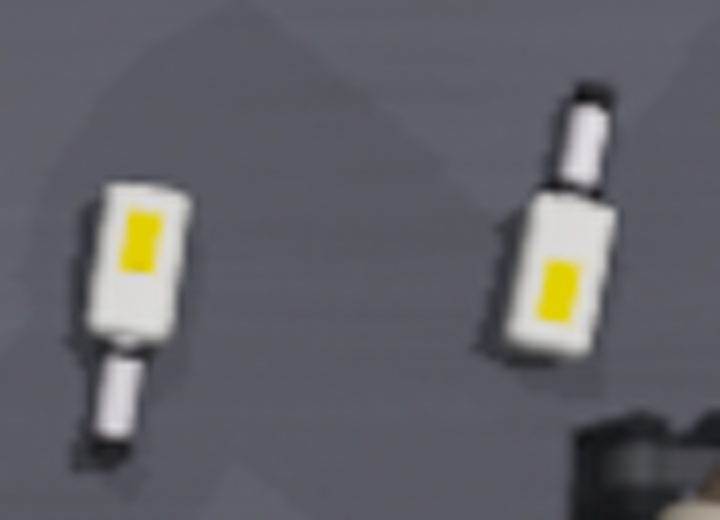

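```bash
cat >> h.py <<'E'
def sens(s,cb,cs):
    b=px2w(s,*cb,.022); t=px2w(s,*cs,.014); d=t-b; print("block",b.round(4),"stem ang",np.degrees(np.arctan2(d[1],d[0])).round(1),"dist",np.linalg.norm(d[:2]).round(4)); return b
E
python3 - <<'E'
from h import *
from plant import *
s=load("top15.pkl")
sens(s,(311.8,267.5),(309.35,284.25))
b=sens(s,(364.75,268.65),(367.7,252.6))
st=get_state(); rows(st,[b[0],b[1],0.06],down(-11))
print(st["joints"])
E
```

```text
block [ 0.4705 -0.0872  0.022 ] stem ang 171.3 dist 0.0415
block [ 0.467  -0.2191  0.022 ] stem ang -12.7 dist 0.0426
now [ 0.3934 -0.2779  0.1137] n 5 turn deg [ 0.3  8.9 -0.2]

[0.002, 0.062, -0.001, -0.041, 0.036, 0.048]
[0.002, 0.062, -0.002, -0.042, 0.036, 0.046]
[0.002, 0.062, -0.001, -0.044, 0.036, 0.045]
[0.003, 0.062, -0.002, -0.045, 0.035, 0.044]
[0.002, 0.061, -0.001, -0.047, 0.036, 0.042]
[-7.05415372e-01  1.63760807e-01  2.03852626e+00 -1.11900656e-04
  9.45978054e-01  9.02746789e-01]
```

Request:
jog_arm([
  [0,0.062,0,-0.041,0.036,0.048,1],
  [0,0.064,0,-0.042,0.036,0.046,1],
  [0,0.064,0,-0.044,0.036,0.045,1],
  [0,0.064,0,-0.045,0.036,0.044,1],
  [0,0.064,0,-0.047,0.036,0.042,1],
])

```text
time_s: 27.08
ee_pos: [0.4747, -0.2234, 0.0613]
tcp_rot: [0.448, -0.546, 0.548, -0.449]
force: [0.5, -0.3, -0.2]
grip_width: 0.0849
```

Run:
```python
from h import *
from plant import *
rows(get_state(),[.468,-.2195,-0.015],down(-12))
s=snapshot("scene"); crop(s,240,170,360,270,6,"pics/s16.png")
```

```text
now [ 0.4747 -0.2234  0.0613] n 5 turn deg [-0.2  0.7  0.1]

[-0.001, 0.005, 0.0, -0.002, 0.051, -0.005]
[-0.001, 0.005, 0.0, -0.002, 0.051, -0.005]
[-0.001, 0.005, 0.001, -0.002, 0.051, -0.005]
[-0.001, 0.004, 0.0, -0.001, 0.051, -0.005]
[-0.002, 0.005, 0.001, -0.002, 0.05, -0.005]
```

View pics/s16.png

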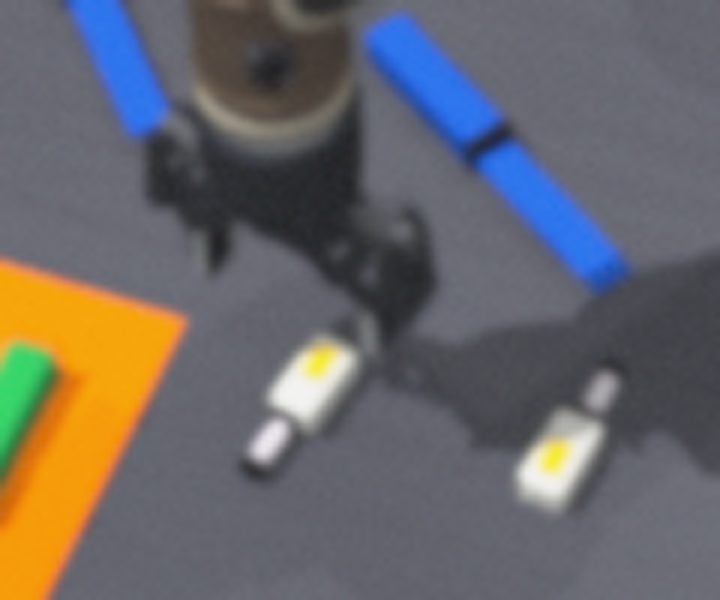

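Request:
jog_arm([
  [0,0,0,-0.004,0.03,-0.008,1],
  [0,0,0,-0.004,0.045,-0.008,1],
  [0,0,0,-0.002,0.045,-0.006,1],
  [0,0,0,0,0.045,-0.004,1],
  [0,0,0,0,0.03,0,1],
])

```text
time_s: 27.55
ee_pos: [0.4643, -0.2189, 0.0013]
tcp_rot: [-0.449, 0.547, -0.546, 0.449]
force: [-0.6, -1.3, 0.4]
grip_width: 0.0856
```

Run:
```python
from h import *
from plant import *
st=get_state();print(st["force"]);rows(st,[.468,-.2195,-0.015],down(-12))
s=snapshot("scene"); crop(s,240,170,360,270,6,"pics/s17.png")
```

```text
[-0.59151845 -1.32617835  0.38738182]
now [ 0.4643 -0.2189  0.0013] n 5 turn deg [0.1 0.8 0. ]

[0.0, 0.006, 0.0, -0.0, 0.011, 0.002]
[0.0, 0.005, 0.0, -0.0, 0.011, 0.003]
[0.001, 0.006, 0.0, -0.0, 0.011, 0.002]
[0.0, 0.005, 0.0, -0.0, 0.011, 0.003]
[0.001, 0.006, 0.0, -0.0, 0.01, 0.002]
```

View pics/s17.png

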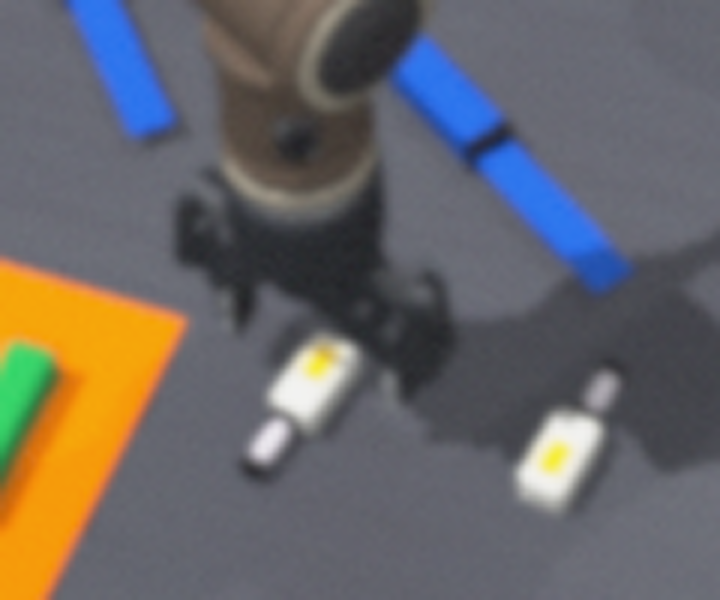

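Request:
jog_arm([
  [0,0.01,0,0,0.014,0.004,1],
  [0,0.005,0,0,0.014,0.004,1],
  [0,0,0,0,0.014,0.003,1],
  [0,0,0,0,0.012,0,1],
  [0,0,0,0,0,0,1],
])

```text
time_s: 28.02
ee_pos: [0.4683, -0.2192, -0.0144]
tcp_rot: [-0.447, 0.548, -0.548, 0.447]
force: [-0.2, 0.2, -0.6]
grip_width: 0.0854
```

Run:
```python
from h import *
from plant import *
st=get_state();print(st["force"]);rows(st,[.468,-.2195,-0.015],down(-12))
s=snapshot("scene"); crop(s,240,170,360,270,6,"pics/s18.png")
```

```text
[-0.21689304  0.17595672 -0.55764843]
now [ 0.4683 -0.2192 -0.0144] n 5 turn deg [ 0.   0.4 -0. ]

[0.0, 0.003, -0.0, 0.0, 0.0, -0.0]
[0.0, 0.002, -0.0, 0.0, 0.001, -0.0]
[0.0, 0.003, -0.0, 0.0, 0.0, -0.0]
[0.0, 0.002, -0.0, 0.001, 0.001, -0.0]
[0.001, 0.003, -0.0, 0.0, 0.0, -0.001]
```

View pics/s18.png

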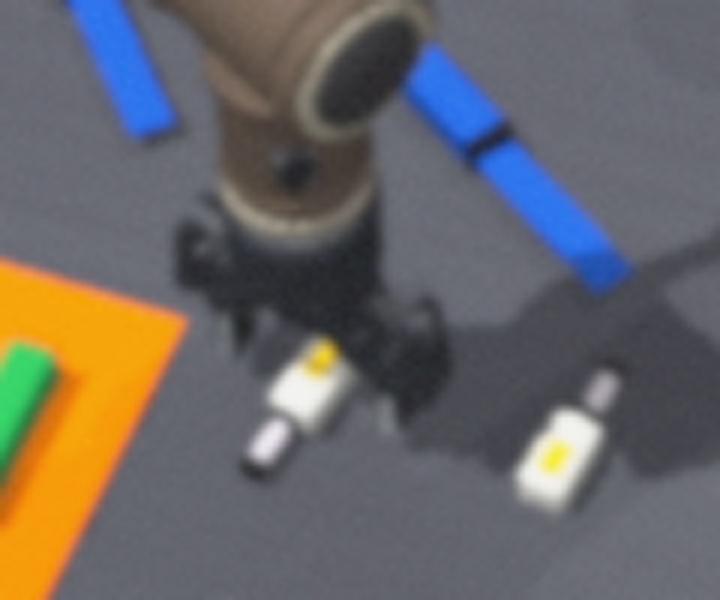

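Centred over the block. Closing gently at 22 N.

Request:
jog_arm([
  [0,0,0,0,0,0,0.4],
  [0,0,0,0,0,0,0.35],
  [0,0,0,0,0,0,0.35],
  [0,0,0,0,0,0,0.3],
  [0,0,0,0,0,0,0.25],
], force=22)

```text
time_s: 28.48
ee_pos: [0.4686, -0.2194, -0.0138]
tcp_rot: [0.447, -0.548, 0.548, -0.447]
force: [-0.4, -0.5, 11.3]
grip_width: 0.0252
```

Request:
jog_arm([
  [0,0,0,0,0,0,0.2],
  [0,0,0,0,0,0,0.15],
  [0,0,0,0,0,0,0],
  [0,0,0,0,0,0,0],
  [0,0,0,0,0,0,0],
])

```text
time_s: 28.9
ee_pos: [0.4688, -0.2194, -0.0137]
tcp_rot: [0.447, -0.548, 0.548, -0.447]
force: [0.1, 1.0, 4.7]
grip_width: 0.0251
```

Request:
jog_arm([
  [0,0,0,0,0,0,0],
  [0,0,0,0,-0.02,0,0],
  [0,0,0,0,-0.02,0,0],
  [0,0,0,0,-0.02,0,0],
  [0,0,0,0,-0.02,0,0],
])

```text
time_s: 29.32
ee_pos: [0.4682, -0.2191, 0.0104]
tcp_rot: [-0.447, 0.548, -0.548, 0.447]
force: [0.2, -1.1, -0.5]
grip_width: 0.0259
```

Run:
```python
from h import *
from plant import *
st=get_state();print(st["force"],st["ee_pos"],st["grip_width"])
s=snapshot("scene"); crop(s,240,170,360,270,6,"pics/s19.png")
```

```text
[ 0.23656792 -1.13292593 -0.54926881] [ 0.46821017 -0.21909946  0.01044948] 0.025896069340138904
```

View pics/s19.png

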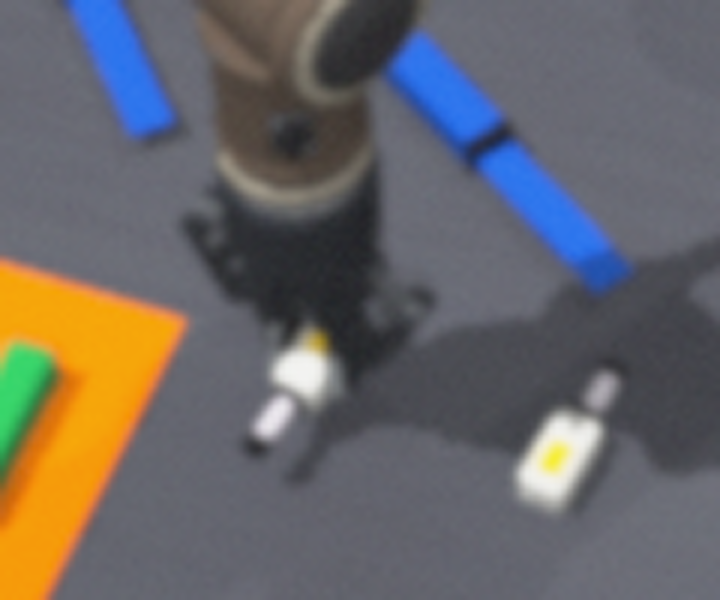

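Run:
```python
from h import *
from plant import *
rows(get_state(),[.5753,.2150,.10],down(6))
```

```text
now [ 0.4693 -0.2197  0.0117] n 15 turn deg [ -0.1 -17.6   0.1]

[-0.0, -0.041, 0.0, -0.099, -0.02, 0.004]
[-0.0, -0.041, 0.0, -0.099, -0.02, 0.006]
[-0.0, -0.041, 0.0, -0.099, -0.02, 0.008]
[-0.0, -0.041, 0.0, -0.099, -0.02, 0.01]
[-0.0, -0.041, 0.0, -0.099, -0.02, 0.012]

[-0.0, -0.041, 0.0, -0.099, -0.02, 0.014]
[-0.0, -0.041, 0.0, -0.098, -0.019, 0.016]
[-0.0, -0.041, 0.0, -0.098, -0.02, 0.018]
[-0.001, -0.041, 0.0, -0.097, -0.019, 0.019]
[-0.0, -0.041, 0.0, -0.097, -0.02, 0.022]

[-0.0, -0.041, 0.0, -0.097, -0.019, 0.023]
[-0.001, -0.041, 0.001, -0.096, -0.02, 0.026]
[-0.0, -0.041, 0.0, -0.096, -0.019, 0.027]
[-0.001, -0.041, 0.001, -0.095, -0.02, 0.029]
[-0.0, -0.042, 0.0, -0.094, -0.019, 0.032]
```

Request:
jog_arm([
  [0,-0.041,0,-0.03,-0.05,0.004,0],
  [0,-0.041,0,-0.06,-0.07,0.006,0],
  [0,-0.041,0,-0.09,-0.07,0.008,0],
  [0,-0.041,0,-0.099,-0.07,0.01,0],
  [0,-0.041,0,-0.099,-0.04,0.012,0],
])

```text
time_s: 29.78
ee_pos: [0.4991, -0.1086, 0.1027]
tcp_rot: [0.473, -0.523, 0.526, -0.475]
force: [1.1, -0.4, -1.5]
grip_width: 0.0259
```

Request:
jog_arm([
  [0,-0.041,0,-0.099,0,0.014,0],
  [0,-0.041,0,-0.098,0,0.016,0],
  [0,-0.041,0,-0.098,0,0.018,0],
  [0,-0.041,0,-0.097,0,0.02,0],
  [0,-0.041,0,-0.097,0,0.022,0],
])

```text
time_s: 30.2
ee_pos: [0.5333, 0.0374, 0.1004]
tcp_rot: [-0.501, 0.499, -0.499, 0.501]
force: [0.8, -0.7, -0.8]
grip_width: 0.0255
```

Run:
```python
from h import *
from plant import *
st=get_state();print(st["grip_width"]);rows(st,[.5753,.2150,.09],down(6))
```

```text
0.02546902867960355
now [0.5333 0.0374 0.1004] n 5 turn deg [-0.  -5.8  0. ]

[-0.0, -0.041, 0.0, -0.118, 0.007, 0.028]
[-0.0, -0.041, 0.0, -0.118, 0.007, 0.031]
[-0.0, -0.041, 0.0, -0.117, 0.007, 0.033]
[-0.001, -0.04, 0.0, -0.116, 0.007, 0.036]
[-0.0, -0.041, 0.0, -0.116, 0.007, 0.038]
```

Request:
jog_arm([
  [0,-0.041,0,-0.125,0,0.028,0],
  [0,-0.041,0,-0.125,0,0.031,0],
  [0,-0.041,0,-0.12,0,0.033,0],
  [0,-0.041,0,-0.115,0,0.036,0],
  [0,-0.041,0,-0.08,0,0.03,0],
])

```text
time_s: 30.62
ee_pos: [0.5742, 0.2106, 0.1004]
tcp_rot: [-0.525, 0.473, -0.473, 0.527]
force: [0.1, -0.0, -0.5]
grip_width: 0.0253
```

Request:
jog_arm([
  [0,0,0,0,0,0,0],
  [0,0,0,0,0,0,0],
  [0,0,0,0,0,0,0],
  [0,0,0,0,0,0,0],
  [0,0,0,0,0,0,0],
])

```text
time_s: 31.03
ee_pos: [0.5735, 0.2058, 0.0999]
tcp_rot: [0.525, -0.474, 0.474, -0.525]
force: [-0.7, -0.4, -0.8]
grip_width: 0.0253
```

Run:
```python
from h import *
from plant import *
st=get_state();print(st["grip_width"],st["force"]);rows(st,[.5753,.2150,-0.002],down(6))
s=snapshot("scene"); crop(s,380,190,500,290,6,"pics/s20.png")
s=snapshot("top"); crop(s,100,140,260,300,4,"pics/t20.png")
```

```text
0.02534574353962646 [-0.69237702 -0.42358469 -0.77606741]
now [0.5735 0.2058 0.0999] n 5 turn deg [ 0.  -0.1  0. ]

[0.0, -0.001, 0.0, -0.006, 0.068, 0.002]
[0.0, -0.001, 0.0, -0.006, 0.068, 0.002]
[0.001, -0.001, 0.0, -0.006, 0.068, 0.002]
[0.0, -0.001, 0.0, -0.006, 0.068, 0.002]
[0.001, -0.0, 0.001, -0.006, 0.068, 0.001]
```

View pics/s20.png

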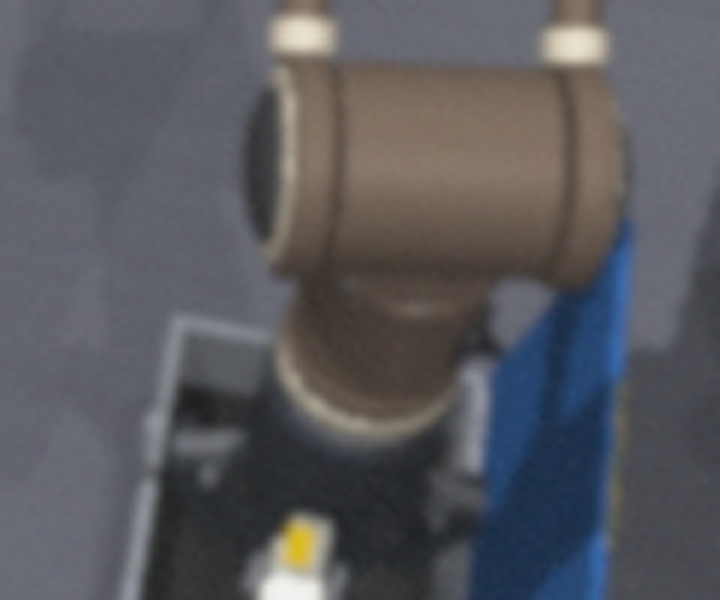

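View pics/t20.png

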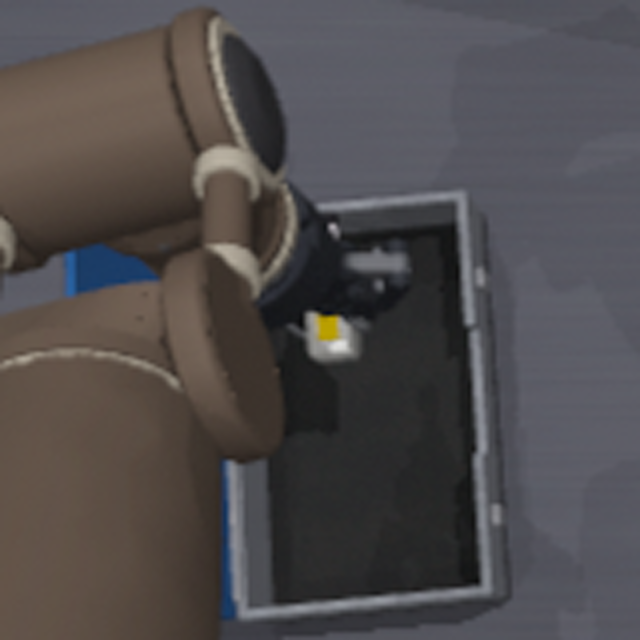

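Run:
```python
from h import *
from plant import *
s=snapshot("scene")
for h in [.12,.2,.25,.3,.35]:
    print(h,(w2px(s,[.5735,.2058,h])-[380,190])*6,(w2px(s,[.5735,.2858,h])-[380,190])*6)
```

```text
0.12 [289.5685391  575.19772864] [470.06245297 626.49411296]
0.2 [320.20253797 486.93254662] [510.18246194 539.93152713]
0.25 [340.96461603 427.11114989] [537.39603607 481.21575398]
0.3 [363.11975411 363.27595478] [566.45551482 418.5172729 ]
0.35 [386.81302295 295.00897156] [597.55530387 351.4166359 ]
```

Request:
jog_arm([
  [0,0,0,-0.004,0.05,0,0],
  [0,0,0,-0.004,0.08,0,0],
  [0,0,0,-0.004,0.08,0,0],
  [0,0,0,0,0.06,0,0],
  [0,0,0,0,0.03,0,0],
])

```text
time_s: 31.6
ee_pos: [0.5714, 0.2097, 0.0073]
tcp_rot: [0.527, -0.474, 0.473, -0.524]
force: [-0.8, -0.0, -1.5]
grip_width: 0.0254
```

Request:
jog_arm([
  [0,0,0,0,0.01,0,0],
  [0,0,0,0,0.01,0,0],
  [0,0,0,0,0,0,0],
  [0,0,0,0,0,0,0],
  [0,0,0,0,0,0,0],
])

```text
time_s: 32.02
ee_pos: [0.5748, 0.2112, 0.0054]
tcp_rot: [-0.525, 0.473, -0.474, 0.526]
force: [1.3, -0.3, -0.2]
grip_width: 0.0252
```

Request:
jog_arm([
  [0,0,0,0,0.008,0,0],
  [0,0,0,0,0.008,0,0],
  [0,0,0,0,0.006,0,0],
  [0,0,0,0,0,0,0],
  [0,0,0,0,0,0,0],
])

```text
time_s: 32.43
ee_pos: [0.5733, 0.2108, -0.0029]
tcp_rot: [0.526, -0.473, 0.473, -0.525]
force: [-0.3, -0.3, -0.5]
grip_width: 0.0252
```

Request:
jog_arm([
  [0,0,0,0,0.004,0,0],
  [0,0,0,0,0.004,0,0],
  [0,0,0,0,0,0,0],
  [0,0,0,0,0,0,0],
  [0,0,0,0,0,0,0],
])

```text
time_s: 32.85
ee_pos: [0.5737, 0.2109, -0.0037]
tcp_rot: [0.525, -0.473, 0.473, -0.525]
force: [-2.6, -0.5, 6.7]
grip_width: 0.0258
```

Contact at the predicted height (−0.0037). Releasing with a partial opening.

Request:
jog_arm([
  [0,0,0,0,-0.002,0,0.35],
  [0,0,0,0,0,0,0.5],
  [0,0,0,0,0,0,0.6],
  [0,0,0,0,0,0,0.6],
  [0,0,0,0,0,0,0.6],
])

```text
time_s: 33.27
ee_pos: [0.5734, 0.2108, -0.0047]
tcp_rot: [0.525, -0.473, 0.473, -0.525]
force: [-0.4, -0.3, -0.0]
grip_width: 0.0514
```

Request:
jog_arm([
  [0,0,0,0,-0.03,0,0.6],
  [0,0,0,0,-0.08,0,0.6],
  [0,0,0,0,-0.1,0,0.6],
  [0,0,0,0,-0.1,0,0.6],
  [0,0,0,0,-0.1,0,0.6],
])

```text
time_s: 33.68
ee_pos: [0.5733, 0.2108, 0.1201]
tcp_rot: [0.525, -0.473, 0.473, -0.525]
force: [0.4, 0.4, 0.2]
grip_width: 0.0513
```

Request:
jog_arm([
  [0,0,0,0.1,0,-0.03,1],
  [0,0,0,0.13,0,-0.03,1],
  [0,0,0,0.13,0,-0.03,1],
  [0,0,0,0.13,0,-0.03,1],
  [0,0,0,0.1,0,-0.03,1],
])

```text
time_s: 34.1
ee_pos: [0.547, 0.0277, 0.1195]
tcp_rot: [-0.525, 0.473, -0.474, 0.525]
force: [0.7, 0.1, -0.5]
grip_width: 0.0856
```

Run:
```python
from h import *
from plant import *
st=get_state();print(st["ee_pos"],st["grip_width"])
for n in ["scene","top"]:
    s=snapshot(n); pickle.dump(s,open(f"{n}21.pkl","wb")); cv2.imwrite(f"pics/{n}21.png",s["color"][:,:,::-1])
    if n=="top": crop(s,140,150,340,300,4,"pics/t21.png")
    else: crop(s,380,220,500,340,5,"pics/s21.png")
```

```text
[0.54704699 0.02772542 0.11948632] 0.08555676234488918
```

View pics/t21.png

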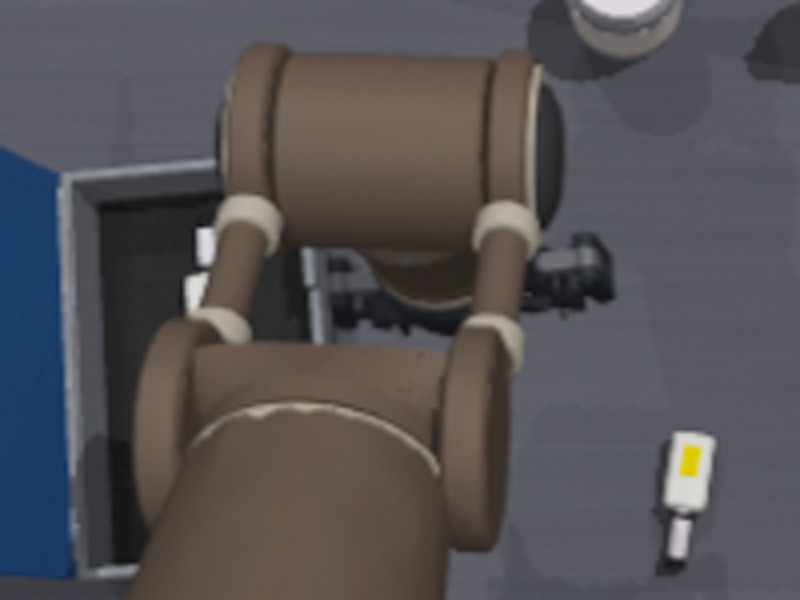

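View pics/s21.png

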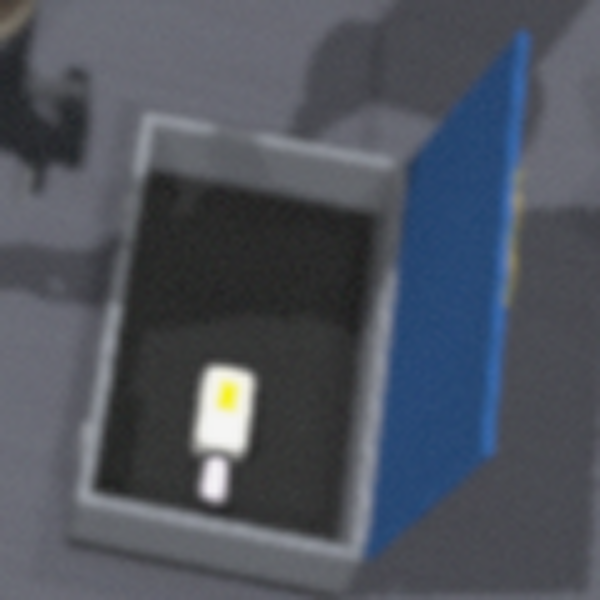

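Sensor b lies flat in the case (scene crop (225,415)) and sensor a hasn't moved. Fetching sensor a.

Run:
```python
from h import *
from plant import *
rows(get_state(),[.4715,-.0875,0.06],down(-8.7))
```

```text
now [0.5464 0.026  0.1191] n 5 turn deg [ 0.  14.4  0.1]

[0.0, 0.101, 0.001, 0.07, 0.04, -0.057]
[0.0, 0.1, 0.001, 0.073, 0.039, -0.054]
[0.0, 0.101, 0.0, 0.076, 0.039, -0.05]
[0.0, 0.1, 0.001, 0.078, 0.04, -0.046]
[0.001, 0.101, 0.0, 0.081, 0.039, -0.041]
```

Request:
jog_arm([
  [0,0.1,0,0.07,0.04,-0.057,1],
  [0,0.1,0,0.073,0.04,-0.054,1],
  [0,0.1,0,0.076,0.04,-0.05,1],
  [0,0.1,0,0.078,0.04,-0.046,1],
  [0,0.1,0,0.081,0.04,-0.041,1],
])

```text
time_s: 34.62
ee_pos: [0.473, -0.0841, 0.0587]
tcp_rot: [0.462, -0.535, 0.536, -0.462]
force: [0.7, -0.4, -0.7]
grip_width: 0.0853
```

Request:
jog_arm([
  [0,0,0,0,0,0,1],
  [0,0,0,0,0,0,1],
  [0,0,0,0,0,0,1],
  [0,0,0,0,0,0,1],
  [0,0,0,0,0,0,1],
])

```text
time_s: 35.03
ee_pos: [0.4747, -0.0832, 0.0595]
tcp_rot: [0.462, -0.534, 0.535, -0.463]
force: [0.8, -0.7, -0.2]
grip_width: 0.0854
```

Run:
```python
from h import *
from plant import *
rows(get_state(),[.4715,-.0875,-0.0145],down(-8.7))
s=snapshot("scene"); pickle.dump(s,open("scene22.pkl","wb")); crop(s,280,170,400,270,6,"pics/s22.png")
```

```text
now [ 0.4747 -0.0832  0.0595] n 5 turn deg [-0.1  0.4  0. ]

[-0.001, 0.003, 0.0, 0.003, 0.049, -0.002]
[-0.001, 0.003, 0.0, 0.003, 0.049, -0.002]
[-0.001, 0.003, 0.0, 0.003, 0.05, -0.002]
[-0.001, 0.003, 0.0, 0.003, 0.049, -0.001]
[-0.0, 0.004, 0.0, 0.004, 0.05, -0.002]
```

View pics/s22.png

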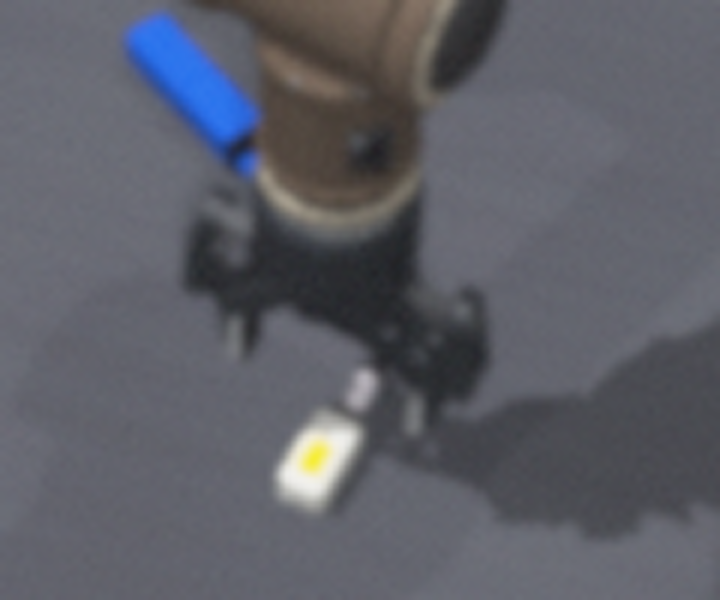

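Request:
jog_arm([
  [0,0.008,0,0.005,0.03,-0.003,1],
  [0,0.004,0,0.005,0.04,-0.003,1],
  [0,0,0,0.004,0.045,-0.003,1],
  [0,0,0,0,0.045,0,1],
  [0,0,0,0,0.03,0,1],
])

```text
time_s: 35.5
ee_pos: [0.4689, -0.0871, 0.0]
tcp_rot: [-0.461, 0.537, -0.536, 0.46]
force: [-0.1, 0.0, 0.1]
grip_width: 0.0854
```

Run:
```python
from h import *
from plant import *
rows(get_state(),[.4715,-.0875,-0.0145],down(-8.7))
s=snapshot("scene"); pickle.dump(s,open("scene23.pkl","wb")); crop(s,280,170,400,270,6,"pics/s23.png")
```

```text
now [ 0.4689 -0.0871  0.    ] n 5 turn deg [ 0.1  0.  -0. ]

[0.001, 0.0, -0.0, -0.0, 0.01, 0.002]
[0.001, 0.0, -0.0, -0.0, 0.01, 0.002]
[0.0, 0.0, -0.0, -0.0, 0.009, 0.002]
[0.001, 0.001, -0.0, -0.0, 0.01, 0.001]
[0.0, 0.0, -0.0, -0.0, 0.009, 0.002]
```

View pics/s23.png

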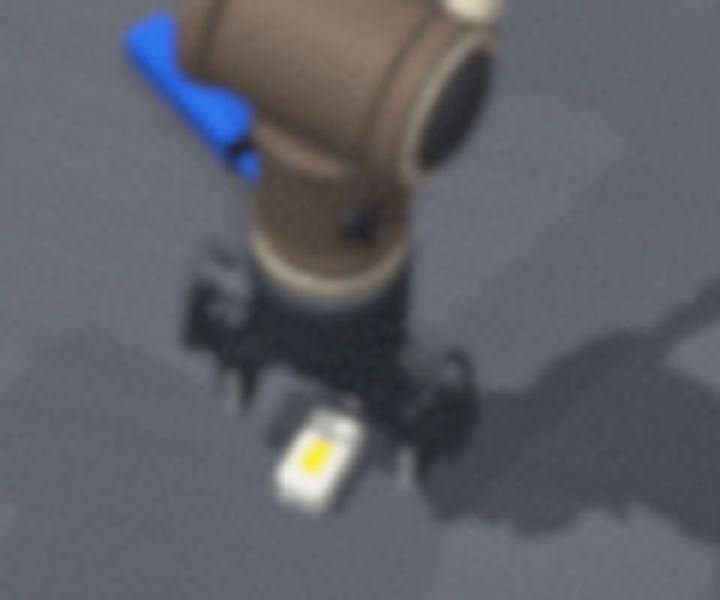

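Request:
jog_arm([
  [0,0,0,0,0.013,0.004,1],
  [0,0,0,0,0.013,0.004,1],
  [0,0,0,0,0.013,0.004,1],
  [0,0,0,0,0.01,0,1],
  [0,0,0,0,0,0,1],
])

```text
time_s: 35.97
ee_pos: [0.4734, -0.0882, -0.0134]
tcp_rot: [-0.461, 0.536, -0.536, 0.461]
force: [0.2, 0.3, 0.4]
grip_width: 0.0853
```

Request:
jog_arm([
  [0,0,0,0,0,0,0.4],
  [0,0,0,0,0,0,0.35],
  [0,0,0,0,0,0,0.35],
  [0,0,0,0,0,0,0.3],
  [0,0,0,0,0,0,0.25],
], force=22)

```text
time_s: 36.38
ee_pos: [0.4735, -0.0883, -0.0129]
tcp_rot: [0.461, -0.536, 0.537, -0.461]
force: [0.1, 1.9, 11.2]
grip_width: 0.0255
```

Request:
jog_arm([
  [0,0,0,0,0,0,0.2],
  [0,0,0,0,0,0,0.15],
  [0,0,0,0,0,0,0],
  [0,0,0,0,0,0,0],
  [0,0,0,0,0,0,0],
])

```text
time_s: 36.8
ee_pos: [0.4738, -0.0883, -0.0128]
tcp_rot: [0.461, -0.536, 0.537, -0.461]
force: [-0.0, 0.1, 4.4]
grip_width: 0.0254
```

Request:
jog_arm([
  [0,0,0,0,0,0,0],
  [0,0,0,0,-0.02,0,0],
  [0,0,0,0,-0.02,0,0],
  [0,0,0,0,-0.02,0,0],
  [0,0,0,0,-0.02,0,0],
])

```text
time_s: 37.22
ee_pos: [0.4731, -0.0881, 0.0113]
tcp_rot: [-0.461, 0.537, -0.536, 0.461]
force: [0.3, -0.1, -0.1]
grip_width: 0.0254
```

Run:
```python
from h import *
from plant import *
st=get_state();print(st["force"],st["ee_pos"],st["grip_width"])
s=snapshot("scene"); crop(s,280,170,400,270,6,"pics/s24.png")
rows(st,[.4957,.209,.10],down(5.3))
```

```text
[ 0.34268049 -0.11029369 -0.14793172] [ 0.47309284 -0.08809962  0.01130751] 0.025357029836054527
now [ 0.4731 -0.0881  0.0113] n 10 turn deg [  0. -14.  -0.]

[0.0, -0.049, -0.0, -0.099, -0.03, -0.008]
[0.0, -0.049, -0.0, -0.099, -0.03, -0.005]
[0.0, -0.049, -0.0, -0.099, -0.029, -0.003]
[0.0, -0.049, -0.0, -0.099, -0.03, -0.0]
[0.0, -0.049, -0.0, -0.099, -0.029, 0.002]

[0.0, -0.049, -0.0, -0.099, -0.03, 0.005]
[0.0, -0.049, -0.0, -0.099, -0.029, 0.007]
[0.0, -0.048, -0.0, -0.099, -0.03, 0.01]
[0.0, -0.049, -0.0, -0.099, -0.029, 0.012]
[0.001, -0.048, -0.0, -0.099, -0.03, 0.014]
```

View pics/s24.png

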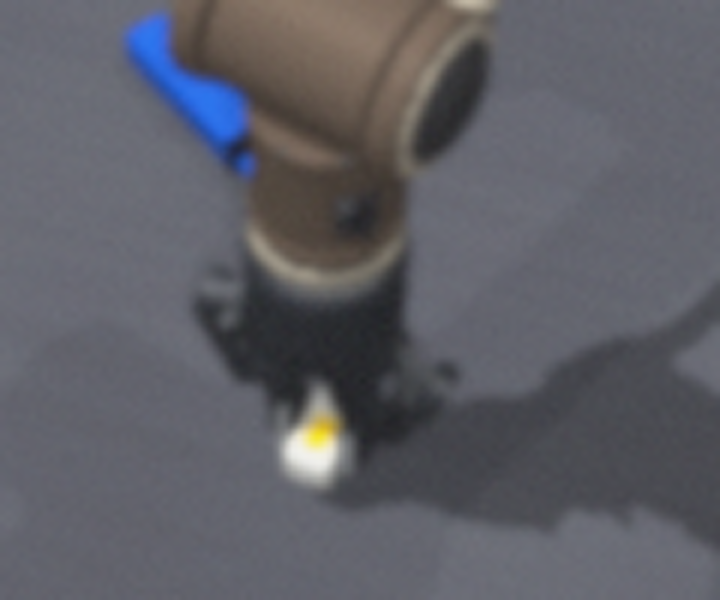

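Request:
jog_arm([
  [0,-0.049,0,-0.03,-0.06,-0.004,0],
  [0,-0.049,0,-0.05,-0.08,-0.004,0],
  [0,-0.049,0,-0.08,-0.08,-0.003,0],
  [0,-0.049,0,-0.1,-0.06,0,0],
  [0,-0.049,0,-0.11,-0.03,0.002,0],
])

```text
time_s: 37.68
ee_pos: [0.4826, 0.0231, 0.1069]
tcp_rot: [0.491, -0.506, 0.509, -0.494]
force: [0.5, -0.0, -0.9]
grip_width: 0.0256
```

Request:
jog_arm([
  [0,-0.049,0,-0.12,0,0.005,0],
  [0,-0.049,0,-0.12,0,0.007,0],
  [0,-0.049,0,-0.12,0,0.01,0],
  [0,-0.049,0,-0.1,0,0.012,0],
  [0,-0.049,0,-0.08,0,0.012,0],
])

```text
time_s: 38.1
ee_pos: [0.4917, 0.1875, 0.1043]
tcp_rot: [-0.523, 0.475, -0.475, 0.524]
force: [0.4, -0.1, -0.7]
grip_width: 0.0253
```

Run:
```python
from h import *
from plant import *
st=get_state();print(st["grip_width"]);rows(st,[.4957,.209,.10],down(5.3))
```

```text
0.025297183254966854
now [0.4917 0.1875 0.1043] n 5 turn deg [-0.   0.2 -0. ]

[-0.0, 0.001, -0.0, -0.014, 0.003, 0.004]
[-0.0, 0.001, -0.0, -0.014, 0.003, 0.004]
[-0.001, 0.002, -0.0, -0.014, 0.003, 0.004]
[-0.0, 0.001, -0.001, -0.014, 0.003, 0.004]
[-0.001, 0.002, -0.0, -0.014, 0.002, 0.004]
```

Request:
jog_arm([
  [0,0,0,-0.02,0,0.004,0],
  [0,0,0,-0.02,0.02,0.004,0],
  [0,0,0,-0.02,0.05,0.004,0],
  [0,0,0,-0.01,0.06,0.002,0],
  [0,0,0,0,0.06,0,0],
])

```text
time_s: 38.52
ee_pos: [0.4944, 0.2059, 0.0464]
tcp_rot: [-0.522, 0.476, -0.477, 0.523]
force: [0.4, -0.4, -0.8]
grip_width: 0.0257
```

Run:
```python
from h import *
from plant import *
st=get_state();print(st["grip_width"]);rows(st,[.4957,.207,0.003],down(5.3))
s=snapshot("scene"); crop(s,380,190,500,340,4,"pics/s25.png")
```

```text
0.025677921647999914
now [0.4944 0.2059 0.0464] n 5 turn deg [-0.1  0.   0. ]

[-0.0, 0.0, 0.0, -0.001, 0.029, 0.001]
[-0.0, 0.0, 0.0, -0.001, 0.029, 0.001]
[-0.001, 0.0, 0.0, -0.0, 0.029, 0.001]
[-0.0, 0.0, 0.0, -0.001, 0.029, 0.001]
[-0.001, 0.0, 0.0, -0.0, 0.029, 0.0]
```

View pics/s25.png

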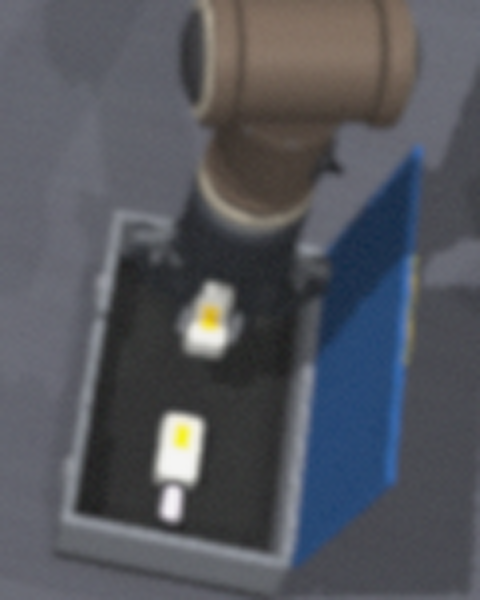

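Request:
jog_arm([
  [0,0,0,0.003,0.03,0,0],
  [0,0,0,0.003,0.03,0,0],
  [0,0,0,0,0.03,0,0],
  [0,0,0,0,0.03,0,0],
  [0,0,0,0,0.02,0,0],
])

```text
time_s: 38.98
ee_pos: [0.4941, 0.2041, 0.0041]
tcp_rot: [0.523, -0.476, 0.476, -0.523]
force: [-0.5, -0.7, -1.2]
grip_width: 0.0257
```

Request:
jog_arm([
  [0,0,0,0,0.004,0,0],
  [0,0,0,0,0.004,0,0],
  [0,0,0,0,0,0,0],
  [0,0,0,0,0,0,0],
  [0,0,0,0,0,0,0],
])

```text
time_s: 39.4
ee_pos: [0.4948, 0.2048, 0.003]
tcp_rot: [-0.522, 0.476, -0.476, 0.523]
force: [0.4, -0.2, -0.4]
grip_width: 0.0255
```

Request:
jog_arm([
  [0,0,0,0,0.006,0,0],
  [0,0,0,0,0.006,0,0],
  [0,0,0,0,0.004,0,0],
  [0,0,0,0,0,0,0],
  [0,0,0,0,0,0,0],
])

```text
time_s: 39.82
ee_pos: [0.4941, 0.2045, -0.0025]
tcp_rot: [0.523, -0.476, 0.476, -0.523]
force: [-0.2, -0.1, -0.3]
grip_width: 0.0252
```

Request:
jog_arm([
  [0,0,0,0,0.003,0,0],
  [0,0,0,0,0.002,0,0],
  [0,0,0,0,0,0,0],
  [0,0,0,0,0,0,0],
  [0,0,0,0,0,0,0],
])

```text
time_s: 40.23
ee_pos: [0.4943, 0.2045, -0.0028]
tcp_rot: [0.523, -0.476, 0.476, -0.523]
force: [-1.6, -0.6, 6.3]
grip_width: 0.0254
```

Contact; release, rise and look.

Request:
jog_arm([
  [0,0,0,0,-0.002,0,0.35],
  [0,0,0,0,0,0,0.5],
  [0,0,0,0,0,0,0.6],
  [0,0,0,0,0,0,0.6],
  [0,0,0,0,0,0,0.6],
])

```text
time_s: 40.65
ee_pos: [0.4942, 0.2045, -0.0034]
tcp_rot: [0.523, -0.476, 0.476, -0.523]
force: [-0.9, -0.3, -0.0]
grip_width: 0.0509
```

Request:
jog_arm([
  [0,0,0,0,-0.03,0,0.6],
  [0,0,0,0,-0.08,0,0.6],
  [0,0,0,0,-0.1,0,0.6],
  [0,0,0,0,-0.12,0,0.6],
  [0,0,0,0,-0.12,0,0.6],
])

```text
time_s: 41.07
ee_pos: [0.4934, 0.2043, 0.133]
tcp_rot: [0.523, -0.476, 0.476, -0.522]
force: [0.0, 0.4, 0.0]
grip_width: 0.0514
```

Request:
jog_arm([
  [0,0,0,0,-0.1,-0.05,0.6],
  [0,0,0,0,-0.1,-0.1,0.3],
  [0,0,0,0,-0.1,-0.1,0],
  [0,0,0,0,-0.1,-0.1,0],
  [0,0,0,0,-0.05,-0.1,0],
])

```text
time_s: 41.48
ee_pos: [0.3618, 0.1925, 0.2694]
tcp_rot: [-0.521, 0.475, -0.477, 0.525]
force: [0.3, 0.8, -0.0]
grip_width: 0.0029
```

Run:
```python
from h import *
from plant import *
st=get_state();print(st["ee_pos"],st["grip_width"],st["joints"].round(2))
for n in ["scene","top"]:
    s=snapshot(n); pickle.dump(s,open(f"{n}26.pkl","wb")); cv2.imwrite(f"pics/{n}26.png",s["color"][:,:,::-1])
    if n=="scene": crop(s,380,210,510,340,5,"pics/s26.png")
```

```text
[0.36180858 0.19252502 0.26940695] 0.002890248781467848 [ 0.38 -0.19  2.04  0.    1.28  1.86]
```

View pics/s26.png

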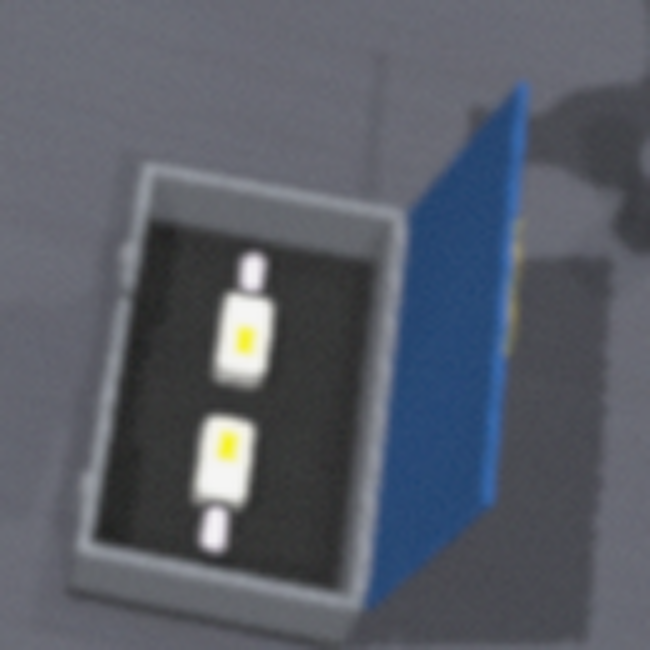

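View pics/top26.png

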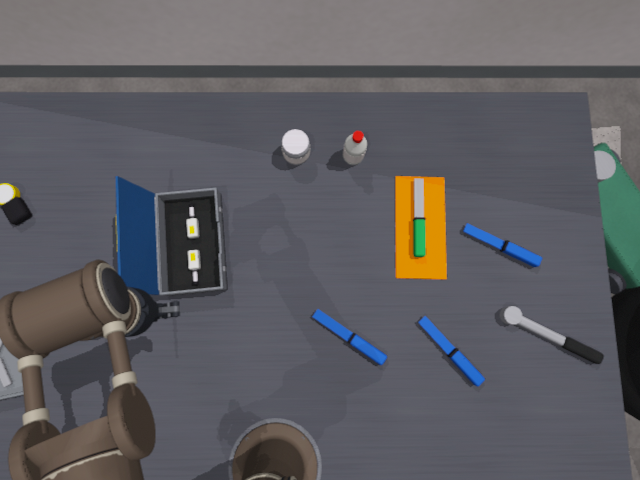

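Both sensors lie flat, apart from each other and inside the walls (scene crop (243,340) and (225,460)). Next I'll take the closed gripper behind the lid.

Run:
```python
from h import *
from plant import *
rows(get_state(),[.519,.396,.25],down(95.3))
```

```text
now [0.3601 0.1926 0.2691] n 15 turn deg [ -0.4 -89.9   0.2]

[-0.001, -0.209, 0.0, -0.042, 0.005, 0.039]
[-0.001, -0.209, 0.0, -0.037, 0.005, 0.044]
[-0.001, -0.209, 0.0, -0.033, 0.004, 0.047]
[-0.001, -0.209, 0.0, -0.027, 0.004, 0.05]
[-0.001, -0.209, 0.0, -0.022, 0.005, 0.053]

[-0.001, -0.209, 0.0, -0.016, 0.004, 0.055]
[-0.001, -0.209, 0.001, -0.011, 0.004, 0.056]
[-0.001, -0.209, 0.0, -0.005, 0.004, 0.057]
[-0.001, -0.209, 0.0, 0.001, 0.005, 0.057]
[-0.0, -0.209, 0.001, 0.007, 0.004, 0.057]

[-0.001, -0.209, 0.0, 0.013, 0.005, 0.056]
[-0.0, -0.21, 0.001, 0.019, 0.004, 0.054]
[-0.001, -0.209, 0.0, 0.025, 0.004, 0.052]
[-0.0, -0.21, 0.001, 0.03, 0.005, 0.049]
[-0.001, -0.209, 0.0, 0.036, 0.004, 0.046]
```

Request:
jog_arm([
  [0,-0.209,0,-0.042,0,0.039,0],
  [0,-0.209,0,-0.037,0,0.044,0],
  [0,-0.209,0,-0.033,0,0.047,0],
  [0,-0.209,0,-0.027,0,0.05,0],
  [0,-0.209,0,-0.022,0,0.053,0],
], force=60)

```text
time_s: 42.0
ee_pos: [0.4151, 0.2602, 0.2645]
tcp_rot: [0.629, -0.323, 0.323, -0.629]
force: [0.1, 0.0, -0.1]
grip_width: -0.0002
```

Request:
jog_arm([
  [0,-0.209,0,-0.016,0,0.055,0],
  [0,-0.209,0,-0.011,0,0.056,0],
  [0,-0.209,0,-0.005,0,0.057,0],
  [0,-0.209,0,0.001,0,0.057,0],
  [0,-0.209,0,0.007,0,0.057,0],
])

```text
time_s: 42.42
ee_pos: [0.4678, 0.328, 0.264]
tcp_rot: [0.691, -0.15, 0.15, -0.691]
force: [-0.3, 0.3, -0.1]
grip_width: -0.0002
```

Request:
jog_arm([
  [0,-0.209,0,0.013,0,0.056,0],
  [0,-0.21,0,0.019,0,0.054,0],
  [0,-0.21,0,0.025,0,0.052,0],
  [0,-0.21,0,0.03,0,0.049,0],
  [0,-0.21,0,0.036,0,0.046,0],
])

```text
time_s: 42.83
ee_pos: [0.5214, 0.3958, 0.2638]
tcp_rot: [0.707, 0.034, -0.035, -0.706]
force: [-0.3, 0.6, -0.0]
grip_width: -0.0003
```

Run:
```python
from h import *
from plant import *
rows(get_state(),[.519,.386,.147],down(95.3))
s=snapshot("scene"); crop(s,400,150,540,300,5,"pics/s27.png")
```

```text
now [0.5214 0.3958 0.2638] n 5 turn deg [ 0.   0.3 -0.1]

[0.0, 0.002, -0.0, -0.002, 0.078, -0.006]
[0.0, 0.002, -0.001, -0.002, 0.078, -0.006]
[0.001, 0.002, -0.0, -0.002, 0.078, -0.006]
[0.0, 0.002, -0.001, -0.002, 0.078, -0.007]
[0.001, 0.001, -0.0, -0.003, 0.077, -0.006]
```

View pics/s27.png

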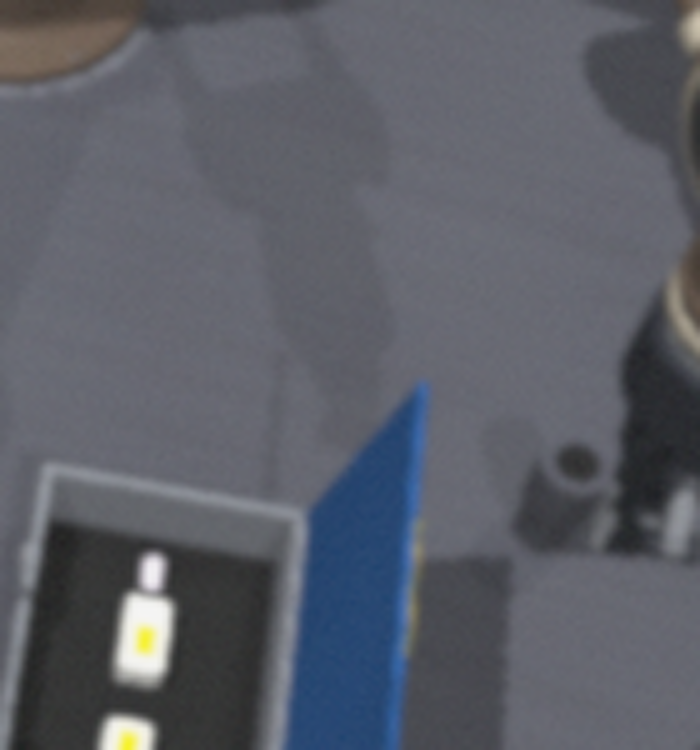

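Request:
jog_arm([
  [0,0,0,0,0.06,0,0],
  [0,0,0,0,0.09,0,0],
  [0,0,0,0,0.1,0,0],
  [0,0,0,0,0.08,0,0],
  [0,0,0,0,0.06,0,0],
])

```text
time_s: 43.3
ee_pos: [0.5192, 0.3939, 0.1441]
tcp_rot: [0.707, 0.031, -0.033, -0.705]
force: [-0.2, 0.0, -0.6]
grip_width: -0.0001
```

Request:
jog_arm([
  [0,0,0,0,0,-0.03,0],
  [0,0,0,0,0,-0.03,0],
  [0,0,0,0,0,-0.03,0],
  [0,0,0,0,0,-0.02,0],
  [0,0,0,0,0,-0.02,0],
])

```text
time_s: 43.72
ee_pos: [0.5258, 0.356, 0.1503]
tcp_rot: [-0.706, -0.033, 0.031, 0.707]
force: [-0.0, 0.7, 0.4]
grip_width: 0.0006
```

```bash
cat >> h.py <<'E'
H=np.array([.5286,.286,.06]); CX=np.array([-.092,.996,0]); CY=np.array([-.996,-.092,0])
def hy(st):
    r=st["ee_pos"]-H; print("Y",(r@CX).round(4),"caseY",(r@CY).round(4),"read z",st["ee_pos"][2].round(4),"F",st["force"].round(1),"t",round(float(st["time_s"]),2))
E
python3 - <<'E'
from h import *
from plant import *
hy(get_state())
s=snapshot("scene"); crop(s,400,150,540,300,5,"pics/s28.png")
E
```

```text
Y 0.0699 caseY -0.0036 read z 0.1503 F [-0.   0.7  0.4] t 43.72
```

View pics/s28.png

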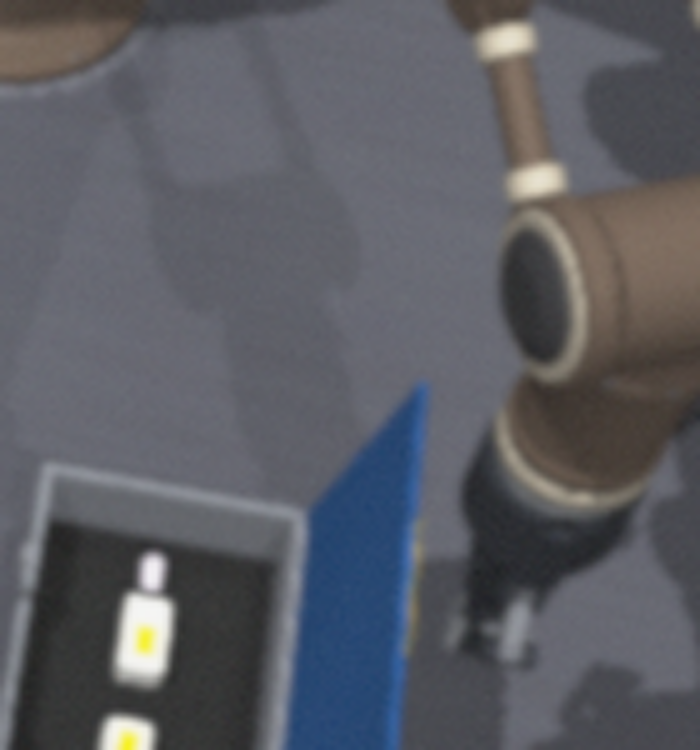

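Request:
jog_arm([
  [0,0,0,0,0,-0.02,0],
  [0,0,0,0,0,-0.02,0],
  [0,0,0,0,0,-0.02,0],
  [0,0,0,0,0,-0.02,0],
  [0,0,0,0,0,-0.02,0],
])

```text
time_s: 44.18
ee_pos: [0.5271, 0.3266, 0.1484]
tcp_rot: [-0.706, -0.033, 0.032, 0.707]
force: [-0.3, 1.6, 1.6]
grip_width: -0.0001
```

Request:
jog_arm([
  [0,0,0,0,0,-0.02,0],
  [0,0,0,0,0,-0.02,0],
  [0,0,0,0,0,-0.02,0],
  [0,0,0,0,0,-0.02,0],
  [0,0,0,0,0,-0.02,0],
])

```text
time_s: 44.6
ee_pos: [0.5304, 0.2969, 0.1496]
tcp_rot: [-0.706, -0.033, 0.032, 0.707]
force: [-1.5, 2.3, 5.4]
grip_width: -0.0
```

Request:
jog_arm([
  [0,0,0,0,0,-0.02,0],
  [0,0,0,0,0,-0.02,0],
  [0,0,0,0,0,-0.02,0],
  [0,0,0,0,0,-0.02,0],
  [0,0,0,0,0,-0.02,0],
])

```text
time_s: 45.02
ee_pos: [0.532, 0.2661, 0.1474]
tcp_rot: [0.707, 0.032, -0.033, -0.706]
force: [-0.7, 1.6, -0.3]
grip_width: -0.0
```

Run:
```python
from h import *
from plant import *
hy(get_state())
s=snapshot("scene"); crop(s,380,160,520,310,5,"pics/s29.png")
```

```text
Y -0.0202 caseY -0.0015 read z 0.1474 F [-0.7  1.6 -0.3] t 45.02
```

View pics/s29.png

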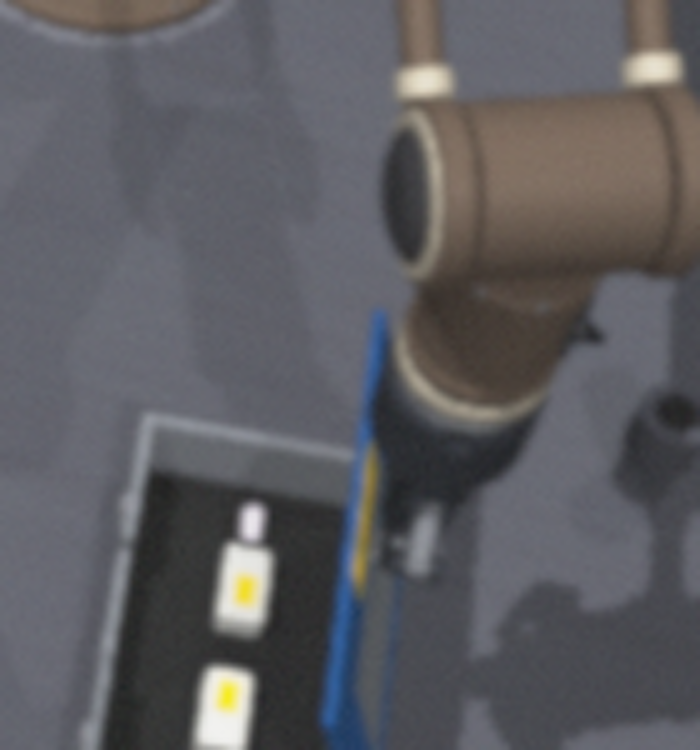

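Request:
jog_arm([
  [0,0,0,0,-0.008,-0.01,0],
  [0,0,0,0,-0.008,-0.02,0],
  [0,0,0,0,-0.004,-0.02,0],
  [0,0,0,0,0,-0.02,0],
  [0,0,0,0,0,-0.02,0],
])

```text
time_s: 45.48
ee_pos: [0.5352, 0.2395, 0.1544]
tcp_rot: [0.706, 0.033, -0.032, -0.706]
force: [-0.7, 1.0, -0.3]
grip_width: 0.0
```

Request:
jog_arm([
  [0,0,0,0,0.005,-0.02,0],
  [0,0,0,0,0.005,-0.02,0],
  [0,0,0,0,0.01,-0.02,0],
  [0,0,0,0,0.01,-0.02,0],
  [0,0,0,0,0.01,-0.02,0],
])

```text
time_s: 45.9
ee_pos: [0.5377, 0.2094, 0.1417]
tcp_rot: [0.706, 0.032, -0.033, -0.706]
force: [-0.2, 0.8, 0.3]
grip_width: 0.0003
```

Run:
```python
from h import *
from plant import *
hy(get_state())
s=snapshot("scene"); crop(s,380,160,520,310,5,"pics/s30.png")
```

```text
Y -0.0771 caseY -0.002 read z 0.1417 F [-0.2  0.8  0.3] t 45.9
```

View pics/s30.png

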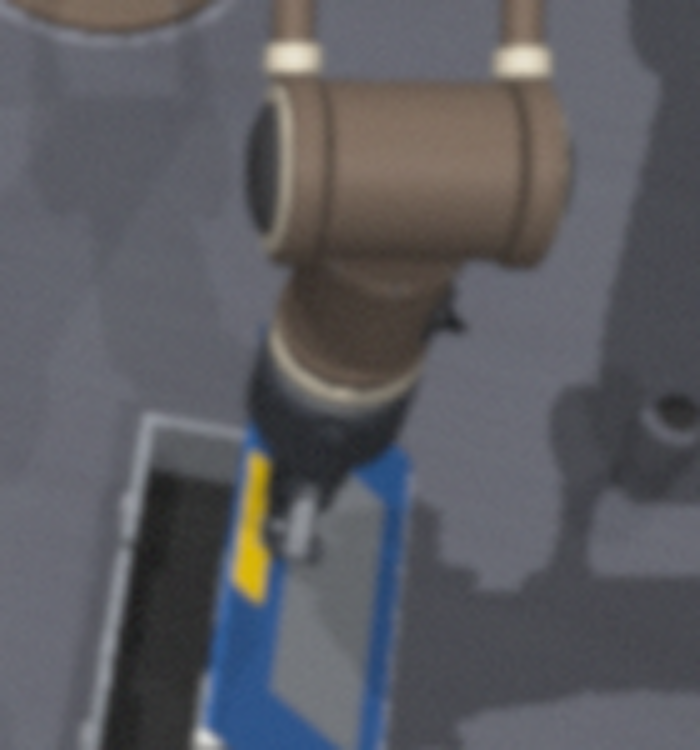

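Request:
jog_arm([
  [0,0,0,0,0.025,-0.016,0],
  [0,0,0,0,0.025,-0.016,0],
  [0,0,0,0,0.025,-0.016,0],
  [0,0,0,0,0.025,-0.015,0],
  [0,0,0,0,0.025,-0.014,0],
])

```text
time_s: 46.37
ee_pos: [0.5396, 0.1865, 0.1035]
tcp_rot: [0.706, 0.032, -0.033, -0.706]
force: [0.4, -0.3, 1.4]
grip_width: -0.0006
```

Request:
jog_arm([
  [0,0,0,0,0.022,-0.009,0],
  [0,0,0,0,0.022,-0.008,0],
  [0,0,0,0,0.022,-0.007,0],
  [0,0,0,0,0.022,-0.006,0],
  [0,0,0,0,0.02,-0.005,0],
])

```text
time_s: 46.78
ee_pos: [0.5407, 0.1765, 0.0715]
tcp_rot: [0.706, 0.032, -0.033, -0.706]
force: [0.3, -0.6, 0.1]
grip_width: -0.0002
```

Run:
```python
from h import *
from plant import *
hy(get_state())
s=snapshot("scene"); crop(s,370,180,510,330,5,"pics/s31.png")
```

```text
Y -0.1102 caseY -0.002 read z 0.0715 F [ 0.3 -0.6  0.1] t 46.78
```

View pics/s31.png

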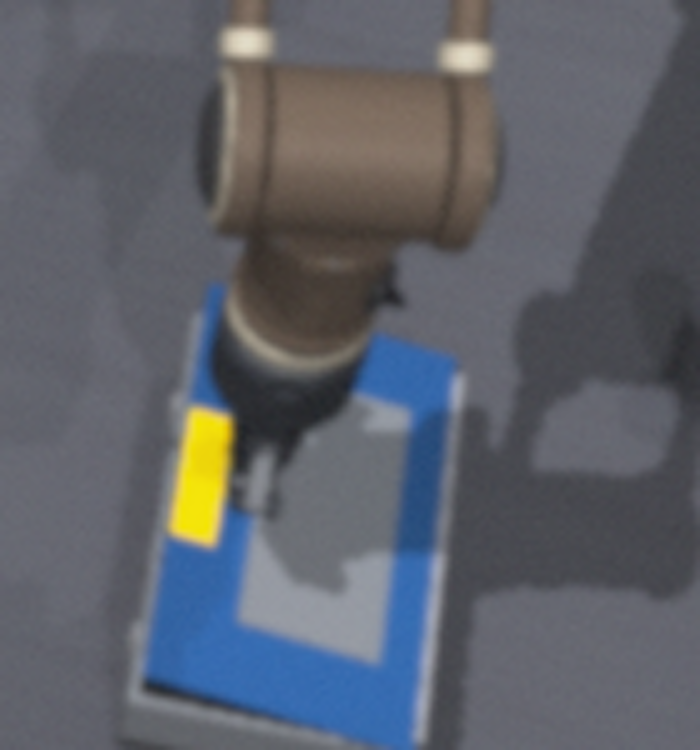

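Request:
jog_arm([
  [0,0,0,0,0.014,0,0],
  [0,0,0,0,0.014,0,0],
  [0,0,0,0,0.014,0,0],
  [0,0,0,0,0.012,0,0],
  [0,0,0,0,0.008,0,0],
])

```text
time_s: 47.25
ee_pos: [0.5408, 0.1768, 0.0533]
tcp_rot: [0.706, 0.033, -0.033, -0.706]
force: [0.4, -1.0, -0.1]
grip_width: 0.0001
```

Request:
jog_arm([
  [0,0,0,0,0.004,0,0],
  [0,0,0,0,0,0,0],
  [0,0,0,0,0.003,0,0],
  [0,0,0,0,0,0,0],
  [0,0,0,0,0,0,0],
])

```text
time_s: 47.67
ee_pos: [0.5409, 0.1768, 0.0517]
tcp_rot: [-0.706, -0.033, 0.032, 0.706]
force: [0.8, -0.7, -0.4]
grip_width: 0.0
```

Request:
jog_arm([
  [0,0,0,0,0.004,0,0],
  [0,0,0,0,0.003,0,0],
  [0,0,0,0,0.003,0,0],
  [0,0,0,0,0,0,0],
  [0,0,0,0,0,0,0],
])

```text
time_s: 48.08
ee_pos: [0.5407, 0.1767, 0.0484]
tcp_rot: [-0.706, -0.032, 0.033, 0.706]
force: [0.5, 0.0, -0.3]
grip_width: 0.0002
```

Request:
jog_arm([
  [0,0,0,0,0.003,0,0],
  [0,0,0,0,0.002,0,0],
  [0,0,0,0,0,0,0],
  [0,0,0,0,0,0,0],
  [0,0,0,0,0,0,0],
])

```text
time_s: 48.5
ee_pos: [0.5409, 0.1767, 0.0475]
tcp_rot: [0.706, 0.033, -0.033, -0.706]
force: [-1.7, 0.1, 5.5]
grip_width: 0.0001
```

Request:
jog_arm([
  [0,0,0,0,0.003,0,0],
  [0,0,0,0,0,0,0],
  [0,0,0,0,0,0,0],
  [0,0,0,0,0,0,0],
  [0,0,0,0,0,0,0],
])

```text
time_s: 48.92
ee_pos: [0.5409, 0.1767, 0.0475]
tcp_rot: [0.706, 0.032, -0.033, -0.706]
force: [-3.7, -0.8, 10.3]
grip_width: -0.0
```

Request:
jog_arm([
  [0,0,0,0,-0.04,0,0],
  [0,0,0,0,-0.08,0,0],
  [0,0,0,0,-0.12,0,0],
  [0,0,0,0,-0.13,0,0],
  [0,0,0,0,-0.13,0,0],
])

```text
time_s: 49.33
ee_pos: [0.5402, 0.1766, 0.1972]
tcp_rot: [0.706, 0.032, -0.033, -0.706]
force: [1.4, -0.9, 0.2]
grip_width: -0.0
```

Request:
jog_arm([
  [0,0,0,0.08,-0.05,-0.08,0],
  [0,0,0,0.09,-0.05,-0.09,0],
  [0,0,0,0.09,-0.03,-0.09,0],
  [0,0,0,0.09,0,-0.09,0],
  [0,0,0,0.05,0,-0.05,0],
])

```text
time_s: 49.75
ee_pos: [0.6751, 0.0653, 0.237]
tcp_rot: [0.707, 0.034, -0.03, -0.706]
force: [-0.2, -0.5, -0.5]
grip_width: -0.0002
```

Request:
jog_arm([
  [0,0,0,0,0,0,0],
  [0,0,0,0,0,0,0],
  [0,0,0,0,0,0,0],
  [0,0,0,0,0,0,0],
  [0,0,0,0,0,0,0],
])

```text
time_s: 50.17
ee_pos: [0.6705, 0.0693, 0.2351]
tcp_rot: [-0.706, -0.033, 0.033, 0.706]
force: [-0.3, -0.5, -0.7]
grip_width: 0.0
```

Run:
```python
from h import *
from plant import *
st=get_state();print(st["time_s"],st["ee_pos"],st["force"])
for n in ["scene","top"]:
    s=snapshot(n); pickle.dump(s,open(f"{n}32.pkl","wb")); cv2.imwrite(f"pics/{n}32.png",s["color"][:,:,::-1])
s=load("scene32.pkl"); o=load("scene0.pkl")
f=5;x0,y0=380,220
im=np.hstack([cv2.resize(q["color"][y0:y0+120,x0:x0+80,::-1],None,fx=f,fy=f,interpolation=cv2.INTER_CUBIC)[:,:399] for q in (o,s)])
for off in (0,399):
  for th in (0,.04,.08):
   for k in (-.125,.125):
    p=H+k*CY+.15*(-CX*np.cos(th)+np.array([0,0,1])*np.sin(th)); u,v=w2px(s,p); cv2.circle(im,(int((u-x0+.5)*f)+off,int((v-y0+.5)*f)),2,(0,0,255),1)
cv2.imwrite("pics/cmp.png",im)
```

```text
50.1667 [0.67046    0.06933202 0.23509546] [-0.31284203 -0.53354381 -0.70242454]
```

View pics/cmp.png

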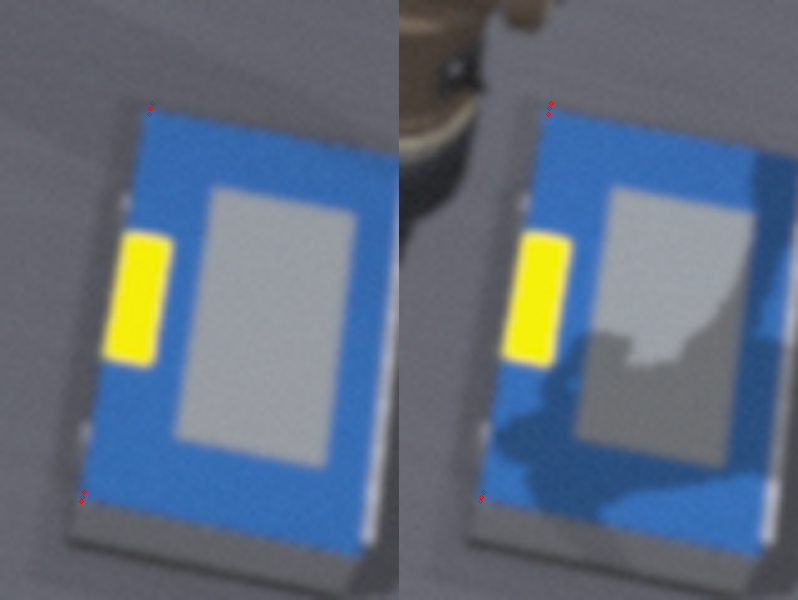

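View pics/top32.png

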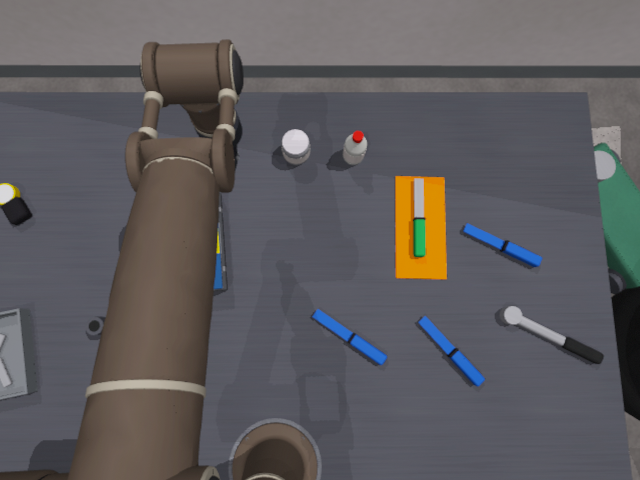

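View pics/scene32.png

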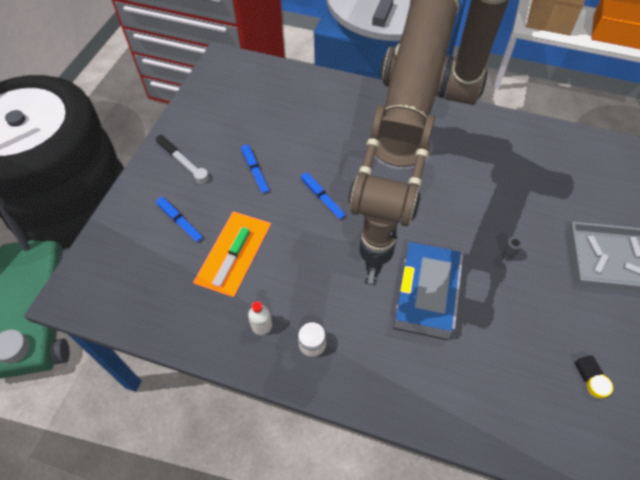

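The lid matches its starting picture exactly, so it is shut. The lever is flat on the pad, the bystanders haven't moved, and the arm is clear. Handing in.

Run:
```python
from h import *
from plant import *
s=load("top32.pkl"); print("handle",px2w(s,419.5,238,.03), "tip",px2w(s,419,180,.0185))
a=load("top0.pkl")["color"].astype(int);b=s["color"].astype(int)
for n,(x0,y0,x1,y1) in dict(bottle=(335,125,375,170),tin=(275,125,315,168),socket=(80,310,115,342)).items(): print(n,np.abs(a-b)[y0:y1,x0:x1].mean().round(1))
print(sign_off())
```

```text
handle [ 0.54270368 -0.35746934  0.03      ] tip [ 0.69747587 -0.36570294  0.0185    ]
bottle 3.4
tin 3.3
socket 10.0
the job is handed in; nothing more can be done
None
```

I pried the lid open with the green lever through the notch and swung it to about 1.77 rad. The lever went back flat on its pad. I laid both tyre pressure sensors flat and apart on the case floor, gripping at 22 N, shut the lid, and handed in at about 50 s. Only two sensors were on the bench.

**Last checks**
- **Lid:** it matches its starting picture and pushed back with about 10 N at its closed height.
- **Sensors:** both lay flat and released in the last picture before I shut the lid; they can't be seen now.
- **Lever:** the handle is about 35 mm along and 10 mm across from the pad's centre.
- **Bystanders:** the bottle and tin crops match the start. The socket crop differs more (10 against about 3), likely the arm's shadow; it sits at the same pixels.

**What disagreed**
- **First lever grasp:** the fingers closed above the handle and moved nothing. A touch on the bench showed the closed fingertips about 32 mm higher than the stated tool geometry, and I used that correction from then on.
- **Forces:** I read the wrist force only at the end of each move. The highest reading was about 11 N, while closing on a sensor.

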